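# Ratchet a water filter's collar snug

## Task

Tighten the toothed collar of the countertop water filter with the ratchet spanner that sits on it: leave the spanner seated and swing its handle back and forth between the two upright pipes, clockwise strokes driving the collar, until you feel the seal go snug (about 4 to 5 N of steady pull at the middle of the handle) without crushing it or ramming the pipes. Then lift the spanner off and set it down gently, right way up, lengthwise on the cork mat, and leave everything else where it stands.

Things in the scene. Friction and masses are not known exactly. Their poses are not given: they have to be found in the camera images.
- filter: Countertop water filter, fixed: upright canister 120 dia (foot 132 dia). Origin: centre of its underside, on its vertical axis. Its outer rim (radii 50 to 60) is 96 above the worktop; on the axis stands a round spigot of radius 12 from a shoulder (radius 17) at 80 to its top at 111. The spanner rests on rim and shoulder. Its handle points roughly along the filter's -x.
- collar_top (a point): on the filter's axis, level with the top of the toothed steel collar (16 saw teeth, tip radius 35.5) that turns about it, inside the rim. Tightens clockwise seen from above against about 0.28 N m of thread friction, and stays where it is left. It must turn an unknown 1.4 to 2 rad before it meets the seal, a spring that then adds 4 N m per rad.
- pipe_l: capped upright pipe (radius 8, cap 9.5) up to 124 above the worktop, part of the filter; origin on its axis at worktop height, 85 from the filter's axis, 52 degrees from the filter's -x towards its +y. It bounds the clockwise swing of the handle, about 40 degrees from the filter's -x
- pipe_r: the like pipe on the other side (towards the filter's -y); it bounds the counterclockwise return swing in the same way
- spanner: Ratchet spanner, about 160 g, loose, on the spigot. Origin: on its ring's axis, level with the handle's underside, z up. Ring radius 26, 12 thick, with a sleeve (radius 18) to 16 below; bore radius 14. Bar handle along -x, 18 wide, 14 high, 67 to 177 from the axis. Centre of mass about 50 from the axis. Comes off straight up: 31 clears the spigot, 50 the pipes.
- pawl_tip (a point): bottom of the spanner's spring pawl (about 1 N), hanging 15 below the handle's underside, 37 from the ring's axis, beside the teeth. Clockwise (from above) it catches a tooth within 0.4 rad and drives the collar; counterclockwise it clicks over the teeth and the collar stays (a long return after the last pull can ease the seal a little).
- ring (a point): centre of the spanner's ring, on its axis, 6 above the handle's underside
- grip (a point): middle of the spanner's handle, where it is best held: 130 from the ring axis, 7 above the underside
- handle_end (a point): end of the spanner's handle, 177 from the ring axis, 7 above the underside
- seal_tab (a point): top of a small dark rubber tab (6 x 10) between collar and rim, 42.5 from the filter's axis, 93 above the worktop. Still until a lug on the collar meets it, then carried clockwise as the seal is squeezed: snug 2.5 to 7 mm from its start, crushed at 9. Pull at grip: about 2 N running (less held still, brief jolts to 6), snug at a steady 4 to 5 N, crushed above 7.
- mat: cork mat fixed on the worktop, 280 (its x) x 140 (its y) x 4 thick, origin at the centre of its underside
- straws: bystander: push dispenser of plastic straws, clear upright cylinder on a metal foot, 90 dia, 170 high; origin at the middle of its underside
- clipbox: bystander: food container with clip-on lid, 88 x 158 x 69 high; origin at the middle of its underside
- jar: bystander: glass jar with a bamboo cap, 64 dia, 105 high, stands between the filter and the mat; origin at the middle of its underside
- bottle: bystander: aluminium drinking bottle, 66 dia, 210 high; origin at the middle of its underside
- spoon: bystander: silicone spoon lying flat, 220 long; origin at the middle of its underside
- mug: bystander: ceramic mug, 80 dia, 90 high; origin at the middle of its underside
Things that resemble listed ones, but are neither listed nor needed, are in the scene too. What is meant by the spanner is not yellow, and is the smaller of those in its own colour.

How it is judged:
By the outcome, as a careful person would: the job done as asked, in the order asked, and still so for the second after the job is handed in, with the robot touching nothing.
It also fails if it takes over 72 s, if anything falls off the work surface, if the arm or the gripper's body presses on something with over 40 N, if the wrist force passes 120 N, or if a joint passes its speed limit or range.

## Robot

A 7-joint arm with a two-finger parallel gripper is mounted at the origin on the work surface. World frame = base frame: x ahead of the robot, y to its left, z up, the work surface at z = 0. Lengths are in m, angles in rad, forces in N, time in s.
With the tool pointing down it reaches from about 0.35 to 0.9 m from the base axis. Payload 7.2 kg.
Tool frame: the origin (TCP) lies at the very end of the fingers, on their centre line; the grasp point (between the pads) lies 19 mm behind it; z points along the fingers, x is the direction in which the jaws open and shut, and the axes are right-handed (so a half turn about z gives the same grasp; the last joint's range is limited). The gripper opens to 85 mm and grips with 20 to 120 N. Pads are 22 mm wide; open, the fingers measure 114 mm over their backs; the gripper's body (76 mm by 85 mm) begins 54 mm behind the grasp point. The pads swing forward as they close: fully open they stand 13 mm farther back than shut.
Start: joints at [1.27, 0.411, -0.013, 1.596, 0.006, 1.134, -0.082], TCP at [0.144, -0.608, 0.231] pointing down, gripper open.
Joint ranges: [-2.95, 2.95], [-0.29, 1.99], [-1.47, 1.44], [0.14, 2.54], [-1.03, 4.17], [0.13, 1.85], [-2.86, 2.86]. Speed limits (rad/s): [2.39, 2.39, 3.01, 3.01, 3.14, 3.14, 3.14].

## Interface

Orientations are given as a rotation vector (axis times angle).
In Python, from plant import arm gives the robot as it stands.
- The arm moves only by the tool servo_tool, never from a script. Its argument "increments" is a list of rows, each an object of numbers: "jaw": the closure in counts, from 0 (fully open) to 255 (shut); "dx", "dy", "dz": the shift along the tool's x, y, z in m; "ax", "ay", "az": the turn, a rotation vector about the tool's x, y, z in degrees. A call has 1 to 5 rows; each row shifts and turns the commanded pose from where the row before left it, along the tool's axes as they then stand; what a row does not reach is not made up. A row lasts 1/10 s, in which the tool goes at most 50 mm and 8.59 degrees, less where a joint would pass 70% of its speed; a pose out of reach is approached as far as the arm can. A call with a gripper value outside its range is refused whole. The fingers move at their own pace and stop on an object; "grip_force" is the grip in N (left out, the last holds). Time passes only in rows, so rows that do not move let the fingers close. It gives the time, the measured TCP pose, the force and the opening at its end, in the units of the state.
- arm.read_state(): the state, without advancing time (a new reading comes with each control period).
- arm.read_camera(name): name is "scene" or "top"; returns a dict with "color" (384x512x3 uint8, red, green, blue), "fx", "fy", "cx", "cy" (pixels), "R" (3x3) and "t" (3): a world point X has camera coordinates R X + t. Camera axes: x right, y down, z forward; pixel columns grow to the right and rows downward; lengths in m; the calibration is good to about 2 mm. A picture is of the moment at which its call begins. There is no depth.
- arm.hand_in(): hands the job in, once; it reports no verdict.
The state is a dict: "t": time; "joint_pos": joint angles; "qd": joint speeds; "tau": joint torques, N m; "position": TCP position; "eef_rot": TCP orientation; "contact_force": force on the tool from outside, world axes, zero at the start; "torque": the same for the moment, N m; "opening": opening from 0.0 (shut) to 1.0 (fully open).
Only numpy, scipy, OpenCV 4.12 (cv2) and the standard library are available. Lean on these libraries where they do the work, as an engineer would, in place of code of your own. Each camera call takes 0.05 s, during which the arm holds its last target.

## Working session

There is one attempt and no reset: what is moved stays moved. The work goes in short steps, Python scripts to look and compute and a tool call to move; the robot and the scene stay as the last step left them, time stands still between calls to the robot, and variables do not carry over. Pictures are saved under pics/ and viewed, and the job is handed in when it is done.

Besides the shell and the picture viewer there is one more tool, called after "Emit:" by a JSON object that holds its "op" and its "data". servo_tool: Moves the arm, as the interface text tells. Its arguments: {"type":"object","properties":{"increments":{"type":"array","items":{"type":"object","properties":{"jaw":{"type":"number"},"dx":{"type":"number"},"dy":{"type":"number"},"dz":{"type":"number"},"ax":{"type":"number"},"ay":{"type":"number"},"az":{"type":"number"}}}},"grip_force":{"type":"number"}},"required":["increments"]}

```bash
ls; mkdir -p pics; python3 - <<'E'
from plant import arm
import cv2,numpy as np
s=arm.read_state()
for k,v in s.items(): print(k,np.round(v,4))
for n in ["scene","top"]:
    c=arm.read_camera(n)
    print(n,c["fx"],c["fy"],c["cx"],c["cy"],np.round(c["R"],4).tolist(),np.round(c["t"],4))
    np.savez("pics/%s0.npz"%n,**c)
    im=c["color"][:,:,::-1]
    cv2.imwrite("pics/%s0.png"%n,cv2.resize(im,(800,600),interpolation=cv2.INTER_CUBIC))
E
```

```text
pics
t 0.0
joint_pos [ 1.2698  0.4119 -0.0127  1.597   0.0056  1.1343 -0.0822]
qd [ 0.0007 -0.0008 -0.0001  0.0019 -0.0006 -0.0003 -0.0004]
tau [-1.00000e-04 -6.00626e+01  6.81700e-01 -2.99413e+01  1.38000e-02
  1.04000e-02 -0.00000e+00]
position [ 0.144  -0.6077  0.2304]
eef_rot [-2.4637e+00  1.9478e+00  2.1000e-03]
contact_force [-0.7688 -0.0319  0.3233]
torque [ 0.0503 -0.0118 -0.0462]
opening 0.9984
scene 367.83942343508784 367.83942343508784 254.56623165148895 190.6528146743067 [[0.8594, 0.5109, -0.0197], [0.2899, -0.5187, -0.8043], [-0.4211, 0.6855, -0.5939]] [-0.4601 -0.0808  1.3157]
top 498.71025341715404 498.71025341715404 259.8987226564953 193.27883221829455 [[0.0036, -0.9998, -0.018], [-0.9985, -0.0027, -0.0541], [0.054, 0.0182, -0.9984]] [0.0303 0.5077 1.6494]
```

View pics/scene0.png

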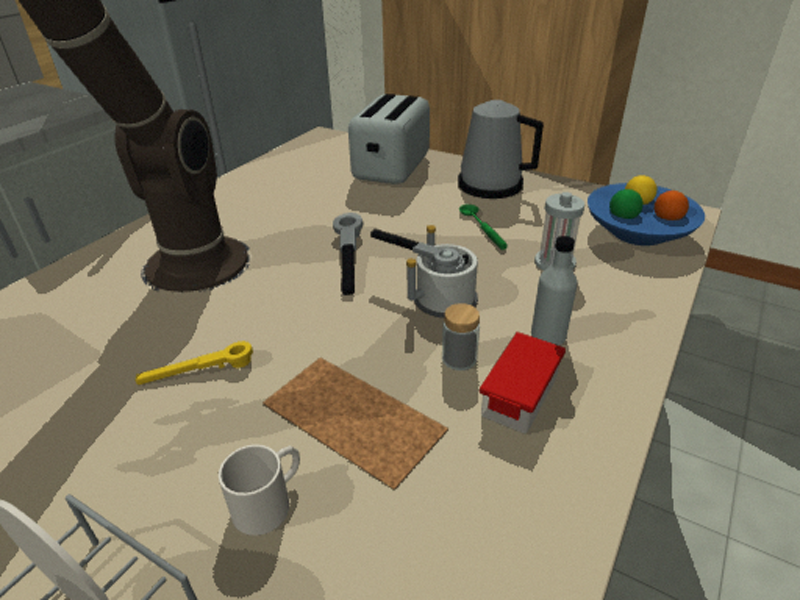

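View pics/top0.png

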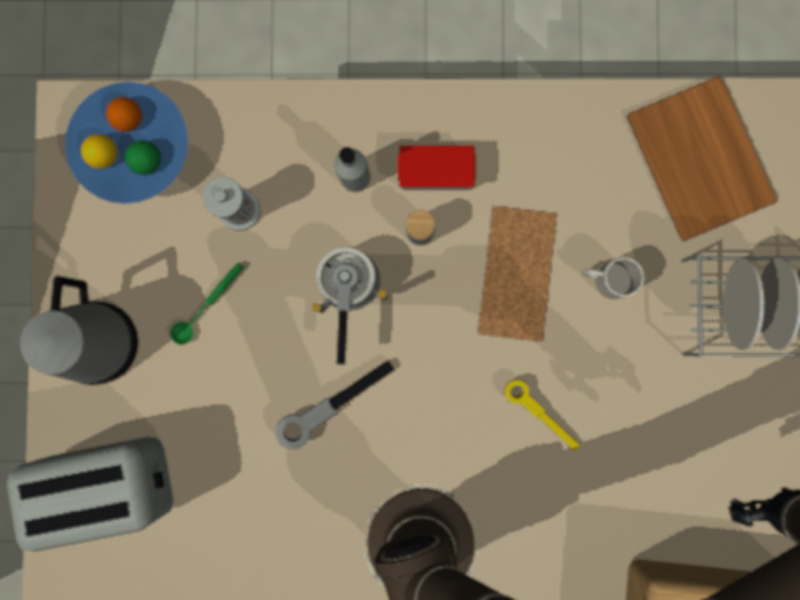

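The scene view shows the filter at about (445,275) with the seated black-handled spanner, and the mat at (355,420). Three things could be taken for the spanner in the top view:
- grey with a black handle, on the filter, at (343,310)
- a larger grey one lying on the worktop at (330,405)
- a yellow one at (540,412)

I choose the smaller grey one seated on the filter, and will check it in a close crop.

```bash
cat > h.py <<'E'
import numpy as np,cv2
def load(n): return dict(np.load("pics/%s.npz"%n))
def proj(c,X):
    p=c["R"]@np.asarray(X,float)+c["t"]; return np.array([c["fx"]*p[0]/p[2]+c["cx"],c["fy"]*p[1]/p[2]+c["cy"]])
def ray(c,uv):
    d=np.array([(uv[0]-c["cx"])/c["fx"],(uv[1]-c["cy"])/c["fy"],1.0]); return -c["R"].T@c["t"],c["R"].T@d
def onz(c,uv,z):
    o,d=ray(c,uv); return o+d*(z-o[2])/d[2]
def tri(c1,u1,c2,u2):
    A=[];b=[]
    for c,u in((c1,u1),(c2,u2)):
        o,d=ray(c,u);d/=np.linalg.norm(d);P=np.eye(3)-np.outer(d,d);A.append(P);b.append(P@o)
    A=np.vstack(A);b=np.hstack(b);x=np.linalg.lstsq(A,b,rcond=None)[0];return x,np.linalg.norm(A@x-b)
def crop(c,u0,v0,w,h,s,fn):
    im=c["color"][v0:v0+h,u0:u0+w,::-1]; cv2.imwrite(fn,cv2.resize(im,None,fx=s,fy=s,interpolation=cv2.INTER_CUBIC))
def snap(n,tag):
    from plant import arm
    c=arm.read_camera(n); np.savez("pics/%s%s.npz"%(n,tag),**c); return c
E
python3 - <<'E'
from h import *
t=load("top0");s=load("scene0")
crop(t,190,150,66,90,8,"pics/ctop0.png"); crop(s,230,135,90,75,8,"pics/cscene0.png")
E
```

```text
(no output)
```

View pics/ctop0.png

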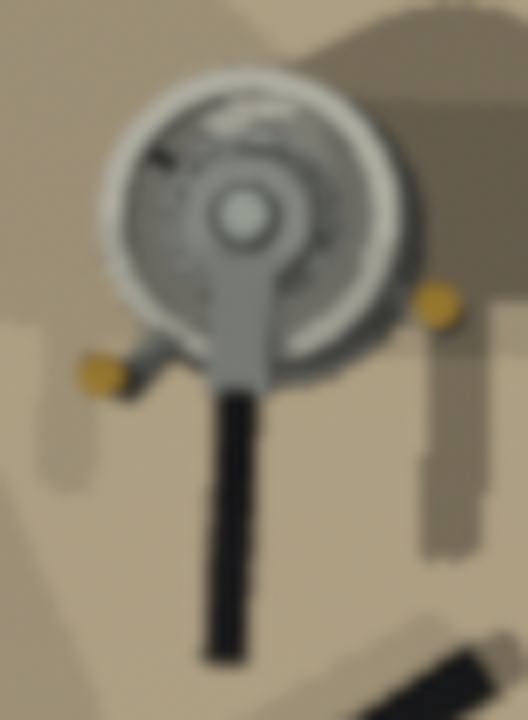

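View pics/cscene0.png

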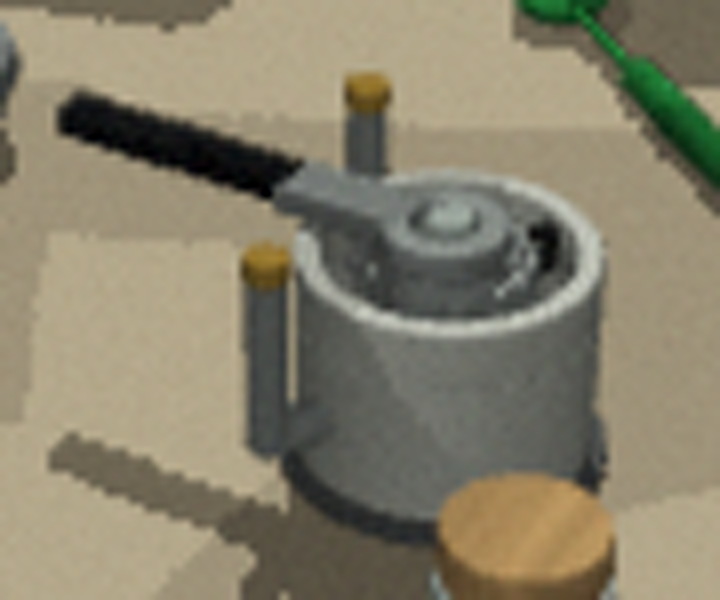

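The close crop confirms the choice: a grey ring on the spigot with a black handle between the two brass-capped pipes. The dark seal tab is at top-crop (160,158). Now I'll measure.

```bash
python3 - <<'E'
from h import *
t=load("top0");s=load("scene0")
hsv=cv2.cvtColor(t["color"],cv2.COLOR_RGB2HSV); hs=cv2.cvtColor(s["color"],cv2.COLOR_RGB2HSV)
def cc(m,off=(0,0),mn=5):
    n,l,st,ce=cv2.connectedComponentsWithStats(m.astype(np.uint8)); return [(st[i],ce[i]) for i in range(1,n) if st[i,4]>=mn]
# brass caps
def roi(m,u0,v0,u1,v1):
    z=np.zeros_like(m);z[v0:v1,u0:u1]=m[v0:v1,u0:u1];return z
m=roi((hsv[...,1]>130)&(hsv[...,0]<30)&(hsv[...,2]>70),190,150,256,215)
for a in cc(m): print("topcap",a[0],a[1],onz(t,a[1],.124))
m2=roi((hs[...,1]>130)&(hs[...,0]<30)&(hs[...,2]>70),255,138,285,175)
for a in cc(m2): print("sccap",a[0],a[1],onz(s,a[1],.122))
print("spigot top",onz(t,(190+244/8-.5,150+213/8-.5),.111),"scene",onz(s,(230+449/8-.5,135+213/8-.5),.111), tri(t,(190+244/8-.5,150+213/8-.5),s,(230+449/8-.5,135+213/8-.5)))
# rim circle fit from outline
g=hsv[...,2]
# handle
m=roi(hsv[...,2]<50,205,195,232,236)
ys,xs=np.nonzero(m); P=np.array([onz(t,(x,y),.110)[:2] for x,y in zip(xs,ys)])
mu=P.mean(0);w,V=np.linalg.eigh(np.cov(P.T));d=V[:,1];d=d*np.sign(-d[0]);pr=(P-mu)@d
print("handle mid",mu,"dir",d,np.degrees(np.arctan2(d[1],d[0])),"len",np.ptp(pr),pr.max(),pr.min(), "w",np.ptp((P-mu)@V[:,0]))
# mat
m=((hsv[...,0]<16)&(hsv[...,1]>95)&(hsv[...,2]>60)); m=roi(m,300,125,365,225)
c=max(cv2.findContours(m.astype(np.uint8),0,2)[0],key=cv2.contourArea)
r=cv2.minAreaRect(c); b=cv2.boxPoints(r); W=np.array([onz(t,p,.004) for p in b]); print("mat",r,"\n",W,W.mean(0),[np.linalg.norm(W[i]-W[i-1]) for i in range(4)])
# jar cap
m=roi((hsv[...,0]<22)&(hsv[...,1]>95)&(hsv[...,2]>90),255,130,282,160)
for a in cc(m,mn=20): print("jar",a,onz(t,a[1],.105))
# tab
m=roi(hsv[...,2]<62,205,162,218,175)
for a in cc(m,mn=1): print("tab",a,onz(t,a[1],.093))
E
```

```text
topcap [242 185   6   6  24] [244.33333333 187.66666667] [0.51909133 0.07848992 0.124     ]
topcap [200 195   6   4  20] [202.5 196.5] [0.4911523  0.20895781 0.124     ]
sccap [273 144   6   5  22] [275.5        146.09090909] [0.49367543 0.2057757  0.122     ]
sccap [260 166   6   5  27] [262.59259259 167.92592593] [0.52114819 0.0744138  0.122     ]
spigot top [0.5561965  0.15606264 0.111     ] scene [0.5552621  0.15631486 0.111     ] (array([0.55586081, 0.15584197, 0.11148452]), np.float64(0.000477027884501432))
handle mid [0.43335949 0.15988216] dir [-0.99933888  0.03635649] 177.91646755385216 len 0.10066923497533628 0.049809399631908884 -0.0508598353434274 w 0.01054500374758947
mat ((330.8960266113281, 174.7733154296875), (40.878013610839844, 81.85059356689453), 6.788974285125732) 
 [[ 0.44259206 -0.12151467  0.004     ]
 [ 0.71653664 -0.15444899  0.004     ]
 [ 0.70020151 -0.290733    0.004     ]
 [ 0.4269381  -0.25671495  0.004     ]] [ 0.57156708 -0.2058529   0.004     ] [np.float64(0.13610349385464066), np.float64(0.27591719649959506), np.float64(0.1372594921282204), np.float64(0.27537268746992677)]
jar (array([260, 135,  18,  18, 271], dtype=int32), array([268.67527675, 143.35055351])) [0.66124966 0.0029881  0.105     ]
tab (array([209, 169,   2,   2,   3], dtype=int32), array([209.66666667, 169.33333333])) [0.57946663 0.19104083 0.093     ]
```

```bash
cat >> h.py <<'E'
from scipy.spatial.transform import Rotation as Ro
C=np.array([.556,.156])
def yaw(rv):
    x=Ro.from_rotvec(rv).as_matrix()[:,0]; return np.degrees(np.arctan2(x[1],x[0]))
def st():
    from plant import arm
    s=arm.read_state(); p=s["position"]; R=Ro.from_rotvec(s["eef_rot"]).as_matrix()
    d=p[:2]-C; 
    print("t",round(float(s["t"]),2),"pos",np.round(p,4),"yaw",round(yaw(s["eef_rot"]),2),"z",np.round(R[:,2],3),"F",np.round(s["contact_force"],2),"T",np.round(s["torque"],3),"op",round(float(s["opening"]),3))
    print("   rel axis: R %.4f ang %.2f"%(np.hypot(*d),np.degrees(np.arctan2(d[1],d[0]))%360),"j",np.round(s["joint_pos"],2)); return s
def rows(P0,y0,pts):
    # pts: list of (x,y,z,yaw) world; tool z down. prints rows in tool axes
    p=np.array(P0,float);yw=y0
    for q in pts:
        a=np.radians(yw);ex=np.array([np.cos(a),np.sin(a),0]);ez=np.array([0,0,-1.]);ey=np.cross(ez,ex)
        d=np.array(q[:3])-p
        v=(d@ex,d@ey,d@ez); print("dx %.4f dy %.4f dz %.4f az %.2f"%(*v,-(q[3]-yw)),"|%.3f"%np.linalg.norm(d)); p=np.array(q[:3]);yw=q[3]
E
python3 - <<'E'
from h import *
s=st(); P=s["position"]; y0=yaw(s["eef_rot"])
n=20; tgt=(.426,.160,.19,88.0)
r0,a0=np.hypot(P[0],P[1]),np.arctan2(P[1],P[0]); r1,a1=np.hypot(tgt[0],tgt[1]),np.arctan2(tgt[1],tgt[0])
pts=[]
for i in range(1,n+1):
    f=i/n; r=r0+(r1-r0)*f;a=a0+(a1-a0)*f
    pts.append((r*np.cos(a),r*np.sin(a),P[2]+(tgt[2]-P[2])*f,y0+(tgt[3]-y0)*f))
rows(P,y0,pts)
E
```

```text
t 0.1 pos [ 0.144  -0.6077  0.2306] yaw -76.66 z [-0.     0.001 -1.   ] F [ 0.06 -0.32 -0.27] T [ 0.078 -0.066 -0.019] op 0.995
   rel axis: R 0.8678 ang 241.66 j [ 1.27  0.41 -0.01  1.6   0.01  1.13 -0.08]
dx -0.0107 dy -0.0522 dz 0.0020 az -8.23 |0.053
dx -0.0076 dy -0.0520 dz 0.0020 az -8.23 |0.053
dx -0.0046 dy -0.0517 dz 0.0020 az -8.23 |0.052
dx -0.0016 dy -0.0512 dz 0.0020 az -8.23 |0.051
dx 0.0012 dy -0.0505 dz 0.0020 az -8.23 |0.051
dx 0.0040 dy -0.0496 dz 0.0020 az -8.23 |0.050
dx 0.0067 dy -0.0486 dz 0.0020 az -8.23 |0.049
dx 0.0093 dy -0.0474 dz 0.0020 az -8.23 |0.048
dx 0.0118 dy -0.0462 dz 0.0020 az -8.23 |0.048
dx 0.0141 dy -0.0448 dz 0.0020 az -8.23 |0.047
dx 0.0164 dy -0.0432 dz 0.0020 az -8.23 |0.046
dx 0.0185 dy -0.0416 dz 0.0020 az -8.23 |0.046
dx 0.0204 dy -0.0399 dz 0.0020 az -8.23 |0.045
dx 0.0223 dy -0.0381 dz 0.0020 az -8.23 |0.044
dx 0.0240 dy -0.0362 dz 0.0020 az -8.23 |0.043
dx 0.0255 dy -0.0342 dz 0.0020 az -8.23 |0.043
dx 0.0269 dy -0.0322 dz 0.0020 az -8.23 |0.042
dx 0.0282 dy -0.0302 dz 0.0020 az -8.23 |0.041
dx 0.0293 dy -0.0281 dz 0.0020 az -8.23 |0.041
dx 0.0303 dy -0.0260 dz 0.0020 az -8.23 |0.040
```

Emit:
{"op": "servo_tool", "data": {"increments": [{"dx": -0.008, "dy": -0.04, "dz": 0.0, "az": -8, "jaw": 110}, {"dx": -0.006, "dy": -0.047, "az": -8.2}, {"dx": -0.004, "dy": -0.048, "az": -8.2}, {"dx": -0.002, "dy": -0.048, "az": -8.2}, {"dx": 0.001, "dy": -0.048, "az": -8.2}]}}

```text
validation failed for argument at $.in...
```

Emit:
{"op": "servo_tool", "data": {"increments": [{"dx": 0.004, "dy": -0.048, "az": -8.2}, {"dx": 0.007, "dy": -0.048, "az": -8.2}, {"dx": 0.009, "dy": -0.047, "az": -8.2}, {"dx": 0.012, "dy": -0.046, "az": -8.2}, {"dx": 0.014, "dy": -0.045, "az": -8.2}]}}

```text
validation failed for argument at $.in...
```

Emit:
{"op": "servo_tool", "data": {"increments": [{"dx": 0.016, "dy": -0.043, "az": -8.2}, {"dx": 0.018, "dy": -0.042, "az": -8.2}, {"dx": 0.02, "dy": -0.04, "az": -8.2}, {"dx": 0.022, "dy": -0.038, "az": -8.2}, {"dx": 0.024, "dy": -0.036, "az": -8.2}]}}

```text
validation failed for argument at $.in...
```

```bash
python3 - <<'E'
from h import *
s=st(); P=s["position"]; y0=yaw(s["eef_rot"])
n=6; tgt=(.426,.160,.19,88.0)
r0,a0=np.hypot(P[0],P[1]),np.arctan2(P[1],P[0]); r1,a1=np.hypot(tgt[0],tgt[1]),np.arctan2(tgt[1],tgt[0])
rows(P,y0,[((r0+(r1-r0)*f)*np.cos(a0+(a1-a0)*f),(r0+(r1-r0)*f)*np.sin(a0+(a1-a0)*f),P[2]+(tgt[2]-P[2])*f,y0+(tgt[3]-y0)*f) for f in np.arange(1,n+1)/n])
E
```

```text
t 0.1 pos [ 0.144  -0.6077  0.2306] yaw -76.66 z [-0.     0.001 -1.   ] F [ 0.06 -0.32 -0.27] T [ 0.078 -0.066 -0.019] op 0.995
   rel axis: R 0.8678 ang 241.66 j [ 1.27  0.41 -0.01  1.6   0.01  1.13 -0.08]
dx -0.0519 dy -0.1665 dz 0.0068 az -27.44 |0.175
dx -0.0189 dy -0.1654 dz 0.0068 az -27.44 |0.167
dx 0.0117 dy -0.1582 dz 0.0068 az -27.44 |0.159
dx 0.0388 dy -0.1458 dz 0.0068 az -27.44 |0.151
dx 0.0617 dy -0.1290 dz 0.0068 az -27.44 |0.143
dx 0.0797 dy -0.1092 dz 0.0068 az -27.44 |0.135
```

Emit:
{"op": "servo_tool", "data": {"increments": [{"jaw": 110, "dx": -0.008, "dy": -0.04, "dz": 0.0, "ax": 0.0, "ay": 0.0, "az": -8.0}, {"jaw": 110, "dx": -0.006, "dy": -0.047, "dz": 0.0, "ax": 0.0, "ay": 0.0, "az": -8.2}, {"jaw": 110, "dx": -0.004, "dy": -0.048, "dz": 0.0, "ax": 0.0, "ay": 0.0, "az": -8.2}, {"jaw": 110, "dx": -0.002, "dy": -0.048, "dz": 0.0, "ax": 0.0, "ay": 0.0, "az": -8.2}, {"jaw": 110, "dx": 0.001, "dy": -0.048, "dz": 0.0, "ax": 0.0, "ay": 0.0, "az": -8.2}], "grip_force": 40}}

```text
t: 0.6
position: [0.3349, -0.4751, 0.2309]
eef_rot: [-2.992, 0.958, 0.0]
contact_force: [0.4, 0.3, 0.1]
opening: 0.567
```

Emit:
{"op": "servo_tool", "data": {"increments": [{"jaw": 110, "dx": 0.004, "dy": -0.048, "dz": 0.0, "ax": 0.0, "ay": 0.0, "az": -8.2}, {"jaw": 110, "dx": 0.007, "dy": -0.048, "dz": 0.0, "ax": 0.0, "ay": 0.0, "az": -8.2}, {"jaw": 110, "dx": 0.009, "dy": -0.047, "dz": 0.0, "ax": 0.0, "ay": 0.0, "az": -8.2}, {"jaw": 110, "dx": 0.012, "dy": -0.046, "dz": 0.0, "ax": 0.0, "ay": 0.0, "az": -8.2}, {"jaw": 110, "dx": 0.014, "dy": -0.045, "dz": 0.0, "ax": 0.0, "ay": 0.0, "az": -8.2}]}}

```text
t: 1.1
position: [0.4554, -0.2705, 0.231]
eef_rot: [-3.138, -0.151, 0.0]
contact_force: [1.1, -0.1, -0.6]
opening: 0.568
```

Emit:
{"op": "servo_tool", "data": {"increments": [{"jaw": 110, "dx": 0.016, "dy": -0.043, "dz": 0.0, "ax": 0.0, "ay": 0.0, "az": -8.2}, {"jaw": 110, "dx": 0.018, "dy": -0.042, "dz": 0.0, "ax": 0.0, "ay": 0.0, "az": -8.2}, {"jaw": 110, "dx": 0.02, "dy": -0.04, "dz": 0.0, "ax": 0.0, "ay": 0.0, "az": -8.2}, {"jaw": 110, "dx": 0.022, "dy": -0.038, "dz": 0.0, "ax": 0.0, "ay": 0.0, "az": -8.2}, {"jaw": 110, "dx": 0.024, "dy": -0.036, "dz": 0.0, "ax": 0.0, "ay": 0.0, "az": -8.2}]}}

```text
t: 1.6
position: [0.4753, -0.0496, 0.2311]
eef_rot: [-2.886, -1.24, -0.0]
contact_force: [1.9, -0.2, 0.0]
opening: 0.568
```

```bash
python3 - <<'E'
from h import *
s=st(); P=s["position"]; y0=yaw(s["eef_rot"])
n=6; tgt=(.426,.160,.19,88.0)
r0,a0=np.hypot(P[0],P[1]),np.arctan2(P[1],P[0]); r1,a1=np.hypot(tgt[0],tgt[1]),np.arctan2(tgt[1],tgt[0])
rows(P,y0,[((r0+(r1-r0)*f)*np.cos(a0+(a1-a0)*f),(r0+(r1-r0)*f)*np.sin(a0+(a1-a0)*f),P[2]+(tgt[2]-P[2])*f,y0+(tgt[3]-y0)*f) for f in np.arange(1,n+1)/n])
E
```

```text
t 1.6 pos [ 0.4753 -0.0496  0.2311] yaw 46.5 z [-0.  0. -1.] F [ 1.94 -0.18  0.01] T [ 0.018 -0.044  0.028] op 0.568
   rel axis: R 0.2209 ang 248.57 j [ 0.63  0.23 -0.73  1.9   0.18  1.07  0.64]
dx 0.0258 dy -0.0264 dz 0.0069 az -6.92 |0.038
dx 0.0267 dy -0.0251 dz 0.0069 az -6.92 |0.037
dx 0.0275 dy -0.0237 dz 0.0069 az -6.92 |0.037
dx 0.0283 dy -0.0224 dz 0.0069 az -6.92 |0.037
dx 0.0290 dy -0.0210 dz 0.0069 az -6.92 |0.036
dx 0.0296 dy -0.0196 dz 0.0069 az -6.92 |0.036
```

Emit:
{"op": "servo_tool", "data": {"increments": [{"jaw": 110, "dx": 0.026, "dy": -0.026, "dz": 0.006, "ax": 0.0, "ay": 0.0, "az": -7.0}, {"jaw": 110, "dx": 0.027, "dy": -0.025, "dz": 0.006, "ax": 0.0, "ay": 0.0, "az": -7.0}, {"jaw": 110, "dx": 0.0275, "dy": -0.0235, "dz": 0.006, "ax": 0.0, "ay": 0.0, "az": -7.0}, {"jaw": 110, "dx": 0.028, "dy": -0.022, "dz": 0.006, "ax": 0.0, "ay": 0.0, "az": -7.0}, {"jaw": 110, "dx": 0.029, "dy": -0.021, "dz": 0.006, "ax": 0.0, "ay": 0.0, "az": -6.5}]}}

```text
t: 2.1
position: [0.4421, 0.1267, 0.2009]
eef_rot: [-2.39, -2.038, -0.0]
contact_force: [1.0, -0.5, 0.3]
opening: 0.568
```

```bash
python3 - <<'E'
from h import *
s=st(); P=s["position"]; y0=yaw(s["eef_rot"])
rows(P,y0,[(.426,.160,.15,88)])
E
```

```text
t 2.1 pos [0.4421 0.1267 0.2009] yaw 80.92 z [-0.  0. -1.] F [ 0.98 -0.47  0.27] T [ 0.053 -0.055  0.03 ] op 0.568
   rel axis: R 0.1176 ang 194.45 j [ 0.4   0.28 -0.92  1.97  0.26  1.01  0.77]
dx 0.0304 dy -0.0212 dz 0.0509 az -7.08 |0.063
```

Emit:
{"op": "servo_tool", "data": {"increments": [{"jaw": 110, "dx": 0.018, "dy": -0.013, "dz": 0.01, "ax": 0.0, "ay": 0.0, "az": -4.0}, {"jaw": 110, "dx": 0.0124, "dy": -0.0082, "dz": 0.025, "ax": 0.0, "ay": 0.0, "az": -3.0}, {"jaw": 110, "dx": 0.0, "dy": 0.0, "dz": 0.02, "ax": 0.0, "ay": 0.0, "az": 0.0}, {"jaw": 110, "dx": 0.0, "dy": 0.0, "dz": 0.0, "ax": 0.0, "ay": 0.0, "az": 0.0}]}}

```text
t: 2.5
position: [0.4238, 0.1579, 0.1442]
eef_rot: [-2.264, -2.175, 0.006]
contact_force: [-0.5, -0.7, 0.7]
opening: 0.567
```

```bash
python3 - <<'E'
from h import *
s=st(); P=s["position"]; y0=yaw(s["eef_rot"])
rows(P,y0,[(.426,.160,.095,88)])
a=snap("top","1");b=snap("scene","1")
import cv2
crop(a,180,140,90,100,5,"pics/t1.png"); crop(b,190,100,130,100,5,"pics/s1.png")
i=cv2.imread("pics/t1.png");j=cv2.imread("pics/s1.png");
k=np.zeros((500,450+650,3),np.uint8);k[:,:450]=i;k[:,450:]=j;cv2.imwrite("pics/c1.png",cv2.resize(k,(800,364)))
E
```

```text
t 2.5 pos [0.4238 0.1579 0.1442] yaw 87.72 z [-0.004 -0.001 -1.   ] F [-0.5  -0.75  0.73] T [-0.009 -0.051 -0.022] op 0.567
   rel axis: R 0.1322 ang 179.18 j [ 0.3   0.36 -0.91  2.05  0.37  0.9   0.72]
dx 0.0022 dy 0.0021 dz 0.0492 az -0.28 |0.049
```

View pics/c1.png

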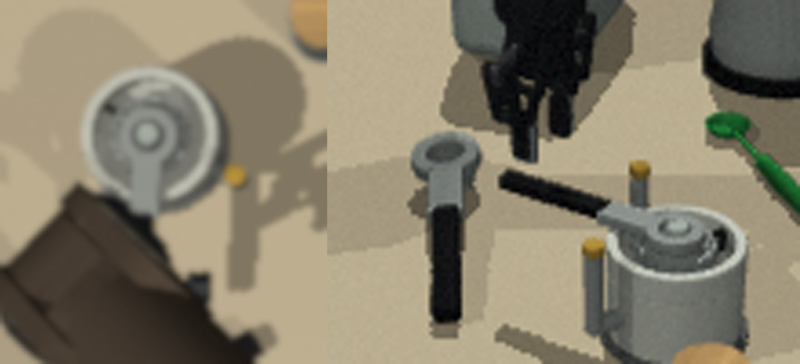

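```bash
python3 - <<'E'
from h import *
b=load("scene1")
for X in [(.4238,.1579,.1442),(.426,.160,.11),(.379,.162,.103)]:
    u=proj(b,X); print(X,u,((u-np.array([190,100]))*5+[450,0])*800/1100)
E
```

```text
(0.4238, 0.1579, 0.1442) [248.85689455 141.24299131] [541.29779836 149.97451386]
(0.426, 0.16, 0.11) [250.09093793 150.54383443] [545.78522882 183.79576157]
(0.379, 0.162, 0.103) [238.21759695 148.63064367] [502.60944344 176.83870426]
```

Emit:
{"op": "servo_tool", "data": {"increments": [{"jaw": 110, "dx": 0.002, "dy": 0.002, "dz": 0.02, "ax": 0.0, "ay": 0.0, "az": 0.0}, {"jaw": 110, "dx": 0.0, "dy": 0.0, "dz": 0.02, "ax": 0.0, "ay": 0.0, "az": 0.0}, {"jaw": 110, "dx": 0.0, "dy": 0.0, "dz": 0.009, "ax": 0.0, "ay": 0.0, "az": 0.0}, {"jaw": 170, "dx": 0.0, "dy": 0.0, "dz": 0.0, "ax": 0.0, "ay": 0.0, "az": 0.0}, {"jaw": 180, "dx": 0.0, "dy": 0.0, "dz": 0.0, "ax": 0.0, "ay": 0.0, "az": 0.0}], "grip_force": 40}}

```text
t: 3.1
position: [0.4283, 0.1604, 0.0982]
eef_rot: [2.267, 2.175, 0.001]
contact_force: [0.4, 0.0, 0.8]
opening: 0.295
```

```bash
python3 - <<'E'
from h import *
s=st(); P=s["position"]; y0=yaw(s["eef_rot"])
rows(P,y0,[(.426,.160,.095,88)])
E
```

```text
t 3.1 pos [0.4283 0.1604 0.0982] yaw 87.62 z [ 0.001  0.    -1.   ] F [0.36 0.01 0.76] T [-0.037  0.014  0.009] op 0.295
   rel axis: R 0.1278 ang 178.03 j [ 0.23  0.44 -0.85  2.09  0.46  0.81  0.63]
dx -0.0005 dy -0.0023 dz 0.0032 az -0.38 |0.004
```

Emit:
{"op": "servo_tool", "data": {"increments": [{"jaw": 190, "dx": 0.0, "dy": -0.002, "dz": 0.006, "ax": 0.0, "ay": 0.0, "az": 0.0}, {"jaw": 190, "dx": -0.007, "dy": 0.0002, "dz": 0.003, "ax": 0.0, "ay": 0.0, "az": -3.0}, {"jaw": 190, "dx": -0.009, "dy": 0.0003, "dz": 0.0, "ax": 0.0, "ay": 0.0, "az": -4.0}, {"jaw": 190, "dx": -0.009, "dy": 0.0003, "dz": 0.0, "ax": 0.0, "ay": 0.0, "az": -4.0}, {"jaw": 190, "dx": -0.009, "dy": 0.0003, "dz": 0.0, "ax": 0.0, "ay": 0.0, "az": -4.0}]}}

```text
t: 3.6
position: [0.4289, 0.1263, 0.0887]
eef_rot: [1.959, 2.455, 0.001]
contact_force: [-0.0, -0.4, -1.0]
opening: 0.257
```

```bash
cat >> h.py <<'E'
def sw():
    s=st(); F=s["contact_force"]; p=s["position"]; a=np.arctan2(*(p[:2]-C)[::-1]); r=np.array([np.cos(a),np.sin(a)]); t=np.array([r[1],-r[0]])
    print("   F on tool: cw-tangential %.2f radial %.2f | yaw+90 = %.2f"%(F[:2]@t,F[:2]@r,yaw(s["eef_rot"])+90))
E
python3 -c "
from h import *
sw()"
```

```text
t 3.6 pos [0.4289 0.1263 0.0887] yaw 102.81 z [ 0.001 -0.    -1.   ] F [-0.01 -0.4  -1.04] T [ 0.058 -0.06   0.027] op 0.257
   rel axis: R 0.1305 ang 193.16 j [ 0.35  0.46 -0.91  2.12  0.51  0.8   0.91]
   F on tool: cw-tangential -0.39 radial 0.10 | yaw+90 = 192.81
```

Emit:
{"op": "servo_tool", "data": {"increments": [{"jaw": 190, "dx": -0.009, "dy": 0.0003, "dz": 0.0, "ax": 0.0, "ay": 0.0, "az": -4.0}, {"jaw": 190, "dx": -0.009, "dy": 0.0003, "dz": 0.0, "ax": 0.0, "ay": 0.0, "az": -4.0}, {"jaw": 190, "dx": -0.009, "dy": 0.0003, "dz": 0.0, "ax": 0.0, "ay": 0.0, "az": -4.0}, {"jaw": 190, "dx": -0.009, "dy": 0.0003, "dz": 0.0, "ax": 0.0, "ay": 0.0, "az": -4.0}, {"jaw": 190, "dx": -0.009, "dy": 0.0003, "dz": 0.0, "ax": 0.0, "ay": 0.0, "az": -4.0}]}}

```text
t: 4.1
position: [0.4462, 0.0847, 0.0887]
eef_rot: [1.504, 2.757, 0.0]
contact_force: [0.8, 0.7, 0.7]
opening: 0.26
```

```bash
python3 -c "
from h import *
sw()
a=snap('top','2');crop(a,170,140,110,100,6,'pics/t2.png')"
```

```text
t 4.1 pos [0.4462 0.0847 0.0887] yaw 122.79 z [ 0.001 -0.    -1.   ] F [0.82 0.67 0.71] T [ 0.089 -0.041 -0.016] op 0.26
   rel axis: R 0.1309 ang 213.00 j [ 0.49  0.51 -0.98  2.1   0.58  0.83  1.3 ]
   F on tool: cw-tangential 0.11 radial -1.05 | yaw+90 = 212.79
```

View pics/t2.png

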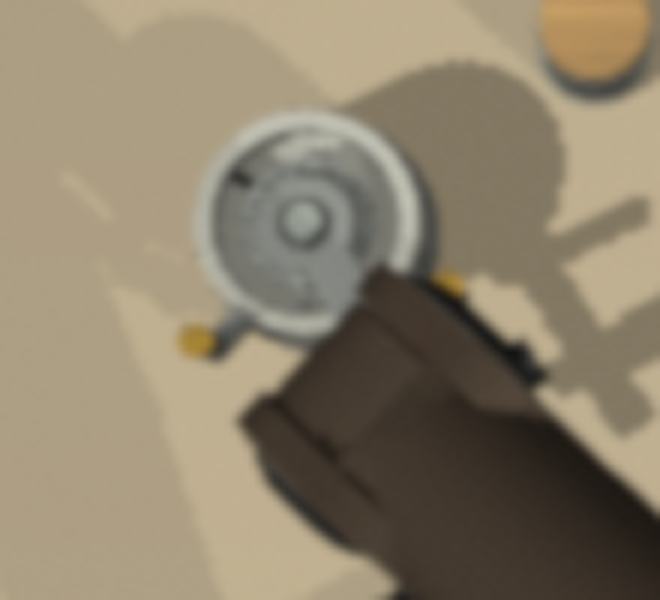

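The tab at crop (240,178) hasn't moved, and the spanner arm follows toward pipe_r (448,283). I'll finish the return.

Emit:
{"op": "servo_tool", "data": {"increments": [{"jaw": 190, "dx": -0.009, "dy": 0.0007, "dz": 0.0, "ax": 0.0, "ay": 0.0, "az": -4.0}, {"jaw": 190, "dx": -0.009, "dy": 0.0007, "dz": 0.0, "ax": 0.0, "ay": 0.0, "az": -4.0}, {"jaw": 190, "dx": -0.009, "dy": 0.0003, "dz": 0.0, "ax": 0.0, "ay": 0.0, "az": -4.0}, {"jaw": 190, "dx": -0.0068, "dy": 0.0002, "dz": 0.0, "ax": 0.0, "ay": 0.0, "az": -3.0}]}}

```text
t: 4.55
position: [0.4687, 0.0595, 0.0885]
eef_rot: [1.134, 2.929, 0.0]
contact_force: [0.3, 1.4, 0.4]
opening: 0.253
```

```bash
python3 -c "
from h import *
sw()"
```

```text
t 4.55 pos [0.4687 0.0595 0.0885] yaw 137.68 z [ 0.001 -0.    -1.   ] F [0.28 1.41 0.43] T [ 0.097 -0.016 -0.006] op 0.253
   rel axis: R 0.1302 ang 227.85 j [ 0.58  0.56 -1.03  2.05  0.64  0.88  1.59]
   F on tool: cw-tangential 0.74 radial -1.23 | yaw+90 = 227.68
```

Emit:
{"op": "servo_tool", "data": {"increments": [{"jaw": 190, "dx": 0.007, "dy": 0.0002, "dz": 0.0, "ax": 0.0, "ay": 0.0, "az": 3.0}, {"jaw": 190, "dx": 0.0091, "dy": 0.0003, "dz": 0.0, "ax": 0.0, "ay": 0.0, "az": 4.0}, {"jaw": 190, "dx": 0.0091, "dy": 0.0003, "dz": 0.0, "ax": 0.0, "ay": 0.0, "az": 4.0}, {"jaw": 190, "dx": 0.0091, "dy": 0.0003, "dz": 0.0, "ax": 0.0, "ay": 0.0, "az": 4.0}, {"jaw": 190, "dx": 0.0091, "dy": 0.0003, "dz": 0.0, "ax": 0.0, "ay": 0.0, "az": 4.0}]}}

```text
t: 5.05
position: [0.442, 0.0938, 0.0887]
eef_rot: [1.609, 2.696, 0.001]
contact_force: [2.3, -1.1, -0.7]
opening: 0.253
```

```bash
python3 -c "
from h import *
sw()"
```

```text
t 5.05 pos [0.442  0.0938 0.0887] yaw 118.35 z [ 0.002 -0.    -1.   ] F [ 2.26 -1.1  -0.66] T [-0.242 -0.493  0.021] op 0.253
   rel axis: R 0.1299 ang 208.63 j [ 0.46  0.49 -0.97  2.1   0.56  0.82  1.22]
   F on tool: cw-tangential -2.05 radial -1.45 | yaw+90 = 208.35
```

Emit:
{"op": "servo_tool", "data": {"increments": [{"jaw": 190, "dx": 0.0091, "dy": 0.0003, "dz": 0.0, "ax": 0.0, "ay": 0.0, "az": 4.0}, {"jaw": 190, "dx": 0.0091, "dy": 0.0003, "dz": 0.0, "ax": 0.0, "ay": 0.0, "az": 4.0}, {"jaw": 190, "dx": 0.0091, "dy": 0.0003, "dz": 0.0, "ax": 0.0, "ay": 0.0, "az": 4.0}, {"jaw": 190, "dx": 0.0091, "dy": 0.0003, "dz": 0.0, "ax": 0.0, "ay": 0.0, "az": 4.0}, {"jaw": 190, "dx": 0.0091, "dy": 0.0003, "dz": 0.0, "ax": 0.0, "ay": 0.0, "az": 4.0}]}}

```text
t: 5.55
position: [0.4275, 0.1366, 0.0887]
eef_rot: [2.053, 2.376, 0.001]
contact_force: [1.4, -2.7, 0.6]
opening: 0.256
```

```bash
python3 -c "
from h import *
sw()"
```

```text
t 5.55 pos [0.4275 0.1366 0.0887] yaw 98.35 z [ 0.002 -0.001 -1.   ] F [ 1.44 -2.72  0.6 ] T [-0.422 -0.45   0.049] op 0.256
   rel axis: R 0.1299 ang 188.57 j [ 0.31  0.46 -0.89  2.11  0.5   0.79  0.82]
   F on tool: cw-tangential -2.91 radial -1.02 | yaw+90 = 188.35
```

Emit:
{"op": "servo_tool", "data": {"increments": [{"jaw": 190, "dx": 0.0091, "dy": 0.0003, "dz": 0.0, "ax": 0.0, "ay": 0.0, "az": 4.0}, {"jaw": 190, "dx": 0.0091, "dy": 0.0003, "dz": 0.0, "ax": 0.0, "ay": 0.0, "az": 4.0}, {"jaw": 190, "dx": 0.0091, "dy": 0.0003, "dz": 0.0, "ax": 0.0, "ay": 0.0, "az": 4.0}, {"jaw": 190, "dx": 0.0091, "dy": 0.0003, "dz": 0.0, "ax": 0.0, "ay": 0.0, "az": 4.0}, {"jaw": 190, "dx": 0.0091, "dy": 0.0003, "dz": 0.0, "ax": 0.0, "ay": 0.0, "az": 4.0}]}}

```text
t: 6.05
position: [0.4283, 0.1817, 0.0886]
eef_rot: [2.434, 1.984, 0.0]
contact_force: [1.4, -2.4, 0.4]
opening: 0.256
```

Emit:
{"op": "servo_tool", "data": {"increments": [{"jaw": 190, "dx": 0.0091, "dy": 0.0003, "dz": 0.0, "ax": 0.0, "ay": 0.0, "az": 4.0}, {"jaw": 190, "dx": 0.0091, "dy": 0.0003, "dz": 0.0, "ax": 0.0, "ay": 0.0, "az": 4.0}, {"jaw": 190, "dx": 0.0, "dy": 0.0, "dz": 0.0, "ax": 0.0, "ay": 0.0, "az": 0.0}]}}

```text
t: 6.35
position: [0.433, 0.2005, 0.0887]
eef_rot: [2.564, 1.814, 0.002]
contact_force: [1.4, -1.0, -0.2]
opening: 0.255
```

```bash
python3 -c "
from h import *
sw()
a=snap('top','3');crop(a,170,140,110,100,6,'pics/t3.png')"
```

```text
t 6.35 pos [0.433  0.2005 0.0887] yaw 70.56 z [ 0.001  0.    -1.   ] F [ 1.37 -1.04 -0.17] T [-0.169 -0.061 -0.004] op 0.255
   rel axis: R 0.1308 ang 160.12 j [ 0.07  0.46 -0.76  2.05  0.44  0.79  0.28]
   F on tool: cw-tangential -0.51 radial -1.64 | yaw+90 = 160.56
```

View pics/t3.png

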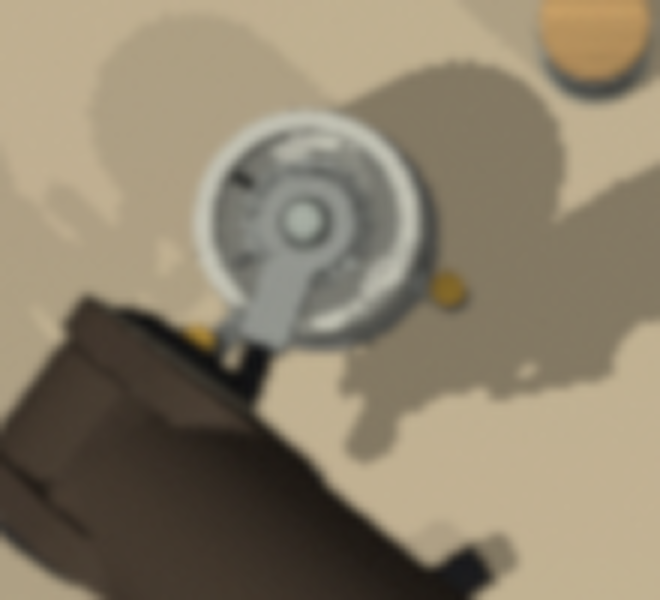

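The handle is close to but clear of pipe_l (200,335), and the tab hasn't moved. Now the second return.

Emit:
{"op": "servo_tool", "data": {"increments": [{"jaw": 190, "dx": -0.0091, "dy": 0.0005, "dz": 0.0, "ax": 0.0, "ay": 0.0, "az": -4.2}, {"jaw": 190, "dx": -0.0102, "dy": 0.0005, "dz": 0.0, "ax": 0.0, "ay": 0.0, "az": -4.5}, {"jaw": 190, "dx": -0.0102, "dy": 0.0004, "dz": 0.0, "ax": 0.0, "ay": 0.0, "az": -4.5}, {"jaw": 190, "dx": -0.0102, "dy": 0.0004, "dz": 0.0, "ax": 0.0, "ay": 0.0, "az": -4.5}, {"jaw": 190, "dx": -0.0102, "dy": 0.0004, "dz": 0.0, "ax": 0.0, "ay": 0.0, "az": -4.5}]}}

```text
t: 6.9
position: [0.4257, 0.15, 0.0885]
eef_rot: [-2.16, -2.281, -0.001]
contact_force: [-0.0, 2.8, -0.0]
opening: 0.254
```

Emit:
{"op": "servo_tool", "data": {"increments": [{"jaw": 190, "dx": -0.0102, "dy": 0.0004, "dz": 0.0, "ax": 0.0, "ay": 0.0, "az": -4.5}, {"jaw": 190, "dx": -0.0102, "dy": 0.0004, "dz": 0.0, "ax": 0.0, "ay": 0.0, "az": -4.5}, {"jaw": 190, "dx": -0.0102, "dy": 0.0004, "dz": 0.0, "ax": 0.0, "ay": 0.0, "az": -4.5}, {"jaw": 190, "dx": -0.0102, "dy": 0.0004, "dz": 0.0, "ax": 0.0, "ay": 0.0, "az": -4.5}, {"jaw": 190, "dx": -0.0102, "dy": 0.0004, "dz": 0.0, "ax": 0.0, "ay": 0.0, "az": -4.5}]}}

```text
t: 7.4
position: [0.4381, 0.1007, 0.0885]
eef_rot: [1.674, 2.658, 0.001]
contact_force: [0.0, 2.8, -0.3]
opening: 0.258
```

```bash
python3 -c "
from h import *
sw()"
```

```text
t 7.4 pos [0.4381 0.1007 0.0885] yaw 115.6 z [ 0.  0. -1.] F [ 0.02  2.76 -0.27] T [ 0.634  0.066 -0.044] op 0.258
   rel axis: R 0.1302 ang 205.14 j [ 0.44  0.49 -0.96  2.11  0.55  0.82  1.16]
   F on tool: cw-tangential 2.49 radial -1.19 | yaw+90 = 205.60
```

Emit:
{"op": "servo_tool", "data": {"increments": [{"jaw": 190, "dx": -0.0102, "dy": 0.0004, "dz": 0.0, "ax": 0.0, "ay": 0.0, "az": -4.5}, {"jaw": 190, "dx": -0.0102, "dy": 0.0004, "dz": 0.0, "ax": 0.0, "ay": 0.0, "az": -4.5}, {"jaw": 190, "dx": -0.0102, "dy": 0.0004, "dz": 0.0, "ax": 0.0, "ay": 0.0, "az": -4.5}, {"jaw": 190, "dx": -0.0102, "dy": 0.0004, "dz": 0.0, "ax": 0.0, "ay": 0.0, "az": -4.5}, {"jaw": 190, "dx": -0.0118, "dy": 0.0005, "dz": 0.0, "ax": 0.0, "ay": 0.0, "az": -5.2}]}}

```text
t: 7.9
position: [0.4694, 0.059, 0.0884]
eef_rot: [-1.105, -2.941, -0.0]
contact_force: [0.3, 2.8, -0.1]
opening: 0.258
```

```bash
python3 -c "
from h import *
sw()
a=snap('top','4');crop(a,170,140,110,100,6,'pics/t4.png')"
```

```text
t 7.9 pos [0.4694 0.059  0.0884] yaw 138.81 z [ 0.  0. -1.] F [ 0.31  2.75 -0.08] T [ 0.19   0.109 -0.015] op 0.258
   rel axis: R 0.1300 ang 228.27 j [ 0.58  0.57 -1.03  2.05  0.64  0.88  1.61]
   F on tool: cw-tangential 1.60 radial -2.26 | yaw+90 = 228.81
```

View pics/t4.png

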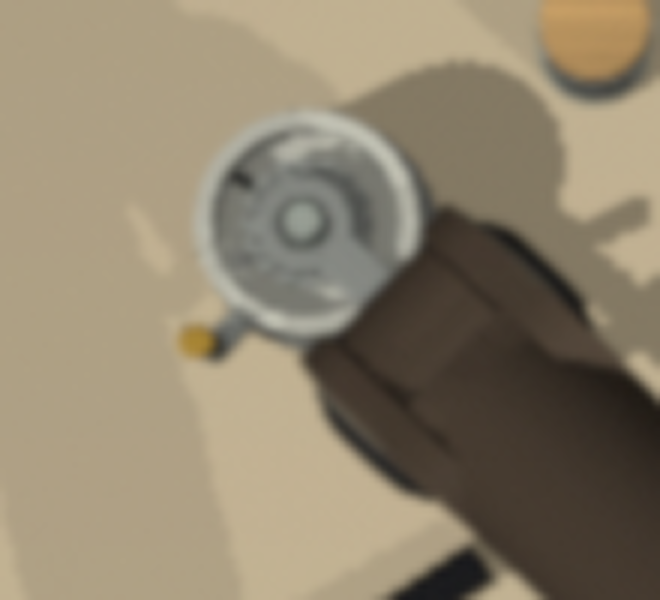

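Emit:
{"op": "servo_tool", "data": {"increments": [{"jaw": 190, "dx": 0.0055, "dy": 0.0001, "dz": 0.0, "ax": 0.0, "ay": 0.0, "az": 2.4}, {"jaw": 190, "dx": 0.0045, "dy": 0.0001, "dz": 0.0, "ax": 0.0, "ay": 0.0, "az": 2.0}, {"jaw": 190, "dx": 0.0045, "dy": 0.0001, "dz": 0.0, "ax": 0.0, "ay": 0.0, "az": 2.0}, {"jaw": 190, "dx": 0.0045, "dy": 0.0001, "dz": 0.0, "ax": 0.0, "ay": 0.0, "az": 2.0}, {"jaw": 190, "dx": 0.0045, "dy": 0.0001, "dz": 0.0, "ax": 0.0, "ay": 0.0, "az": 2.0}]}}

```text
t: 8.45
position: [0.4531, 0.0765, 0.0884]
eef_rot: [1.377, 2.824, 0.0]
contact_force: [0.2, -0.4, -0.3]
opening: 0.256
```

```bash
python3 -c "
from h import *
sw()"
```

```text
t 8.45 pos [0.4531 0.0765 0.0884] yaw 128.01 z [ 0.  0. -1.] F [ 0.2  -0.41 -0.34] T [ 0.013  0.034 -0.017] op 0.256
   rel axis: R 0.1301 ang 217.68 j [ 0.52  0.52 -1.    2.08  0.6   0.85  1.4 ]
   F on tool: cw-tangential -0.45 radial 0.09 | yaw+90 = 218.01
```

Emit:
{"op": "servo_tool", "data": {"increments": [{"jaw": 190, "dx": 0.0027, "dy": 0.0, "dz": 0.0, "ax": 0.0, "ay": 0.0, "az": 1.2}, {"jaw": 190, "dx": 0.0027, "dy": 0.0, "dz": 0.0, "ax": 0.0, "ay": 0.0, "az": 1.2}, {"jaw": 190, "dx": 0.0027, "dy": 0.0, "dz": 0.0, "ax": 0.0, "ay": 0.0, "az": 1.2}, {"jaw": 190, "dx": 0.0027, "dy": 0.0, "dz": 0.0, "ax": 0.0, "ay": 0.0, "az": 1.2}, {"jaw": 190, "dx": 0.0027, "dy": 0.0, "dz": 0.0, "ax": 0.0, "ay": 0.0, "az": 1.2}]}}

```text
t: 8.95
position: [0.4456, 0.0875, 0.0883]
eef_rot: [1.522, 2.748, 0.0]
contact_force: [1.0, -0.2, 0.7]
opening: 0.256
```

```bash
python3 -c "
from h import *
sw()"
```

```text
t 8.95 pos [0.4456 0.0875 0.0883] yaw 122.04 z [ 0.  0. -1.] F [ 0.99 -0.24  0.73] T [ 0.006 -0.023  0.05 ] op 0.256
   rel axis: R 0.1299 ang 211.84 j [ 0.48  0.51 -0.98  2.1   0.57  0.83  1.29]
   F on tool: cw-tangential -0.73 radial -0.71 | yaw+90 = 212.04
```

Emit:
{"op": "servo_tool", "data": {"increments": [{"jaw": 190, "dx": 0.0045, "dy": 0.0001, "dz": 0.0, "ax": 0.0, "ay": 0.0, "az": 2.0}, {"jaw": 190, "dx": 0.0045, "dy": 0.0001, "dz": 0.0, "ax": 0.0, "ay": 0.0, "az": 2.0}, {"jaw": 190, "dx": 0.0034, "dy": 0.0001, "dz": 0.0, "ax": 0.0, "ay": 0.0, "az": 1.5}, {"jaw": 190, "dx": 0.0034, "dy": 0.0001, "dz": 0.0, "ax": 0.0, "ay": 0.0, "az": 1.5}, {"jaw": 190, "dx": 0.0034, "dy": 0.0001, "dz": 0.0, "ax": 0.0, "ay": 0.0, "az": 1.5}]}}

```text
t: 9.45
position: [0.4373, 0.1043, 0.0884]
eef_rot: [1.722, 2.627, 0.0]
contact_force: [1.9, -2.4, 0.1]
opening: 0.258
```

```bash
python3 -c "
from h import *
sw()"
```

```text
t 9.45 pos [0.4373 0.1043 0.0884] yaw 113.51 z [ 0.001 -0.    -1.   ] F [ 1.91 -2.42  0.11] T [-0.366 -0.446  0.042] op 0.258
   rel axis: R 0.1295 ang 203.55 j [ 0.42  0.48 -0.95  2.11  0.55  0.81  1.12]
   F on tool: cw-tangential -2.98 radial -0.79 | yaw+90 = 203.51
```

Emit:
{"op": "servo_tool", "data": {"increments": [{"jaw": 190, "dx": 0.0027, "dy": 0.0, "dz": 0.0, "ax": 0.0, "ay": 0.0, "az": 1.2}, {"jaw": 190, "dx": 0.0027, "dy": 0.0, "dz": 0.0, "ax": 0.0, "ay": 0.0, "az": 1.2}, {"jaw": 190, "dx": 0.0027, "dy": 0.0, "dz": 0.0, "ax": 0.0, "ay": 0.0, "az": 1.2}, {"jaw": 190, "dx": 0.0027, "dy": 0.0, "dz": 0.0, "ax": 0.0, "ay": 0.0, "az": 1.2}, {"jaw": 190, "dx": 0.0027, "dy": 0.0, "dz": 0.0, "ax": 0.0, "ay": 0.0, "az": 1.2}]}}

```text
t: 9.95
position: [0.432, 0.1171, 0.0883]
eef_rot: [1.857, 2.534, -0.0]
contact_force: [2.6, -1.3, 0.8]
opening: 0.255
```

```bash
python3 -c "
from h import *
sw()"
```

```text
t 9.95 pos [0.432  0.1171 0.0883] yaw 107.54 z [ 0. -0. -1.] F [ 2.6  -1.28  0.75] T [-0.417 -0.449 -0.001] op 0.255
   rel axis: R 0.1299 ang 197.42 j [ 0.38  0.47 -0.92  2.11  0.53  0.8   1.01]
   F on tool: cw-tangential -2.00 radial -2.09 | yaw+90 = 197.54
```

```bash
cat >> h.py <<'E'
def sw2():
    s=st(); F=s["contact_force"]; T=s["torque"]; p=s["position"]; a=np.arctan2(*(p[:2]-C)[::-1]); r=np.array([np.cos(a),np.sin(a)]); t=np.array([r[1],-r[0]])
    FT=np.array([-T[1],T[0]])
    print("   pull %.2f  T-based moment %.3f (~N %.2f) radial %.2f | yaw+90 = %.2f"%(-F[:2]@t,-FT@t,-FT@t/.228,F[:2]@r,yaw(s["eef_rot"])+90))
E
python3 -c "
from h import *
sw2()"
```

```text
t 9.95 pos [0.432  0.1171 0.0883] yaw 107.54 z [ 0. -0. -1.] F [ 2.6  -1.28  0.75] T [-0.417 -0.449 -0.001] op 0.255
   rel axis: R 0.1299 ang 197.42 j [ 0.38  0.47 -0.92  2.11  0.53  0.8   1.01]
   pull 2.00  T-based moment 0.532 (~N 2.33) radial -2.09 | yaw+90 = 197.54
```

Emit:
{"op": "servo_tool", "data": {"increments": [{"jaw": 190, "dx": 0.0029, "dy": 0.0, "dz": 0.0, "ax": 0.0, "ay": 0.0, "az": 1.3}, {"jaw": 190, "dx": 0.0029, "dy": 0.0, "dz": 0.0, "ax": 0.0, "ay": 0.0, "az": 1.3}, {"jaw": 190, "dx": 0.0029, "dy": 0.0, "dz": 0.0, "ax": 0.0, "ay": 0.0, "az": 1.3}, {"jaw": 190, "dx": 0.0029, "dy": 0.0, "dz": 0.0, "ax": 0.0, "ay": 0.0, "az": 1.3}, {"jaw": 190, "dx": 0.0029, "dy": 0.0, "dz": 0.0, "ax": 0.0, "ay": 0.0, "az": 1.3}]}}

```text
t: 10.45
position: [0.4282, 0.1311, 0.0883]
eef_rot: [1.998, 2.425, -0.0]
contact_force: [2.5, -1.4, -0.1]
opening: 0.258
```

```bash
python3 -c "
from h import *
sw2()"
```

```text
t 10.45 pos [0.4282 0.1311 0.0883] yaw 101.03 z [-0. -0. -1.] F [ 2.52 -1.45 -0.09] T [-0.493 -0.467  0.029] op 0.258
   rel axis: R 0.1302 ang 191.00 j [ 0.33  0.46 -0.9   2.11  0.51  0.8   0.88]
   pull 1.90  T-based moment 0.573 (~N 2.51) radial -2.20 | yaw+90 = 191.03
```

Emit:
{"op": "servo_tool", "data": {"increments": [{"jaw": 190, "dx": 0.0029, "dy": 0.0, "dz": 0.0, "ax": 0.0, "ay": 0.0, "az": 1.3}, {"jaw": 190, "dx": 0.0029, "dy": 0.0, "dz": 0.0, "ax": 0.0, "ay": 0.0, "az": 1.3}, {"jaw": 190, "dx": 0.0029, "dy": 0.0, "dz": 0.0, "ax": 0.0, "ay": 0.0, "az": 1.3}, {"jaw": 190, "dx": 0.0029, "dy": 0.0, "dz": 0.0, "ax": 0.0, "ay": 0.0, "az": 1.3}]}}

```text
t: 10.85
position: [0.4264, 0.1426, 0.0883]
eef_rot: [2.106, 2.332, -0.0]
contact_force: [1.7, -2.6, 0.3]
opening: 0.255
```

```bash
python3 -c "
from h import *
sw2()"
```

```text
t 10.85 pos [0.4264 0.1426 0.0883] yaw 95.83 z [-0. -0. -1.] F [ 1.68 -2.63  0.33] T [-0.48  -0.459 -0.007] op 0.255
   rel axis: R 0.1303 ang 185.90 j [ 0.28  0.45 -0.87  2.11  0.49  0.79  0.77]
   pull 2.79  T-based moment 0.525 (~N 2.30) radial -1.40 | yaw+90 = 185.83
```

Emit:
{"op": "servo_tool", "data": {"increments": [{"jaw": 190, "dx": 0.0029, "dy": 0.0, "dz": 0.0, "ax": 0.0, "ay": 0.0, "az": 1.3}, {"jaw": 190, "dx": 0.0029, "dy": 0.0, "dz": 0.0, "ax": 0.0, "ay": 0.0, "az": 1.3}, {"jaw": 190, "dx": 0.0029, "dy": 0.0, "dz": 0.0, "ax": 0.0, "ay": 0.0, "az": 1.3}, {"jaw": 190, "dx": 0.0029, "dy": 0.0, "dz": 0.0, "ax": 0.0, "ay": 0.0, "az": 1.3}]}}

```text
t: 11.25
position: [0.4255, 0.1542, 0.0882]
eef_rot: [-2.209, -2.234, 0.0]
contact_force: [1.3, -3.0, 0.1]
opening: 0.255
```

```bash
python3 -c "
from h import *
sw2()"
```

```text
t 11.25 pos [0.4255 0.1542 0.0882] yaw 90.63 z [-0. -0. -1.] F [ 1.31 -3.01  0.15] T [-0.51  -0.383  0.015] op 0.255
   rel axis: R 0.1305 ang 180.79 j [ 0.24  0.45 -0.85  2.1   0.48  0.79  0.67]
   pull 3.03  T-based moment 0.515 (~N 2.26) radial -1.26 | yaw+90 = 180.63
```

Emit:
{"op": "servo_tool", "data": {"increments": [{"jaw": 190, "dx": 0.0029, "dy": 0.0, "dz": 0.0, "ax": 0.0, "ay": 0.0, "az": 1.3}, {"jaw": 190, "dx": 0.0029, "dy": 0.0, "dz": 0.0, "ax": 0.0, "ay": 0.0, "az": 1.3}, {"jaw": 190, "dx": 0.0029, "dy": 0.0, "dz": 0.0, "ax": 0.0, "ay": 0.0, "az": 1.3}, {"jaw": 190, "dx": 0.0029, "dy": 0.0, "dz": 0.0, "ax": 0.0, "ay": 0.0, "az": 1.3}]}}

```text
t: 11.65
position: [0.4258, 0.1658, 0.0882]
eef_rot: [2.308, 2.131, -0.0]
contact_force: [2.1, -2.5, -0.5]
opening: 0.255
```

```bash
python3 -c "
from h import *
sw2()
a=snap('top','5');crop(a,170,140,110,100,6,'pics/t5.png')"
```

```text
t 11.65 pos [0.4258 0.1658 0.0882] yaw 85.43 z [-0. -0. -1.] F [ 2.15 -2.47 -0.52] T [-0.504 -0.299  0.022] op 0.255
   rel axis: R 0.1305 ang 175.71 j [ 0.2   0.45 -0.83  2.1   0.47  0.79  0.57]
   pull 2.30  T-based moment 0.480 (~N 2.10) radial -2.33 | yaw+90 = 175.43
```

View pics/t5.png

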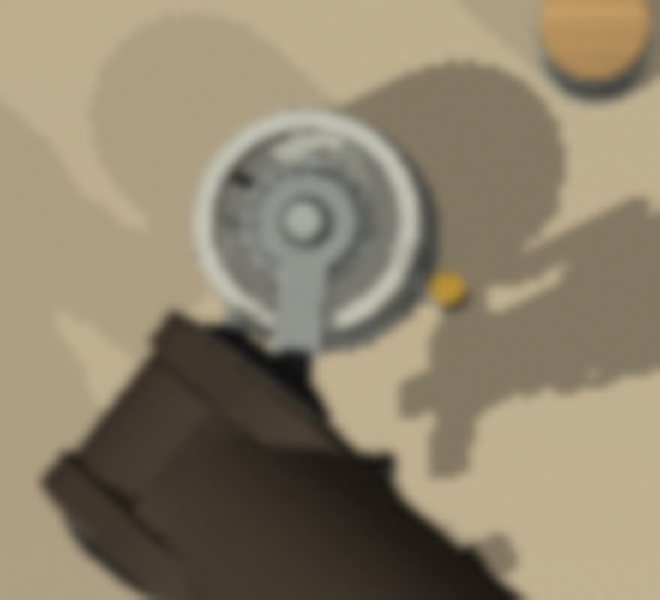

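The tab is still at crop (240,178), so the seal hasn't been met. I'll continue the stroke.

Emit:
{"op": "servo_tool", "data": {"increments": [{"jaw": 190, "dx": 0.0029, "dy": 0.0, "dz": 0.0, "ax": 0.0, "ay": 0.0, "az": 1.3}, {"jaw": 190, "dx": 0.0029, "dy": 0.0, "dz": 0.0, "ax": 0.0, "ay": 0.0, "az": 1.3}, {"jaw": 190, "dx": 0.0029, "dy": 0.0, "dz": 0.0, "ax": 0.0, "ay": 0.0, "az": 1.3}, {"jaw": 190, "dx": 0.0029, "dy": 0.0, "dz": 0.0, "ax": 0.0, "ay": 0.0, "az": 1.3}]}}

```text
t: 12.1
position: [0.4272, 0.1773, 0.0883]
eef_rot: [2.403, 2.024, -0.0]
contact_force: [1.7, -1.9, 0.2]
opening: 0.255
```

```bash
python3 -c "
from h import *
sw2()"
```

```text
t 12.1 pos [0.4272 0.1773 0.0883] yaw 80.23 z [-0. -0. -1.] F [ 1.66 -1.89  0.19] T [-0.508 -0.247  0.089] op 0.255
   rel axis: R 0.1306 ang 170.61 j [ 0.15  0.45 -0.8   2.08  0.46  0.79  0.47]
   pull 1.59  T-based moment 0.461 (~N 2.02) radial -1.95 | yaw+90 = 170.23
```

Emit:
{"op": "servo_tool", "data": {"increments": [{"jaw": 190, "dx": 0.0029, "dy": 0.0, "dz": 0.0, "ax": 0.0, "ay": 0.0, "az": 1.3}, {"jaw": 190, "dx": 0.0029, "dy": 0.0, "dz": 0.0, "ax": 0.0, "ay": 0.0, "az": 1.3}, {"jaw": 190, "dx": 0.0029, "dy": 0.0, "dz": 0.0, "ax": 0.0, "ay": 0.0, "az": 1.3}, {"jaw": 190, "dx": 0.0029, "dy": 0.0, "dz": 0.0, "ax": 0.0, "ay": 0.0, "az": 1.3}]}}

```text
t: 12.5
position: [0.4295, 0.1887, 0.0883]
eef_rot: [2.492, 1.913, -0.0]
contact_force: [1.4, -2.0, -0.2]
opening: 0.256
```

```bash
python3 -c "
from h import *
sw2()"
```

```text
t 12.5 pos [0.4295 0.1887 0.0883] yaw 75.03 z [-0. -0. -1.] F [ 1.44 -1.96 -0.17] T [-0.531 -0.206  0.076] op 0.256
   rel axis: R 0.1306 ang 165.51 j [ 0.11  0.45 -0.78  2.07  0.45  0.79  0.37]
   pull 1.54  T-based moment 0.462 (~N 2.03) radial -1.89 | yaw+90 = 165.03
```

Emit:
{"op": "servo_tool", "data": {"increments": [{"jaw": 190, "dx": 0.0029, "dy": 0.0, "dz": 0.0, "ax": 0.0, "ay": 0.0, "az": 1.3}, {"jaw": 190, "dx": 0.0029, "dy": 0.0, "dz": 0.0, "ax": 0.0, "ay": 0.0, "az": 1.3}, {"jaw": 190, "dx": 0.0029, "dy": 0.0, "dz": 0.0, "ax": 0.0, "ay": 0.0, "az": 1.3}, {"jaw": 190, "dx": 0.0029, "dy": 0.0, "dz": 0.0, "ax": 0.0, "ay": 0.0, "az": 1.3}]}}

```text
t: 12.9
position: [0.4329, 0.1998, 0.0883]
eef_rot: [-2.576, -1.798, 0.0]
contact_force: [0.8, -1.4, -0.3]
opening: 0.255
```

```bash
python3 -c "
from h import *
sw2()
a=snap('top','6');crop(a,170,140,110,100,6,'pics/t6.png')"
```

```text
t 12.9 pos [0.4329 0.1998 0.0883] yaw 69.83 z [-0. -0. -1.] F [ 0.76 -1.43 -0.3 ] T [-0.486 -0.206  0.023] op 0.255
   rel axis: R 0.1307 ang 160.42 j [ 0.07  0.46 -0.75  2.05  0.44  0.79  0.27]
   pull 1.09  T-based moment 0.389 (~N 1.71) radial -1.19 | yaw+90 = 159.83
```

View pics/t6.png

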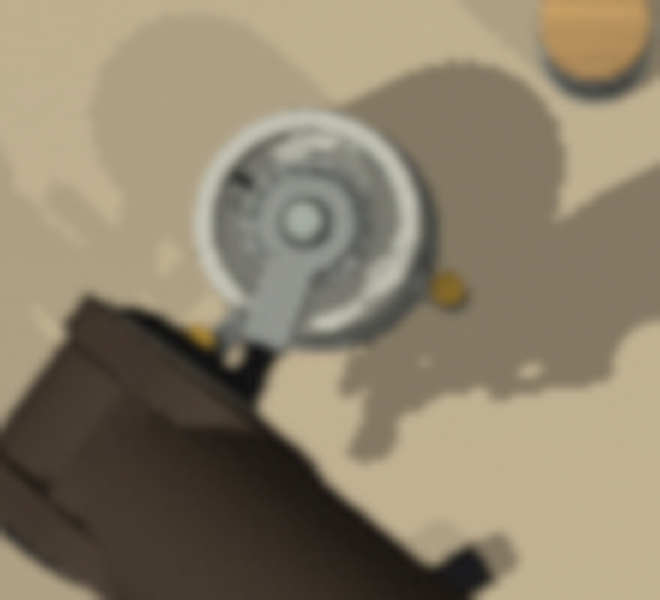

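Emit:
{"op": "servo_tool", "data": {"increments": [{"jaw": 190, "dx": -0.0091, "dy": 0.0005, "dz": 0.0, "ax": 0.0, "ay": 0.0, "az": -4.2}, {"jaw": 190, "dx": -0.0102, "dy": 0.0005, "dz": 0.0, "ax": 0.0, "ay": 0.0, "az": -4.5}, {"jaw": 190, "dx": -0.0102, "dy": 0.0004, "dz": 0.0, "ax": 0.0, "ay": 0.0, "az": -4.5}, {"jaw": 190, "dx": -0.0102, "dy": 0.0004, "dz": 0.0, "ax": 0.0, "ay": 0.0, "az": -4.5}, {"jaw": 190, "dx": -0.0102, "dy": 0.0004, "dz": 0.0, "ax": 0.0, "ay": 0.0, "az": -4.5}]}}

```text
t: 13.45
position: [0.4254, 0.1511, 0.0884]
eef_rot: [-2.175, -2.266, -0.002]
contact_force: [1.4, 1.4, -0.2]
opening: 0.254
```

Emit:
{"op": "servo_tool", "data": {"increments": [{"jaw": 190, "dx": -0.0102, "dy": 0.0004, "dz": 0.0, "ax": 0.0, "ay": 0.0, "az": -4.5}, {"jaw": 190, "dx": -0.0102, "dy": 0.0004, "dz": 0.0, "ax": 0.0, "ay": 0.0, "az": -4.5}, {"jaw": 190, "dx": -0.0102, "dy": 0.0004, "dz": 0.0, "ax": 0.0, "ay": 0.0, "az": -4.5}, {"jaw": 190, "dx": -0.0102, "dy": 0.0004, "dz": 0.0, "ax": 0.0, "ay": 0.0, "az": -4.5}, {"jaw": 190, "dx": -0.0102, "dy": 0.0004, "dz": 0.0, "ax": 0.0, "ay": 0.0, "az": -4.5}]}}

```text
t: 13.95
position: [0.4373, 0.1016, 0.0884]
eef_rot: [-1.692, -2.647, -0.002]
contact_force: [0.9, 2.3, 0.2]
opening: 0.252
```

Emit:
{"op": "servo_tool", "data": {"increments": [{"jaw": 190, "dx": -0.0113, "dy": 0.0005, "dz": 0.0, "ax": 0.0, "ay": 0.0, "az": -5.0}, {"jaw": 190, "dx": 0.002, "dy": 0.0, "dz": 0.0, "ax": 0.0, "ay": 0.0, "az": 0.9}]}}

```text
t: 14.15
position: [0.4419, 0.0921, 0.0881]
eef_rot: [-1.603, -2.701, -0.001]
contact_force: [-0.0, 0.5, 0.8]
opening: 0.255
```

```bash
python3 -c "
from h import *
sw2()
a=snap('top','7');b=load('top6')
crop(a,200,155,40,45,10,'pics/t7.png');crop(b,200,155,40,45,10,'pics/t6b.png')
cv2.imwrite('pics/t67.png',np.hstack([cv2.imread('pics/t6b.png'),cv2.imread('pics/t7.png')]))"
```

```text
t 14.15 pos [0.4419 0.0921 0.0881] yaw 118.63 z [-0.     0.001 -1.   ] F [-0.02  0.46  0.82] T [ 0.035 -0.004 -0.039] op 0.255
   rel axis: R 0.1307 ang 209.26 j [ 0.47  0.5  -0.97  2.1   0.56  0.82  1.23]
   pull -0.41  T-based moment -0.028 (~N -0.12) radial -0.20 | yaw+90 = 208.63
```

View pics/t67.png

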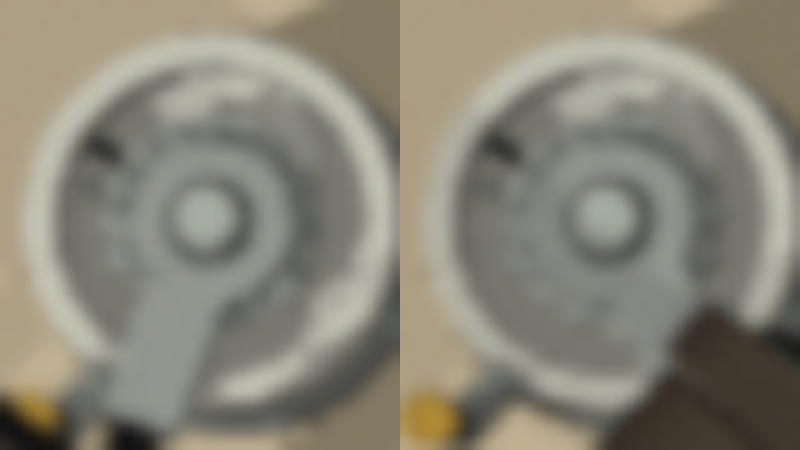

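Tab unchanged at (103,148) in both crops; just below it, about (88,190), something that may be the lug. Third stroke, slowly.

Emit:
{"op": "servo_tool", "data": {"increments": [{"jaw": 190, "dx": 0.0034, "dy": 0.0, "dz": 0.0, "ax": 0.0, "ay": 0.0, "az": 1.5}, {"jaw": 190, "dx": 0.0034, "dy": 0.0, "dz": 0.0, "ax": 0.0, "ay": 0.0, "az": 1.5}, {"jaw": 190, "dx": 0.0023, "dy": 0.0, "dz": 0.0, "ax": 0.0, "ay": 0.0, "az": 1.0}, {"jaw": 190, "dx": 0.0023, "dy": 0.0, "dz": 0.0, "ax": 0.0, "ay": 0.0, "az": 1.0}]}}

```text
t: 14.6
position: [0.4364, 0.1034, 0.0885]
eef_rot: [1.718, 2.629, 0.0]
contact_force: [2.8, -1.7, -1.0]
opening: 0.252
```

```bash
python3 -c "
from h import *
sw2()"
```

```text
t 14.6 pos [0.4364 0.1034 0.0885] yaw 113.66 z [ 0.001 -0.    -1.   ] F [ 2.79 -1.69 -0.97] T [-0.302 -0.51   0.042] op 0.252
   rel axis: R 0.1306 ang 203.74 j [ 0.43  0.48 -0.95  2.11  0.54  0.81  1.13]
   pull 2.67  T-based moment 0.482 (~N 2.11) radial -1.87 | yaw+90 = 203.66
```

Emit:
{"op": "servo_tool", "data": {"increments": [{"jaw": 190, "dx": 0.0023, "dy": 0.0, "dz": 0.0, "ax": 0.0, "ay": 0.0, "az": 1.0}, {"jaw": 190, "dx": 0.0023, "dy": 0.0, "dz": 0.0, "ax": 0.0, "ay": 0.0, "az": 1.0}, {"jaw": 190, "dx": 0.0023, "dy": 0.0, "dz": 0.0, "ax": 0.0, "ay": 0.0, "az": 1.0}, {"jaw": 190, "dx": 0.0023, "dy": 0.0, "dz": 0.0, "ax": 0.0, "ay": 0.0, "az": 1.0}]}}

```text
t: 15.0
position: [0.4327, 0.1115, 0.0883]
eef_rot: [1.81, 2.568, -0.0]
contact_force: [1.5, -2.4, 0.0]
opening: 0.257
```

```bash
python3 -c "
from h import *
sw2()"
```

```text
t 15.0 pos [0.4327 0.1115 0.0883] yaw 109.64 z [ 0. -0. -1.] F [ 1.49 -2.36  0.01] T [-0.424 -0.445 -0.022] op 0.257
   rel axis: R 0.1311 ang 199.83 j [ 0.4   0.47 -0.93  2.11  0.53  0.81  1.05]
   pull 2.72  T-based moment 0.550 (~N 2.41) radial -0.61 | yaw+90 = 199.64
```

Emit:
{"op": "servo_tool", "data": {"increments": [{"jaw": 190, "dx": 0.0023, "dy": 0.0, "dz": 0.0, "ax": 0.0, "ay": 0.0, "az": 1.0}, {"jaw": 190, "dx": 0.0023, "dy": 0.0, "dz": 0.0, "ax": 0.0, "ay": 0.0, "az": 1.0}, {"jaw": 190, "dx": 0.0023, "dy": 0.0, "dz": 0.0, "ax": 0.0, "ay": 0.0, "az": 1.0}]}}

```text
t: 15.3
position: [0.4305, 0.118, 0.0883]
eef_rot: [1.876, 2.519, -0.0]
contact_force: [2.3, -1.7, 1.0]
opening: 0.256
```

```bash
python3 -c "
from h import *
sw2()"
```

```text
t 15.3 pos [0.4305 0.118  0.0883] yaw 106.65 z [ 0. -0. -1.] F [ 2.27 -1.66  0.95] T [-0.485 -0.588  0.031] op 0.256
   rel axis: R 0.1311 ang 196.84 j [ 0.37  0.47 -0.92  2.12  0.52  0.8   0.99]
   pull 2.24  T-based moment 0.634 (~N 2.78) radial -1.69 | yaw+90 = 196.65
```

Emit:
{"op": "servo_tool", "data": {"increments": [{"jaw": 190, "dx": 0.0023, "dy": 0.0, "dz": 0.0, "ax": 0.0, "ay": 0.0, "az": 1.0}, {"jaw": 190, "dx": 0.0023, "dy": 0.0001, "dz": 0.0, "ax": 0.0, "ay": 0.0, "az": 1.0}, {"jaw": 190, "dx": 0.0023, "dy": 0.0, "dz": 0.0, "ax": 0.0, "ay": 0.0, "az": 1.0}]}}

```text
t: 15.6
position: [0.4288, 0.1246, 0.0883]
eef_rot: [1.942, 2.469, -0.0]
contact_force: [3.7, -3.4, -0.4]
opening: 0.258
```

```bash
python3 -c "
from h import *
sw2()
a=snap('top','8');b=load('top6')
crop(a,200,155,40,45,10,'pics/t8.png');crop(b,200,155,40,45,10,'pics/t6b.png')
cv2.imwrite('pics/t68.png',np.hstack([cv2.imread('pics/t6b.png'),cv2.imread('pics/t8.png')]))"
```

```text
t 15.6 pos [0.4288 0.1246 0.0883] yaw 103.64 z [ 0. -0. -1.] F [ 3.7  -3.37 -0.38] T [-0.678 -0.693 -0.005] op 0.258
   rel axis: R 0.1310 ang 193.89 j [ 0.35  0.46 -0.91  2.12  0.51  0.8   0.93]
   pull 4.16  T-based moment 0.824 (~N 3.61) radial -2.79 | yaw+90 = 193.64
```

View pics/t68.png

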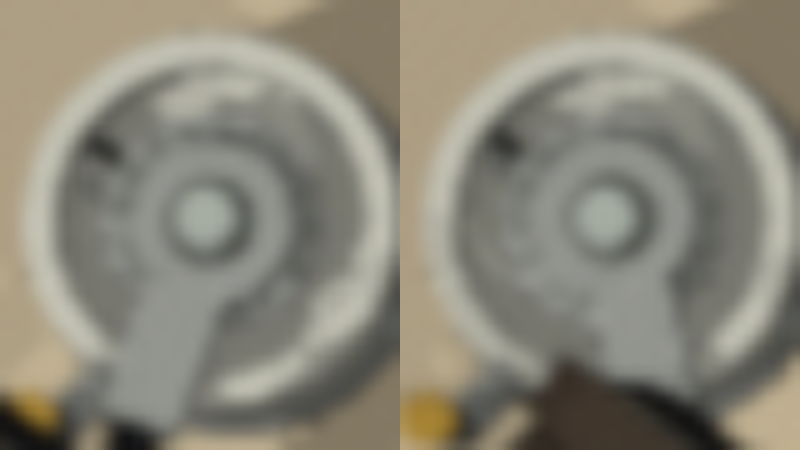

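Emit:
{"op": "servo_tool", "data": {"increments": [{"jaw": 190, "dx": 0.002, "dy": 0.0001, "dz": 0.0, "ax": 0.0, "ay": 0.0, "az": 0.9}, {"jaw": 190, "dx": 0.0016, "dy": 0.0, "dz": 0.0, "ax": 0.0, "ay": 0.0, "az": 0.7}]}}

```text
t: 15.85
position: [0.4281, 0.128, 0.0883]
eef_rot: [1.976, 2.442, -0.0]
contact_force: [3.9, -3.9, 0.1]
opening: 0.251
```

```bash
python3 -c "
from h import *
sw2()"
```

```text
t 15.85 pos [0.4281 0.128  0.0883] yaw 102.06 z [ 0. -0. -1.] F [ 3.85 -3.85  0.11] T [-0.801 -0.701  0.01 ] op 0.251
   rel axis: R 0.1310 ang 192.32 j [ 0.34  0.46 -0.9   2.12  0.51  0.8   0.9 ]
   pull 4.58  T-based moment 0.933 (~N 4.09) radial -2.94 | yaw+90 = 192.06
```

Emit:
{"op": "servo_tool", "data": {"increments": [{"jaw": 190, "dx": 0.0, "dy": 0.0, "dz": 0.0, "ax": 0.0, "ay": 0.0, "az": 0.0}, {"jaw": 190, "dx": 0.0, "dy": 0.0, "dz": 0.0, "ax": 0.0, "ay": 0.0, "az": 0.0}]}}

```text
t: 16.05
position: [0.428, 0.1281, 0.0883]
eef_rot: [1.974, 2.444, -0.0]
contact_force: [2.7, -2.8, 1.1]
opening: 0.251
```

```bash
python3 -c "
from h import *
sw2()
a=snap('top','9');b=load('top6')
for k in range(2): sw2();snap('top','9')
crop(a,200,155,40,45,10,'pics/t8.png');crop(b,200,155,40,45,10,'pics/t6b.png')
cv2.imwrite('pics/t69.png',np.hstack([cv2.imread('pics/t6b.png'),cv2.imread('pics/t8.png')]))"
```

```text
t 16.05 pos [0.428  0.1281 0.0883] yaw 102.15 z [-0. -0. -1.] F [ 2.71 -2.75  1.06] T [-0.695 -0.635  0.065] op 0.251
   rel axis: R 0.1310 ang 192.28 j [ 0.34  0.46 -0.9   2.12  0.51  0.79  0.9 ]
   pull 3.26  T-based moment 0.815 (~N 3.57) radial -2.06 | yaw+90 = 192.15
t 16.1 pos [0.428  0.1282 0.0883] yaw 102.15 z [ 0. -0. -1.] F [ 3.15 -3.39  0.66] T [-0.694 -0.633 -0.007] op 0.255
   rel axis: R 0.1310 ang 192.28 j [ 0.34  0.46 -0.9   2.12  0.51  0.79  0.9 ]
   pull 3.98  T-based moment 0.813 (~N 3.57) radial -2.36 | yaw+90 = 192.15
t 16.15 pos [0.428  0.1281 0.0883] yaw 102.14 z [-0.  0. -1.] F [ 2.97 -3.41  1.05] T [-0.654 -0.731 -0.062] op 0.256
   rel axis: R 0.1310 ang 192.28 j [ 0.34  0.46 -0.9   2.12  0.51  0.79  0.9 ]
   pull 3.96  T-based moment 0.795 (~N 3.49) radial -2.18 | yaw+90 = 192.14
```

View pics/t69.png

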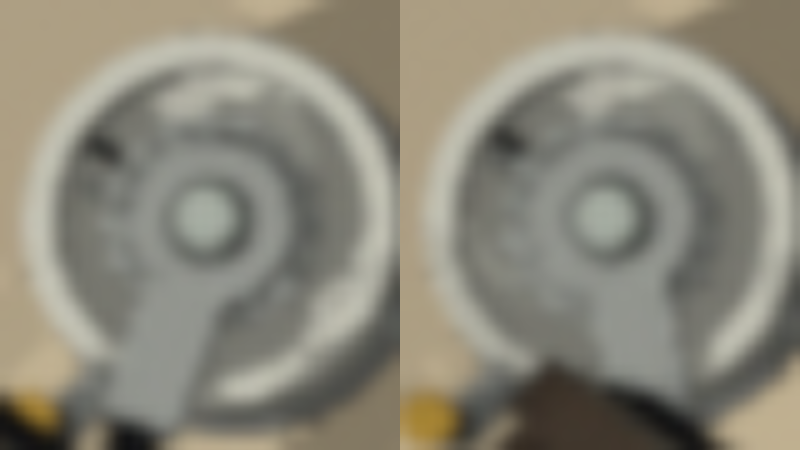

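```bash
cat >> h.py <<'E'
def tab(n):
    a=load(n); g=a["color"].astype(float).sum(2)/3; u0,v0=205,163
    R=g[v0:v0+13,u0:u0+13]; w=np.clip(85-R,0,None); ys,xs=np.mgrid[0:13,0:13]
    u=(w*xs).sum()/w.sum()+u0; v=(w*ys).sum()/w.sum()+v0
    X=onz(a,(u,v),.093)[:2]; d=X-C
    return round(u,2),round(v,2),round(w.sum()),np.round(X,4),round(np.degrees(np.arctan2(d[1],d[0])),2),round(np.hypot(*d),4)
E
python3 -c "
from h import *
for n in ['top0','top1','top2','top3','top4','top5','top6','top7','top8','top9']: print(n,tab(n))
print(load('top0')['color'].mean(2)[165:174,205:217].astype(int))"
```

```text
top0 (np.float64(209.66), np.float64(169.29), 177, array([0.5796, 0.1911]), np.float64(56.05), np.float64(0.0423))
top1 (np.float64(209.78), np.float64(169.37), 108, array([0.5793, 0.1907]), np.float64(56.06), np.float64(0.0418))
top2 (np.float64(209.59), np.float64(169.27), 120, array([0.5797, 0.1913]), np.float64(56.15), np.float64(0.0425))
top3 (np.float64(209.86), np.float64(169.43), 108, array([0.5791, 0.1904]), np.float64(56.07), np.float64(0.0415))
top4 (np.float64(209.66), np.float64(169.32), 122, array([0.5795, 0.1911]), np.float64(56.16), np.float64(0.0422))
top5 (np.float64(209.8), np.float64(169.38), 102, array([0.5793, 0.1906]), np.float64(56.04), np.float64(0.0417))
top6 (np.float64(209.82), np.float64(169.42), 103, array([0.5792, 0.1906]), np.float64(56.13), np.float64(0.0416))
top7 (np.float64(209.62), np.float64(169.32), 128, array([0.5795, 0.1912]), np.float64(56.25), np.float64(0.0423))
top8 (np.float64(209.95), np.float64(168.93), 123, array([0.5808, 0.1901]), np.float64(54.05), np.float64(0.0422))
top9 (np.float64(210.13), np.float64(168.7), 118, array([0.5815, 0.1896]), np.float64(52.77), np.float64(0.0422))
[[145 154 164 166 155 130 103  91  95 105 124 142]
 [151 163 166 155 129 101  90  95 101 104 114 130]
 [159 166 158 130  98  87  94 100 104 107 110 115]
 [164 162 139 100  71  76  90  98 104 110 113 110]
 [166 151 117  76  52  55  72  92 102 106 107 106]
 [164 137 100  79  68  57  65  92 103 101 107 116]
 [158 127  97  93  92  83  86 102 105 104 115 125]
 [149 115  97 100 102 101 105 111 113 118 125 128]
 [138 103  95 101 104 107 108 107 114 125 129 126]]
```

Tracked at its known radius (42.2 mm measured, 42.5 given), the tab has moved 3.3°, about 2.5 mm, with a steady pull of about 3.7 N. That needs slightly more.

Emit:
{"op": "servo_tool", "data": {"increments": [{"jaw": 190, "dx": 0.0016, "dy": 0.0001, "dz": 0.0, "ax": 0.0, "ay": 0.0, "az": 0.7}, {"jaw": 190, "dx": 0.0016, "dy": 0.0001, "dz": 0.0, "ax": 0.0, "ay": 0.0, "az": 0.7}, {"jaw": 190, "dx": 0.0, "dy": 0.0, "dz": 0.0, "ax": 0.0, "ay": 0.0, "az": 0.0}, {"jaw": 190, "dx": 0.0, "dy": 0.0, "dz": 0.0, "ax": 0.0, "ay": 0.0, "az": 0.0}]}}

```text
t: 16.6
position: [0.4275, 0.1312, 0.0882]
eef_rot: [-2.004, -2.42, 0.001]
contact_force: [2.4, -4.1, 0.8]
opening: 0.256
```

```bash
python3 -c "
from h import *
for k in range(3): sw2();snap('top','10');print(tab('top10'))"
```

```text
t 16.6 pos [0.4275 0.1312 0.0882] yaw 100.74 z [-0. -0. -1.] F [ 2.36 -4.06  0.83] T [-0.889 -0.637  0.008] op 0.256
   rel axis: R 0.1309 ang 190.94 j [ 0.32  0.46 -0.89  2.11  0.51  0.79  0.87]
   pull 4.44  T-based moment 0.994 (~N 4.36) radial -1.54 | yaw+90 = 190.74
(np.float64(210.3), np.float64(168.55), 135, array([0.582, 0.189]), np.float64(51.8), np.float64(0.042))
t 16.65 pos [0.4275 0.1312 0.0882] yaw 100.74 z [-0. -0. -1.] F [ 2.71 -4.14  0.34] T [-0.839 -0.58   0.022] op 0.254
   rel axis: R 0.1309 ang 190.94 j [ 0.32  0.46 -0.89  2.11  0.51  0.79  0.87]
   pull 4.58  T-based moment 0.934 (~N 4.10) radial -1.87 | yaw+90 = 190.74
(np.float64(210.3), np.float64(168.55), 133, array([0.582, 0.189]), np.float64(51.81), np.float64(0.042))
t 16.7 pos [0.4275 0.1312 0.0882] yaw 100.74 z [-0. -0. -1.] F [ 3.35 -3.14  0.5 ] T [-0.826 -0.513 -0.013] op 0.254
   rel axis: R 0.1309 ang 190.94 j [ 0.32  0.46 -0.89  2.11  0.51  0.79  0.87]
   pull 3.72  T-based moment 0.908 (~N 3.98) radial -2.69 | yaw+90 = 190.74
(np.float64(210.31), np.float64(168.57), 136, array([0.5819, 0.189 ]), np.float64(51.83), np.float64(0.042))
```

Emit:
{"op": "servo_tool", "data": {"increments": [{"jaw": 190, "dx": 0.0018, "dy": 0.0001, "dz": 0.0, "ax": 0.0, "ay": 0.0, "az": 0.8}, {"jaw": 190, "dx": 0.0, "dy": 0.0, "dz": 0.0, "ax": 0.0, "ay": 0.0, "az": 0.0}, {"jaw": 190, "dx": 0.0, "dy": 0.0, "dz": 0.0, "ax": 0.0, "ay": 0.0, "az": 0.0}]}}

```text
t: 17.05
position: [0.4272, 0.133, 0.0882]
eef_rot: [2.021, 2.405, -0.001]
contact_force: [2.0, -4.4, 0.3]
opening: 0.256
```

```bash
python3 -c "
from h import *
for k in range(3): sw2();snap('top','11');print(tab('top11'))"
```

```text
t 17.05 pos [0.4272 0.133  0.0882] yaw 99.94 z [-0. -0. -1.] F [ 1.97 -4.44  0.26] T [-0.954 -0.532  0.052] op 0.256
   rel axis: R 0.1308 ang 190.15 j [ 0.32  0.46 -0.89  2.11  0.5   0.79  0.86]
   pull 4.72  T-based moment 1.033 (~N 4.53) radial -1.16 | yaw+90 = 189.94
(np.float64(210.35), np.float64(168.42), 127, array([0.5824, 0.1889]), np.float64(51.23), np.float64(0.0422))
t 17.1 pos [0.4272 0.1329 0.0882] yaw 99.93 z [-0. -0. -1.] F [ 2.44 -4.64  0.72] T [-0.925 -0.582 -0.022] op 0.253
   rel axis: R 0.1309 ang 190.15 j [ 0.32  0.46 -0.89  2.11  0.5   0.79  0.86]
   pull 5.00  T-based moment 1.013 (~N 4.44) radial -1.58 | yaw+90 = 189.93
(np.float64(210.36), np.float64(168.42), 127, array([0.5824, 0.1889]), np.float64(51.23), np.float64(0.0421))
t 17.15 pos [0.4272 0.1329 0.0882] yaw 99.93 z [-0. -0. -1.] F [ 3.27 -4.79  1.06] T [-0.907 -0.561  0.027] op 0.257
   rel axis: R 0.1309 ang 190.17 j [ 0.32  0.46 -0.89  2.11  0.5   0.79  0.86]
   pull 5.30  T-based moment 0.992 (~N 4.35) radial -2.38 | yaw+90 = 189.93
(np.float64(210.36), np.float64(168.43), 127, array([0.5824, 0.1889]), np.float64(51.25), np.float64(0.0421))
```

Snug: the tab has moved 3.6 mm and the steady pull is about 4.5–5 N. I'll unload, centre and grip high on the handle.

Emit:
{"op": "servo_tool", "data": {"increments": [{"jaw": 190, "dx": -0.0025, "dy": 0.001, "dz": -0.003, "ax": 0.0, "ay": 0.0, "az": 0.0}, {"jaw": 190, "dx": 0.0, "dy": 0.0, "dz": -0.003, "ax": 0.0, "ay": 0.0, "az": 0.0}, {"jaw": 215, "dx": 0.0, "dy": 0.0, "dz": 0.0, "ax": 0.0, "ay": 0.0, "az": 0.0}, {"jaw": 230, "dx": 0.0, "dy": 0.0, "dz": 0.0, "ax": 0.0, "ay": 0.0, "az": 0.0}, {"jaw": 255, "dx": 0.0, "dy": 0.0, "dz": 0.0, "ax": 0.0, "ay": 0.0, "az": 0.0}], "grip_force": 90}}

```text
t: 17.7
position: [0.4283, 0.1306, 0.0942]
eef_rot: [-2.021, -2.405, 0.001]
contact_force: [-0.2, -4.1, 0.8]
opening: 0.186
```

```bash
python3 -c "
from h import *
for k in range(2): sw2();snap('top','12');print(tab('top12'))"
```

```text
t 17.7 pos [0.4283 0.1306 0.0942] yaw 99.94 z [-0.001 -0.001 -1.   ] F [-0.16 -4.12  0.76] T [-0.752  0.148  0.002] op 0.186
   rel axis: R 0.1302 ang 191.25 j [ 0.33  0.45 -0.9   2.11  0.49  0.81  0.87]
   pull 4.01  T-based moment 0.709 (~N 3.11) radial 0.96 | yaw+90 = 189.94
(np.float64(210.34), np.float64(168.42), 128, array([0.5824, 0.1889]), np.float64(51.24), np.float64(0.0422))
t 17.75 pos [0.4283 0.1306 0.0942] yaw 99.94 z [-0.001 -0.001 -1.   ] F [-1.43 -5.25  0.54] T [-0.913  0.142 -0.028] op 0.185
   rel axis: R 0.1302 ang 191.24 j [ 0.33  0.45 -0.9   2.11  0.49  0.81  0.87]
   pull 4.87  T-based moment 0.868 (~N 3.81) radial 2.42 | yaw+90 = 189.94
(np.float64(210.35), np.float64(168.42), 126, array([0.5824, 0.1889]), np.float64(51.26), np.float64(0.0422))
```

Emit:
{"op": "servo_tool", "data": {"increments": [{"jaw": 255, "dx": -0.0018, "dy": 0.0, "dz": 0.0, "ax": 0.0, "ay": 0.0, "az": -0.7}, {"jaw": 255, "dx": 0.0, "dy": 0.0, "dz": 0.0, "ax": 0.0, "ay": 0.0, "az": 0.0}]}}

```text
t: 18.0
position: [0.4289, 0.1291, 0.0942]
eef_rot: [-2.005, -2.418, -0.0]
contact_force: [-1.6, -2.6, 0.1]
opening: 0.186
```

```bash
python3 -c "
from h import *
for k in range(2): sw2();snap('top','12');print(tab('top12'))"
```

```text
t 18.0 pos [0.4289 0.1291 0.0942] yaw 100.68 z [-0.  0. -1.] F [-1.59 -2.64  0.08] T [-0.601  0.21  -0.068] op 0.186
   rel axis: R 0.1299 ang 191.95 j [ 0.34  0.45 -0.9   2.11  0.49  0.81  0.89]
   pull 2.26  T-based moment 0.545 (~N 2.39) radial 2.10 | yaw+90 = 190.68
(np.float64(210.31), np.float64(168.42), 129, array([0.5824, 0.189 ]), np.float64(51.35), np.float64(0.0423))
t 18.05 pos [0.4289 0.1292 0.0942] yaw 100.65 z [-0.  0. -1.] F [-0.52 -1.91  1.27] T [-0.561  0.208 -0.018] op 0.184
   rel axis: R 0.1299 ang 191.91 j [ 0.34  0.45 -0.9   2.11  0.49  0.81  0.89]
   pull 1.76  T-based moment 0.506 (~N 2.22) radial 0.90 | yaw+90 = 190.65
(np.float64(210.31), np.float64(168.42), 130, array([0.5824, 0.189 ]), np.float64(51.34), np.float64(0.0423))
```

Emit:
{"op": "servo_tool", "data": {"increments": [{"jaw": 255, "dx": -0.0018, "dy": -0.0004, "dz": 0.0, "ax": 0.0, "ay": 0.0, "az": -0.7}, {"jaw": 255, "dx": 0.0, "dy": 0.0, "dz": 0.0, "ax": 0.0, "ay": 0.0, "az": 0.0}]}}

```text
t: 18.3
position: [0.4292, 0.1275, 0.0943]
eef_rot: [-1.99, -2.431, -0.001]
contact_force: [-0.3, -1.0, -0.3]
opening: 0.188
```

```bash
python3 -c "
from h import *
for k in range(2): sw2();snap('top','12');print(tab('top12'))"
```

```text
t 18.3 pos [0.4292 0.1275 0.0943] yaw 101.38 z [ 0.     0.001 -1.   ] F [-0.27 -0.96 -0.31] T [-0.22   0.059  0.03 ] op 0.188
   rel axis: R 0.1300 ang 192.66 j [ 0.34  0.45 -0.91  2.11  0.49  0.81  0.9 ]
   pull 0.87  T-based moment 0.201 (~N 0.88) radial 0.47 | yaw+90 = 191.38
(np.float64(210.35), np.float64(168.42), 125, array([0.5824, 0.1889]), np.float64(51.25), np.float64(0.0422))
t 18.35 pos [0.4291 0.1276 0.0943] yaw 101.36 z [ 0.     0.001 -1.   ] F [-0.85 -0.46  0.49] T [-0.188  0.069  0.04 ] op 0.193
   rel axis: R 0.1300 ang 192.62 j [ 0.34  0.45 -0.91  2.11  0.49  0.81  0.9 ]
   pull 0.27  T-based moment 0.168 (~N 0.74) radial 0.93 | yaw+90 = 191.36
(np.float64(210.35), np.float64(168.41), 125, array([0.5824, 0.1889]), np.float64(51.24), np.float64(0.0422))
```

Emit:
{"op": "servo_tool", "data": {"increments": [{"jaw": 255, "dx": 0.0, "dy": 0.0, "dz": -0.004, "ax": 0.0, "ay": 0.0, "az": 0.0}, {"jaw": 255, "dx": 0.0, "dy": 0.0, "dz": -0.006, "ax": 0.0, "ay": 0.0, "az": 0.0}, {"jaw": 255, "dx": 0.0, "dy": 0.0, "dz": -0.006, "ax": 0.0, "ay": 0.0, "az": 0.0}]}}

```text
t: 18.7
position: [0.429, 0.1276, 0.1108]
eef_rot: [-1.991, -2.43, -0.001]
contact_force: [0.4, 0.7, -1.6]
opening: 0.185
```

```bash
python3 -c "
from h import *
sw2();a=snap('scene','13');crop(a,220,120,120,90,6,'pics/s13.png')"
```

```text
t 18.7 pos [0.429  0.1276 0.1108] yaw 101.35 z [ 0.  0. -1.] F [ 0.39  0.69 -1.55] T [-0.051  0.164  0.02 ] op 0.185
   rel axis: R 0.1302 ang 192.61 j [ 0.37  0.42 -0.93  2.09  0.46  0.84  0.93]
   pull -0.59  T-based moment 0.014 (~N 0.06) radial -0.53 | yaw+90 = 191.35
```

View pics/s13.png

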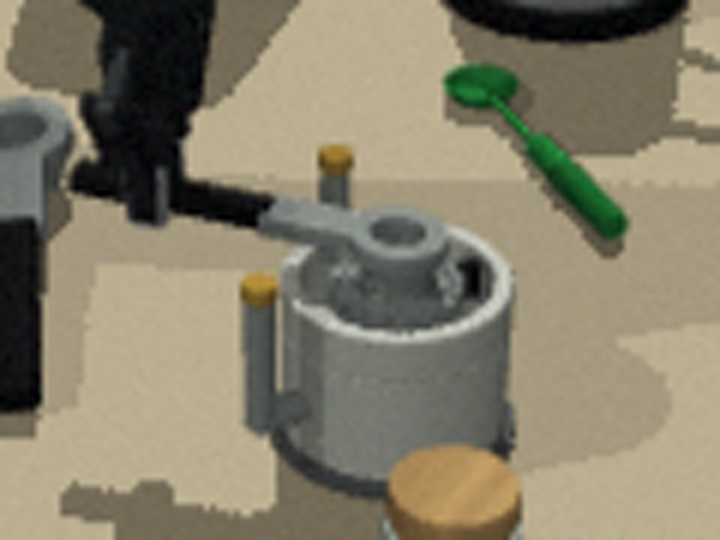

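The spanner lifts level, with the ring at (398,232) above the spigot and 1.6 N of weight on the wrist. I'll continue up.

Emit:
{"op": "servo_tool", "data": {"increments": [{"jaw": 255, "dx": 0.0, "dy": 0.0, "dz": -0.01, "ax": 0.0, "ay": 0.0, "az": 0.0}, {"jaw": 255, "dx": 0.0, "dy": 0.0, "dz": -0.015, "ax": 0.0, "ay": 0.0, "az": 0.0}, {"jaw": 255, "dx": 0.0, "dy": 0.0, "dz": -0.015, "ax": 0.0, "ay": 0.0, "az": 0.0}, {"jaw": 255, "dx": 0.0, "dy": 0.0, "dz": -0.015, "ax": 0.0, "ay": 0.0, "az": 0.0}, {"jaw": 255, "dx": 0.0, "dy": 0.0, "dz": -0.012, "ax": 0.0, "ay": 0.0, "az": 0.0}]}}

```text
t: 19.25
position: [0.4293, 0.1273, 0.1791]
eef_rot: [1.991, 2.429, 0.001]
contact_force: [-0.2, 0.2, -2.1]
opening: 0.193
```

```bash
python3 - <<'E'
from h import *
sw2();a=snap('top','14');print(tab('top14'));crop(a,170,130,110,100,6,'pics/t14.png')
b=snap('scene','14');crop(b,200,90,130,100,6,'pics/s14.png')
# mat: axis dir
W=np.array([[.4426,-.1215],[.7165,-.1544],[.7002,-.2907],[.4269,-.2567]])
m=W.mean(0);d=((W[1]-W[0])+(W[2]-W[3]));d/=np.linalg.norm(d);print("mat",m,np.degrees(np.arctan2(d[1],d[0])))
grip=m-d*.0545;hd=np.degrees(np.arctan2(-d[1],-d[0]));print("grip target",grip,"handle ang",hd,"yaw",hd-90)
from plant import arm
s=arm.read_state();P=s["position"];y0=yaw(s["eef_rot"]);n=12
r0,a0=np.hypot(P[0],P[1]),np.arctan2(P[1],P[0]); r1,a1=np.hypot(*grip),np.arctan2(grip[1],grip[0]); y1=hd-90
rows(P,y0,[((r0+(r1-r0)*f)*np.cos(a0+(a1-a0)*f),(r0+(r1-r0)*f)*np.sin(a0+(a1-a0)*f),P[2],y0+(y1-y0)*f) for f in np.arange(1,n+1)/n])
E
```

```text
t 19.25 pos [0.4293 0.1273 0.1791] yaw 101.33 z [ 0.001 -0.    -1.   ] F [-0.22  0.24 -2.11] T [-0.071  0.152  0.01 ] op 0.193
   rel axis: R 0.1299 ang 192.77 j [ 0.47  0.32 -1.01  2.02  0.33  0.97  1.05]
   pull -0.29  T-based moment 0.035 (~N 0.15) radial 0.16 | yaw+90 = 191.33
(np.float64(212.77), np.float64(170.71), 117, array([0.5751, 0.1811]), np.float64(52.72), np.float64(0.0315))
mat [ 0.57155  -0.205825] -6.970320053826735
grip target [ 0.5174528  -0.19921114] handle ang 173.02967994617327 yaw 83.02967994617327
dx -0.0241 dy 0.0104 dz 0.0000 az 1.52 |0.026
dx -0.0249 dy 0.0097 dz 0.0000 az 1.52 |0.027
dx -0.0256 dy 0.0090 dz 0.0000 az 1.52 |0.027
dx -0.0264 dy 0.0083 dz 0.0000 az 1.52 |0.028
dx -0.0271 dy 0.0075 dz 0.0000 az 1.52 |0.028
dx -0.0278 dy 0.0067 dz 0.0000 az 1.52 |0.029
dx -0.0284 dy 0.0059 dz 0.0000 az 1.52 |0.029
dx -0.0290 dy 0.0050 dz 0.0000 az 1.52 |0.029
dx -0.0296 dy 0.0041 dz 0.0000 az 1.52 |0.030
dx -0.0302 dy 0.0032 dz 0.0000 az 1.52 |0.030
dx -0.0308 dy 0.0023 dz 0.0000 az 1.52 |0.031
dx -0.0313 dy 0.0013 dz 0.0000 az 1.52 |0.031
```

View pics/t14.png

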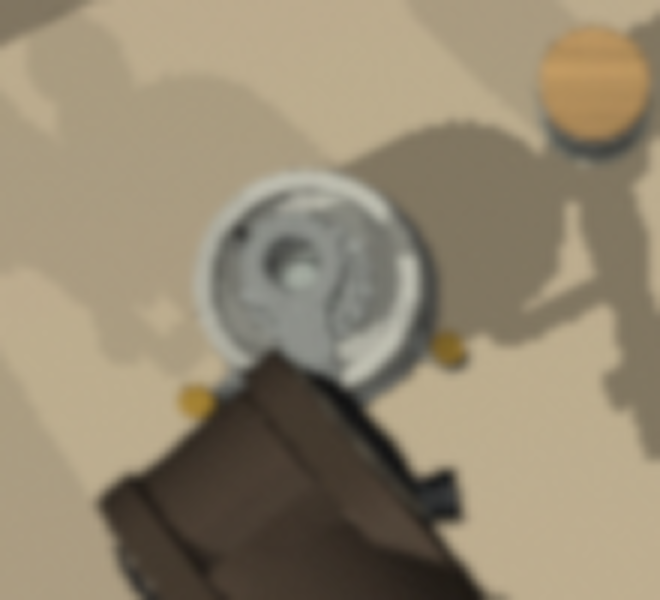

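View pics/s14.png

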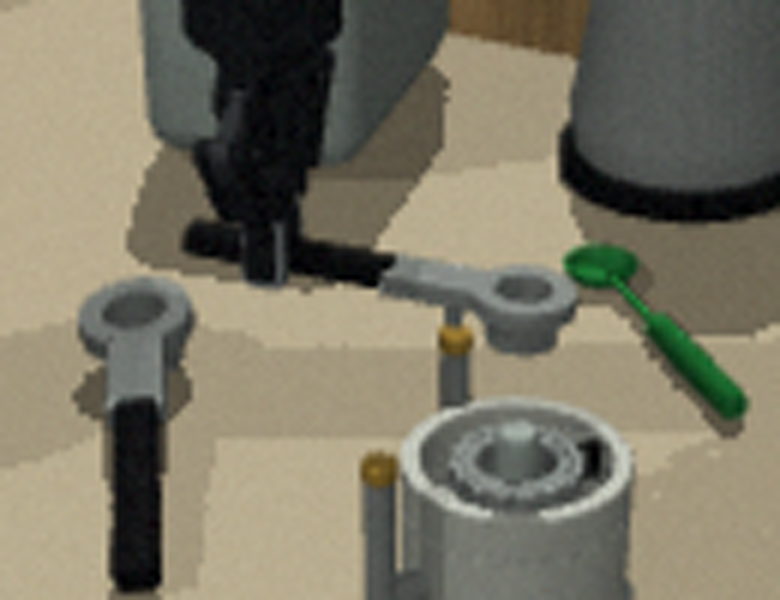

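The spanner is held level, clear of the pipes, and the collar and tab are visible. I'll carry it to the mat.

Emit:
{"op": "servo_tool", "data": {"increments": [{"jaw": 255, "dx": -0.012, "dy": 0.0055, "dz": 0.0, "ax": 0.0, "ay": 0.0, "az": 0.8}, {"jaw": 255, "dx": -0.02, "dy": 0.008, "dz": 0.0, "ax": 0.0, "ay": 0.0, "az": 1.3}, {"jaw": 255, "dx": -0.025, "dy": 0.0095, "dz": 0.0, "ax": 0.0, "ay": 0.0, "az": 1.5}, {"jaw": 255, "dx": -0.026, "dy": 0.009, "dz": 0.0, "ax": 0.0, "ay": 0.0, "az": 1.5}, {"jaw": 255, "dx": -0.026, "dy": 0.008, "dz": 0.0, "ax": 0.0, "ay": 0.0, "az": 1.5}]}}

```text
t: 19.85
position: [0.4857, 0.0226, 0.1764]
eef_rot: [-2.131, -2.307, 0.002]
contact_force: [0.9, -0.3, -0.3]
opening: 0.19
```

Emit:
{"op": "servo_tool", "data": {"increments": [{"jaw": 255, "dx": -0.027, "dy": 0.0075, "dz": 0.0, "ax": 0.0, "ay": 0.0, "az": 1.5}, {"jaw": 255, "dx": -0.028, "dy": 0.0065, "dz": 0.0, "ax": 0.0, "ay": 0.0, "az": 1.5}, {"jaw": 255, "dx": -0.028, "dy": 0.006, "dz": 0.0, "ax": 0.0, "ay": 0.0, "az": 1.5}, {"jaw": 255, "dx": -0.029, "dy": 0.005, "dz": 0.0, "ax": 0.0, "ay": 0.0, "az": 1.5}, {"jaw": 255, "dx": -0.029, "dy": 0.004, "dz": 0.0, "ax": 0.0, "ay": 0.0, "az": 1.5}]}}

```text
t: 20.35
position: [0.5178, -0.1176, 0.176]
eef_rot: [-2.277, -2.162, 0.002]
contact_force: [1.0, -0.2, -2.3]
opening: 0.186
```

```bash
python3 - <<'E'
from h import *
s=st();print(s["qd"])
rows(s["position"],yaw(s["eef_rot"]),[(.5175,-.1992,.179,83.0)])
snap("top","15"); print(tab("top15"))
E
```

```text
t 20.35 pos [ 0.5178 -0.1176  0.176 ] yaw 87.02 z [-0.002  0.    -1.   ] F [ 1.01 -0.15 -2.27] T [-0.008  0.088 -0.053] op 0.186
   rel axis: R 0.2763 ang 262.05 j [ 0.78  0.44 -0.84  1.85  0.38  1.03  1.31]
[ 0.35219387  0.10818313  0.16486759 -0.195608    0.02181072  0.06459377
  0.28980283]
dx -0.0815 dy 0.0039 dz -0.0030 az 4.02 |0.082
(np.float64(210.06), np.float64(168.79), 120, array([0.5812, 0.1898]), np.float64(53.29), np.float64(0.0422))
```

```bash
python3 - <<'E'
from h import *
st()
ims=[]
a=snap("top","16"); print(tab("top15"),tab("top16"))
for n in ["top0","top12","top16"]:
    crop(load(n),203,160,16,20,16,"pics/x.png"); ims.append(cv2.imread("pics/x.png"))
cv2.imwrite("pics/cmp16.png",np.hstack(ims))
b=snap("scene","16"); ims=[]
for n in ["scene0","scene14","scene16"]:
    crop(load(n),265,150,45,35,6,"pics/x.png"); ims.append(cv2.imread("pics/x.png"))
cv2.imwrite("pics/cmp16s.png",np.hstack(ims))
E
```

```text
t 20.4 pos [ 0.5178 -0.1238  0.1756] yaw 86.59 z [-0.002 -0.003 -1.   ] F [ 0.82 -5.21 -1.8 ] T [-0.392  0.115 -0.082] op 0.19
   rel axis: R 0.2824 ang 262.23 j [ 0.79  0.44 -0.83  1.84  0.38  1.03  1.31]
(np.float64(210.06), np.float64(168.79), 120, array([0.5812, 0.1898]), np.float64(53.29), np.float64(0.0422)) (np.float64(210.04), np.float64(168.79), 120, array([0.5812, 0.1899]), np.float64(53.32), np.float64(0.0422))
```

View pics/cmp16.png

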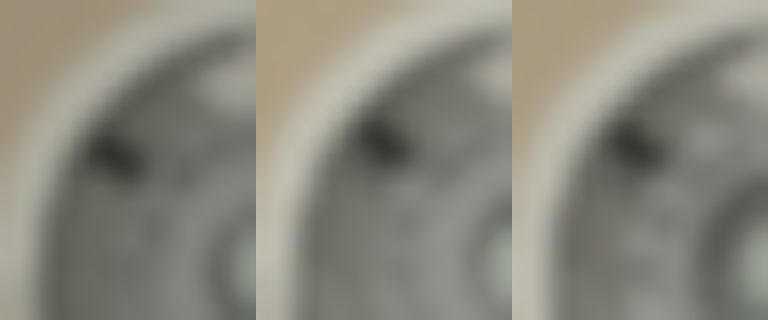

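View pics/cmp16s.png

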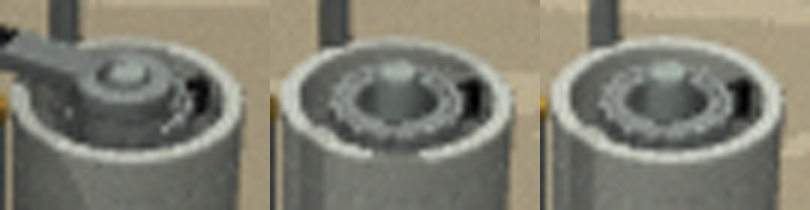

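The tab eased back once the spanner came off: 2.8°, about 2.1 mm, which is below the 2.5 mm snug limit. That is not acceptable. The clock shows 20 s, so I'll go back, reseat the spanner the way it came off and retighten. First I'll check the ring offset as it was at lift.

```bash
python3 - <<'E'
from h import *
a=load("top14");b=load("scene14")
rt=(170+292/6-.5,130+258/6-.5); rs=(200+522/6-.5,90+287/6-.5)
print("ring top hole ctr",onz(a,rt,.192),onz(b,rs,.192),tri(a,rt,b,rs))
crop(a,205,150,40,45,14,"pics/r14t.png");crop(b,265,120,50,50,12,"pics/r14s.png")
s=st()
th=np.radians(196.65);T=(C[0]+.1301*np.cos(th),C[1]+.1301*np.sin(th),.179,105.35);print(T)
P=s["position"];y0=yaw(s["eef_rot"]);n=10
r0,a0=np.hypot(P[0],P[1]),np.arctan2(P[1],P[0]); r1,a1=np.hypot(*T[:2]),np.arctan2(T[1],T[0])
rows(P,y0,[((r0+(r1-r0)*f)*np.cos(a0+(a1-a0)*f),(r0+(r1-r0)*f)*np.sin(a0+(a1-a0)*f),P[2]+(T[2]-P[2])*f,y0+(T[3]-y0)*f) for f in np.arange(1,n+1)/n])
E
```

```text
ring top hole ctr [0.55988654 0.153638   0.192     ] [0.55485238 0.1573304  0.192     ] (array([0.55847795, 0.1526635 , 0.19531124]), np.float64(0.001769545012427158))
t 20.5 pos [ 0.5174 -0.1186  0.1757] yaw 86.85 z [-0.002 -0.    -1.   ] F [ 0.12  0.9  -0.99] T [0.091 0.132 0.009] op 0.191
   rel axis: R 0.2773 ang 262.00 j [ 0.78  0.44 -0.84  1.85  0.38  1.03  1.31]
(np.float64(0.4313547157799523), np.float64(0.11872315569011344), 0.179, 105.35)
dx 0.0269 dy -0.0045 dz -0.0003 az -1.85 |0.027
dx 0.0265 dy -0.0050 dz -0.0003 az -1.85 |0.027
dx 0.0260 dy -0.0055 dz -0.0003 az -1.85 |0.027
dx 0.0254 dy -0.0060 dz -0.0003 az -1.85 |0.026
dx 0.0249 dy -0.0064 dz -0.0003 az -1.85 |0.026
dx 0.0244 dy -0.0069 dz -0.0003 az -1.85 |0.025
dx 0.0239 dy -0.0073 dz -0.0003 az -1.85 |0.025
dx 0.0233 dy -0.0077 dz -0.0003 az -1.85 |0.025
dx 0.0228 dy -0.0081 dz -0.0003 az -1.85 |0.024
dx 0.0222 dy -0.0085 dz -0.0003 az -1.85 |0.024
```

View pics/r14t.png

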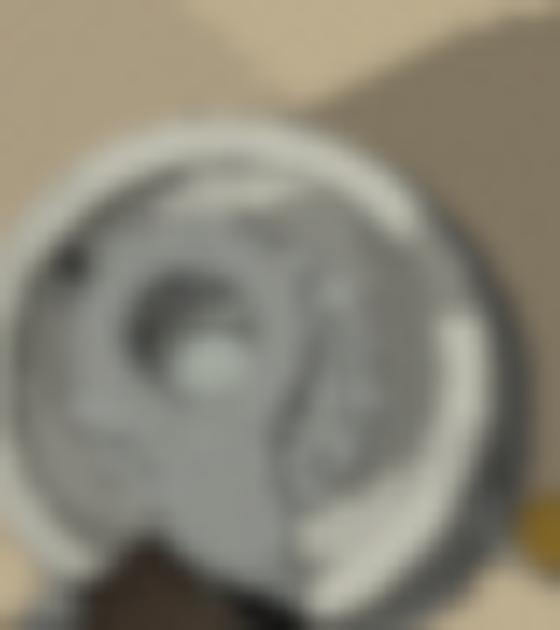

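View pics/r14s.png

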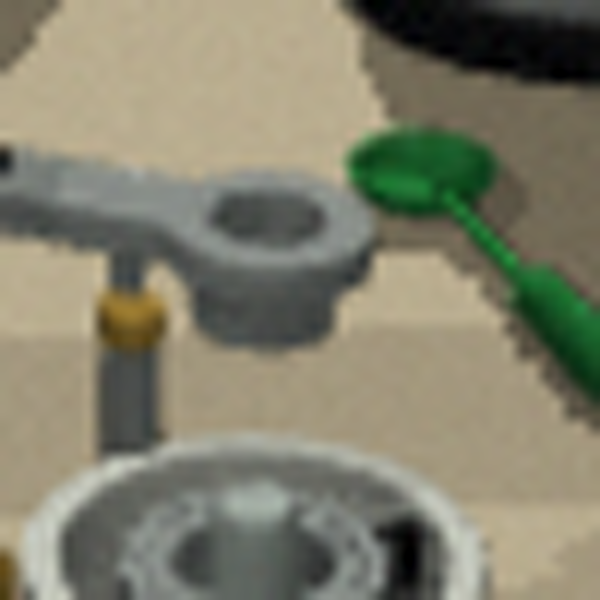

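Emit:
{"op": "servo_tool", "data": {"increments": [{"jaw": 255, "dx": 0.02, "dy": -0.0035, "dz": 0.0, "ax": 0.0, "ay": 0.0, "az": -1.4}, {"jaw": 255, "dx": 0.0265, "dy": -0.005, "dz": 0.0, "ax": 0.0, "ay": 0.0, "az": -1.85}, {"jaw": 255, "dx": 0.0265, "dy": -0.0055, "dz": 0.0, "ax": 0.0, "ay": 0.0, "az": -1.85}, {"jaw": 255, "dx": 0.026, "dy": -0.006, "dz": 0.0, "ax": 0.0, "ay": 0.0, "az": -1.85}, {"jaw": 255, "dx": 0.0255, "dy": -0.0064, "dz": 0.0, "ax": 0.0, "ay": 0.0, "az": -1.85}]}}

```text
t: 21.0
position: [0.4891, 0.0123, 0.177]
eef_rot: [-2.096, -2.339, 0.0]
contact_force: [-0.4, 0.7, -0.6]
opening: 0.188
```

Emit:
{"op": "servo_tool", "data": {"increments": [{"jaw": 255, "dx": 0.025, "dy": -0.007, "dz": 0.0, "ax": 0.0, "ay": 0.0, "az": -1.85}, {"jaw": 255, "dx": 0.0245, "dy": -0.0073, "dz": 0.0, "ax": 0.0, "ay": 0.0, "az": -1.85}, {"jaw": 255, "dx": 0.024, "dy": -0.0077, "dz": 0.0, "ax": 0.0, "ay": 0.0, "az": -1.85}, {"jaw": 255, "dx": 0.0235, "dy": -0.0081, "dz": 0.0, "ax": 0.0, "ay": 0.0, "az": -1.85}, {"jaw": 255, "dx": 0.015, "dy": -0.0055, "dz": 0.0, "ax": 0.0, "ay": 0.0, "az": -1.4}]}}

```text
t: 21.5
position: [0.4352, 0.1166, 0.1773]
eef_rot: [-1.91, -2.494, -0.0]
contact_force: [0.8, -1.2, -0.8]
opening: 0.191
```

Emit:
{"op": "servo_tool", "data": {"increments": [{"jaw": 255, "dx": 0.0, "dy": 0.0, "dz": 0.0, "ax": 0.0, "ay": 0.0, "az": 0.0}, {"jaw": 255, "dx": 0.0, "dy": 0.0, "dz": 0.0, "ax": 0.0, "ay": 0.0, "az": 0.0}]}}

```text
t: 21.7
position: [0.4368, 0.114, 0.1773]
eef_rot: [1.915, 2.489, -0.001]
contact_force: [0.5, 0.1, -2.7]
opening: 0.187
```

```bash
python3 - <<'E'
from h import *
s=st()
rows(s["position"],yaw(s["eef_rot"]),[(.4314,.1197,.136,105.35)])
snap("top","17"); print(tab("top17"))
E
```

```text
t 21.7 pos [0.4368 0.114  0.1773] yaw 104.85 z [ 0.    -0.001 -1.   ] F [ 0.46  0.09 -2.68] T [-0.066  0.017 -0.04 ] op 0.187
   rel axis: R 0.1264 ang 199.41 j [ 0.5   0.34 -1.02  2.02  0.35  0.97  1.13]
dx 0.0069 dy -0.0038 dz 0.0413 az -0.50 |0.042
(np.float64(210.48), np.float64(168.96), 125, array([0.5807, 0.1885]), np.float64(52.76), np.float64(0.0408))
```

Emit:
{"op": "servo_tool", "data": {"increments": [{"jaw": 255, "dx": 0.0069, "dy": -0.0038, "dz": 0.01, "ax": 0.0, "ay": 0.0, "az": -0.5}, {"jaw": 255, "dx": 0.0, "dy": 0.0, "dz": 0.015, "ax": 0.0, "ay": 0.0, "az": 0.0}, {"jaw": 255, "dx": 0.0, "dy": 0.0, "dz": 0.015, "ax": 0.0, "ay": 0.0, "az": 0.0}, {"jaw": 255, "dx": 0.0, "dy": 0.0, "dz": 0.0, "ax": 0.0, "ay": 0.0, "az": 0.0}, {"jaw": 255, "dx": 0.0, "dy": 0.0, "dz": 0.0, "ax": 0.0, "ay": 0.0, "az": 0.0}]}}

```text
t: 22.25
position: [0.4309, 0.12, 0.1365]
eef_rot: [-1.904, -2.497, 0.001]
contact_force: [-0.3, 0.5, -1.2]
opening: 0.187
```

```bash
python3 - <<'E'
from h import *
s=st()
rows(s["position"],yaw(s["eef_rot"]),[(.4314,.1197,.126,105.35)])
a=snap("top","18");b=snap("scene","18")
crop(a,200,145,45,50,12,"pics/r18t.png");crop(b,260,125,55,50,11,"pics/r18s.png")
E
```

```text
t 22.25 pos [0.4309 0.12   0.1365] yaw 105.36 z [-0.002  0.    -1.   ] F [-0.31  0.5  -1.2 ] T [-0.042  0.138  0.046] op 0.187
   rel axis: R 0.1302 ang 196.07 j [ 0.43  0.39 -0.98  2.07  0.42  0.89  1.06]
dx -0.0004 dy 0.0005 dz 0.0105 az 0.01 |0.011
```

View pics/r18t.png

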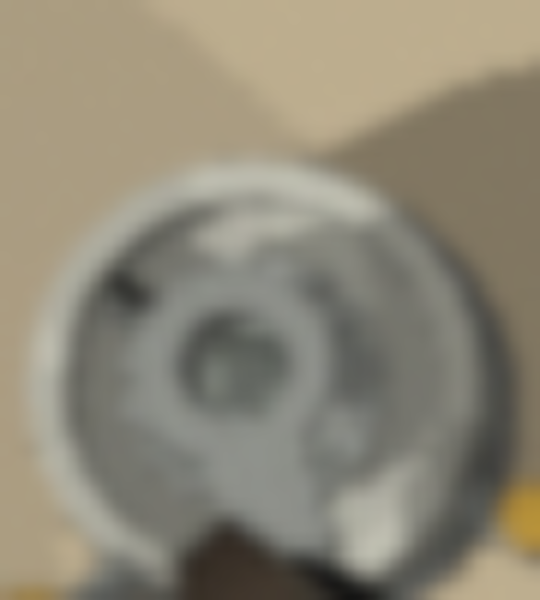

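View pics/r18s.png

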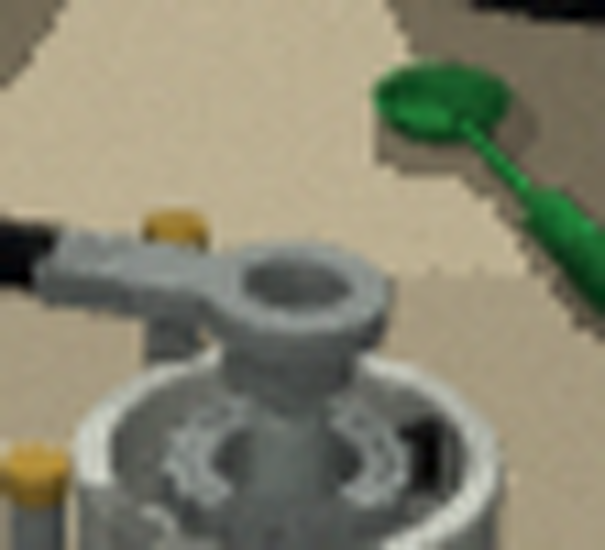

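```bash
python3 - <<'E'
from h import *
a=load("top18");b=load("scene18")
rt=(219.25,174.67);rs=(286.5,150.32)
print(onz(a,rt,.1495),onz(b,rs,.1495),tri(a,rt,b,rs))
# ring outline check: spigot expected px
print(proj(a,(.556,.156,.111)),proj(b,(.556,.156,.111)))
# hole centre expected px if ring exactly above spigot
print((proj(a,(.556,.156,.1495))-[200,145]+.5)*12,(proj(b,(.556,.156,.1495))-[260,125]+.5)*11)
E
```

```text
[0.55727108 0.154605   0.1495    ] [0.55695452 0.15615683 0.1495    ] (array([0.5574086 , 0.15464484, 0.15036382]), np.float64(0.0003517110919048846))
[220.01935039 176.18719043] [285.79467241 161.23476974]
[231.52350399 366.97373085] [293.59265574 283.41994746]
```

Emit:
{"op": "servo_tool", "data": {"increments": [{"jaw": 255, "dx": 0.0007, "dy": -0.0006, "dz": 0.003, "ax": 0.0, "ay": 0.0, "az": 0.0}, {"jaw": 255, "dx": 0.0, "dy": 0.0, "dz": 0.004, "ax": 0.0, "ay": 0.0, "az": 0.0}, {"jaw": 255, "dx": 0.0, "dy": 0.0, "dz": 0.004, "ax": 0.0, "ay": 0.0, "az": 0.0}, {"jaw": 255, "dx": 0.0, "dy": 0.0, "dz": 0.003, "ax": 0.0, "ay": 0.0, "az": 0.0}]}}

```text
t: 22.75
position: [0.4304, 0.1204, 0.1229]
eef_rot: [-1.905, -2.498, 0.0]
contact_force: [0.1, 0.4, -1.4]
opening: 0.186
```

```bash
python3 - <<'E'
from h import *
s=st()
E
```

```text
t 22.75 pos [0.4304 0.1204 0.1229] yaw 105.33 z [-0. -0. -1.] F [ 0.14  0.37 -1.37] T [-0.047  0.16   0.035] op 0.186
   rel axis: R 0.1305 ang 195.85 j [ 0.41  0.41 -0.96  2.08  0.44  0.86  1.03]
```

Emit:
{"op": "servo_tool", "data": {"increments": [{"jaw": 255, "dx": 0.0, "dy": 0.0, "dz": 0.005, "ax": 0.0, "ay": 0.0, "az": 0.0}, {"jaw": 255, "dx": 0.0, "dy": 0.0, "dz": 0.006, "ax": 0.0, "ay": 0.0, "az": 0.0}, {"jaw": 255, "dx": 0.0, "dy": 0.0, "dz": 0.006, "ax": 0.0, "ay": 0.0, "az": 0.0}]}}

```text
t: 23.05
position: [0.4305, 0.1205, 0.1057]
eef_rot: [-1.905, -2.498, 0.0]
contact_force: [0.2, 0.2, 0.2]
opening: 0.195
```

```bash
python3 - <<'E'
from h import *
s=st()
E
```

```text
t 23.05 pos [0.4305 0.1205 0.1057] yaw 105.33 z [-0. -0. -1.] F [0.22 0.18 0.17] T [-0.069 -0.025 -0.005] op 0.195
   rel axis: R 0.1305 ang 195.81 j [ 0.39  0.44 -0.94  2.1   0.48  0.83  1.  ]
```

Emit:
{"op": "servo_tool", "data": {"increments": [{"jaw": 255, "dx": 0.0, "dy": 0.0, "dz": 0.004, "ax": 0.0, "ay": 0.0, "az": 0.0}, {"jaw": 255, "dx": 0.0, "dy": 0.0, "dz": 0.003, "ax": 0.0, "ay": 0.0, "az": 0.0}]}}

```text
t: 23.25
position: [0.4316, 0.1212, 0.0996]
eef_rot: [1.904, 2.497, 0.003]
contact_force: [0.8, -0.3, 8.1]
opening: 0.186
```

```bash
python3 - <<'E'
from h import *
s=st()
E
```

```text
t 23.25 pos [0.4316 0.1212 0.0996] yaw 105.36 z [ 0.002  0.001 -1.   ] F [ 0.81 -0.25  8.09] T [ 0.209 -0.735  0.035] op 0.186
   rel axis: R 0.1292 ang 195.62 j [ 0.38  0.45 -0.93  2.1   0.49  0.82  0.99]
```

Emit:
{"op": "servo_tool", "data": {"increments": [{"jaw": 255, "dx": 0.0, "dy": 0.0, "dz": -0.002, "ax": 0.0, "ay": 0.0, "az": 0.0}]}}

```text
t: 23.35
position: [0.4315, 0.1211, 0.1014]
eef_rot: [1.904, 2.498, 0.003]
contact_force: [0.4, 0.9, 3.9]
opening: 0.188
```

```bash
python3 - <<'E'
from h import *
s=st()
a=snap("top","19");b=snap("scene","19")
crop(a,200,145,45,50,12,"pics/r19t.png");crop(b,230,115,85,65,9,"pics/r19s.png")
E
```

```text
t 23.35 pos [0.4315 0.1211 0.1014] yaw 105.36 z [ 0.002  0.001 -1.   ] F [0.42 0.92 3.94] T [ 0.11  -0.317  0.089] op 0.188
   rel axis: R 0.1293 ang 195.64 j [ 0.38  0.44 -0.93  2.1   0.49  0.82  0.99]
```

View pics/r19t.png

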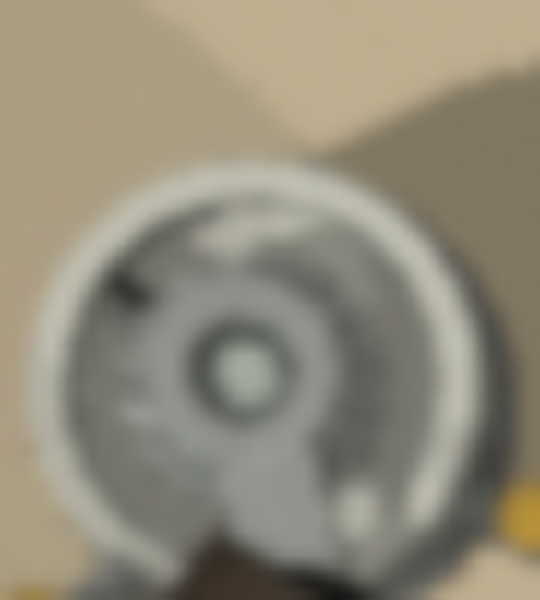

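View pics/r19s.png

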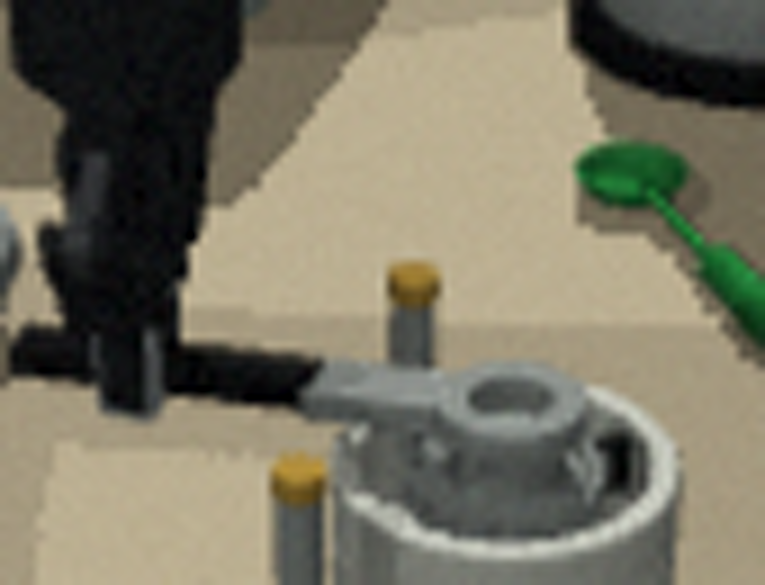

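The ring is on the spigot but about 6 mm high. The pawl is probably resting on a saw-tooth ramp rather than in the gap by a tooth face. I'll raise slightly, turn about 3° clockwise to where it sat before, and lower again.

Emit:
{"op": "servo_tool", "data": {"increments": [{"jaw": 255, "dx": 0.0, "dy": 0.0, "dz": -0.005, "ax": 0.0, "ay": 0.0, "az": 0.0}, {"jaw": 255, "dx": 0.0034, "dy": 0.0, "dz": 0.0, "ax": 0.0, "ay": 0.0, "az": 1.5}, {"jaw": 255, "dx": 0.0034, "dy": 0.0, "dz": 0.0, "ax": 0.0, "ay": 0.0, "az": 1.5}, {"jaw": 255, "dx": 0.0, "dy": 0.0, "dz": 0.0, "ax": 0.0, "ay": 0.0, "az": 0.0}]}}

```text
t: 23.85
position: [0.4283, 0.1274, 0.1062]
eef_rot: [-1.971, -2.446, 0.001]
contact_force: [0.6, 0.7, -0.8]
opening: 0.192
```

```bash
python3 - <<'E'
from h import *
s=st()
E
```

```text
t 23.85 pos [0.4283 0.1274 0.1062] yaw 102.29 z [-0. -0. -1.] F [ 0.56  0.73 -0.76] T [ 0.032  0.124 -0.017] op 0.192
   rel axis: R 0.1309 ang 192.62 j [ 0.36  0.43 -0.92  2.1   0.47  0.83  0.94]
```

Emit:
{"op": "servo_tool", "data": {"increments": [{"jaw": 255, "dx": 0.0, "dy": 0.0, "dz": 0.003, "ax": 0.0, "ay": 0.0, "az": 0.0}, {"jaw": 255, "dx": 0.0, "dy": 0.0, "dz": 0.003, "ax": 0.0, "ay": 0.0, "az": 0.0}, {"jaw": 255, "dx": 0.0, "dy": 0.0, "dz": 0.0, "ax": 0.0, "ay": 0.0, "az": 0.0}]}}

```text
t: 24.15
position: [0.4293, 0.1272, 0.1003]
eef_rot: [1.969, 2.447, 0.001]
contact_force: [-0.2, -0.7, 5.3]
opening: 0.189
```

```bash
python3 - <<'E'
from h import *
s=st()
snap("top","20");print(tab("top20"))
E
```

```text
t 24.15 pos [0.4293 0.1272 0.1003] yaw 102.35 z [ 0.001  0.    -1.   ] F [-0.2  -0.66  5.33] T [-0.055 -0.336 -0.084] op 0.189
   rel axis: R 0.1299 ang 192.80 j [ 0.35  0.44 -0.92  2.1   0.48  0.82  0.93]
(np.float64(210.04), np.float64(168.76), 131, array([0.5813, 0.1899]), np.float64(53.24), np.float64(0.0423))
```

Emit:
{"op": "servo_tool", "data": {"increments": [{"jaw": 255, "dx": 0.0018, "dy": 0.0, "dz": -0.001, "ax": 0.0, "ay": 0.0, "az": 0.8}, {"jaw": 255, "dx": 0.0018, "dy": 0.0, "dz": 0.0, "ax": 0.0, "ay": 0.0, "az": 0.8}]}}

```text
t: 24.4
position: [0.4285, 0.1308, 0.1015]
eef_rot: [2.005, 2.418, 0.001]
contact_force: [-0.1, 0.3, 2.9]
opening: 0.191
```

Emit:
{"op": "servo_tool", "data": {"increments": [{"jaw": 255, "dx": 0.0018, "dy": 0.0, "dz": 0.0, "ax": 0.0, "ay": 0.0, "az": 0.8}, {"jaw": 255, "dx": 0.0018, "dy": 0.0, "dz": 0.0, "ax": 0.0, "ay": 0.0, "az": 0.8}]}}

```text
t: 24.6
position: [0.4275, 0.1343, 0.1013]
eef_rot: [2.039, 2.39, 0.0]
contact_force: [-0.0, -0.5, 3.4]
opening: 0.191
```

```bash
python3 - <<'E'
from h import *
sw2()
a=snap("top","21");print(tab("top21"))
b=snap("scene","21")
crop(b,255,125,55,50,14,"pics/r21s.png")
E
```

```text
t 24.6 pos [0.4275 0.1343 0.1013] yaw 99.07 z [ 0. -0. -1.] F [-0.05 -0.48  3.44] T [-0.072 -0.38  -0.051] op 0.191
   rel axis: R 0.1303 ang 189.59 j [ 0.33  0.44 -0.9   2.1   0.47  0.82  0.87]
   pull 0.46  T-based moment 0.134 (~N 0.59) radial 0.12 | yaw+90 = 189.07
(np.float64(210.05), np.float64(168.79), 132, array([0.5812, 0.1898]), np.float64(53.31), np.float64(0.0422))
```

View pics/r21s.png

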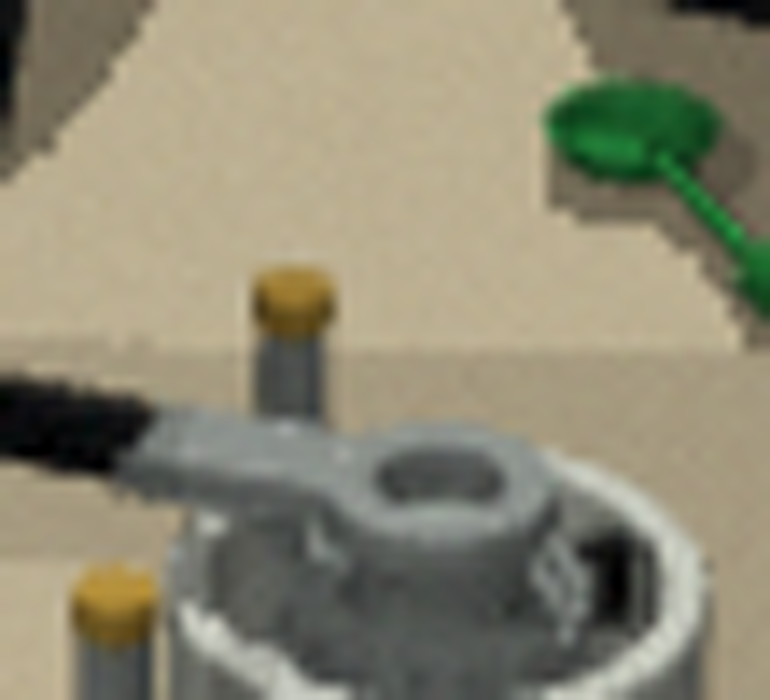

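Emit:
{"op": "servo_tool", "data": {"increments": [{"jaw": 255, "dx": 0.0, "dy": -0.0012, "dz": 0.0, "ax": 0.0, "ay": 0.0, "az": 0.0}, {"jaw": 255, "dx": -0.0034, "dy": 0.0, "dz": 0.0, "ax": 0.0, "ay": 0.0, "az": -1.5}, {"jaw": 255, "dx": -0.0034, "dy": 0.0, "dz": 0.0, "ax": 0.0, "ay": 0.0, "az": -1.5}]}}

```text
t: 25.0
position: [0.4272, 0.1274, 0.1013]
eef_rot: [-1.972, -2.446, -0.0]
contact_force: [-0.7, -0.6, 3.2]
opening: 0.188
```

```bash
python3 - <<'E'
from h import *
sw2()
E
```

```text
t 25.0 pos [0.4272 0.1274 0.1013] yaw 102.25 z [ 0.  0. -1.] F [-0.7  -0.62  3.15] T [ 0.185 -0.29  -0.027] op 0.188
   rel axis: R 0.1319 ang 192.52 j [ 0.36  0.44 -0.92  2.11  0.48  0.82  0.93]
   pull 0.45  T-based moment -0.118 (~N -0.52) radial 0.82 | yaw+90 = 192.25
```

Emit:
{"op": "servo_tool", "data": {"increments": [{"jaw": 255, "dx": -0.0045, "dy": 0.0, "dz": 0.0, "ax": 0.0, "ay": 0.0, "az": -2.0}, {"jaw": 255, "dx": -0.0045, "dy": 0.0, "dz": 0.0, "ax": 0.0, "ay": 0.0, "az": -2.0}]}}

```text
t: 25.2
position: [0.4293, 0.1185, 0.1013]
eef_rot: [-1.885, -2.513, -0.0]
contact_force: [-0.0, 0.3, 2.7]
opening: 0.191
```

Emit:
{"op": "servo_tool", "data": {"increments": [{"jaw": 255, "dx": -0.0045, "dy": 0.0, "dz": 0.0, "ax": 0.0, "ay": 0.0, "az": -2.0}, {"jaw": 255, "dx": -0.0045, "dy": 0.0, "dz": 0.0, "ax": 0.0, "ay": 0.0, "az": -2.0}]}}

```text
t: 25.4
position: [0.4318, 0.1097, 0.1012]
eef_rot: [-1.796, -2.577, 0.0]
contact_force: [0.3, -0.2, 2.4]
opening: 0.186
```

```bash
python3 - <<'E'
from h import *
sw2()
E
```

```text
t 25.4 pos [0.4318 0.1097 0.1012] yaw 110.24 z [-0.  0. -1.] F [ 0.27 -0.18  2.43] T [ 0.138 -0.25  -0.036] op 0.186
   rel axis: R 0.1325 ang 200.43 j [ 0.42  0.45 -0.95  2.11  0.5   0.83  1.09]
   pull 0.26  T-based moment -0.042 (~N -0.18) radial -0.19 | yaw+90 = 200.24
```

Emit:
{"op": "servo_tool", "data": {"increments": [{"jaw": 255, "dx": -0.0034, "dy": 0.0, "dz": 0.0005, "ax": 0.0, "ay": 0.0, "az": -1.5}]}}

```text
t: 25.5
position: [0.4331, 0.1064, 0.1007]
eef_rot: [-1.763, -2.6, 0.0]
contact_force: [0.1, 0.5, 3.6]
opening: 0.192
```

Emit:
{"op": "servo_tool", "data": {"increments": [{"jaw": 255, "dx": -0.0034, "dy": 0.0, "dz": 0.0, "ax": 0.0, "ay": 0.0, "az": -1.5}]}}

```text
t: 25.6
position: [0.4344, 0.1034, 0.1007]
eef_rot: [-1.729, -2.623, -0.0]
contact_force: [-1.1, 0.7, 3.5]
opening: 0.187
```

Emit:
{"op": "servo_tool", "data": {"increments": [{"jaw": 255, "dx": -0.0034, "dy": 0.0, "dz": 0.0, "ax": 0.0, "ay": 0.0, "az": -1.5}]}}

```text
t: 25.7
position: [0.4359, 0.1004, 0.1008]
eef_rot: [-1.694, -2.646, -0.0]
contact_force: [0.2, 0.4, 3.5]
opening: 0.188
```

Emit:
{"op": "servo_tool", "data": {"increments": [{"jaw": 255, "dx": -0.0034, "dy": 0.0, "dz": 0.0, "ax": 0.0, "ay": 0.0, "az": -1.5}]}}

```text
t: 25.8
position: [0.4374, 0.0972, 0.1009]
eef_rot: [1.659, 2.668, 0.0]
contact_force: [1.2, -0.1, 3.5]
opening: 0.189
```

Emit:
{"op": "servo_tool", "data": {"increments": [{"jaw": 255, "dx": -0.0034, "dy": 0.0, "dz": 0.0, "ax": 0.0, "ay": 0.0, "az": -1.5}]}}

```text
t: 25.9
position: [0.4389, 0.0941, 0.1008]
eef_rot: [1.624, 2.689, 0.0]
contact_force: [-0.3, 1.0, 5.0]
opening: 0.192
```

Emit:
{"op": "servo_tool", "data": {"increments": [{"jaw": 255, "dx": -0.0034, "dy": 0.0, "dz": 0.0, "ax": 0.0, "ay": 0.0, "az": -1.5}]}}

```text
t: 26.0
position: [0.4405, 0.0911, 0.1008]
eef_rot: [1.588, 2.71, 0.0]
contact_force: [0.1, 0.6, 3.7]
opening: 0.19
```

```bash
python3 - <<'E'
from h import *
sw2()
b=load("scene14"); crop(b,262,128,40,30,16,"pics/a.png")
b2=load("scene16")
c=(.5178+.13,-.1186-.009,.178); u=proj(b2,c); print(u)
crop(b2,int(u[0])-24,int(u[1])-14,40,30,16,"pics/b.png")
cv2.imwrite("pics/ab.png",cv2.resize(np.vstack([cv2.imread("pics/a.png"),cv2.imread("pics/b.png")]),(400,600)))
a=snap("top","22");print(tab("top22"));b=snap("scene","22")
crop(b,255,130,50,45,14,"pics/r22s.png");crop(a,200,150,45,45,13,"pics/r22t.png")
E
```

```text
t 26.0 pos [0.4405 0.0911 0.1008] yaw 119.26 z [ 0.  0. -1.] F [0.1  0.62 3.73] T [ 0.255 -0.309  0.02 ] op 0.19
   rel axis: R 0.1324 ang 209.34 j [ 0.49  0.47 -0.98  2.1   0.53  0.84  1.27]
   pull -0.49  T-based moment -0.071 (~N -0.31) radial -0.39 | yaw+90 = 209.26
[266.68667952 203.6699211 ]
(np.float64(210.03), np.float64(168.76), 132, array([0.5813, 0.1899]), np.float64(53.26), np.float64(0.0423))
```

View pics/ab.png

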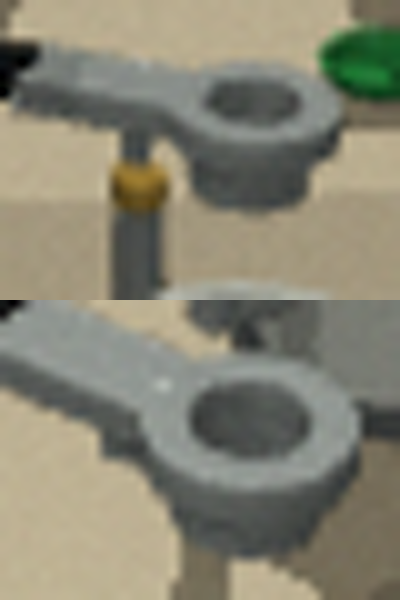

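View pics/r22s.png

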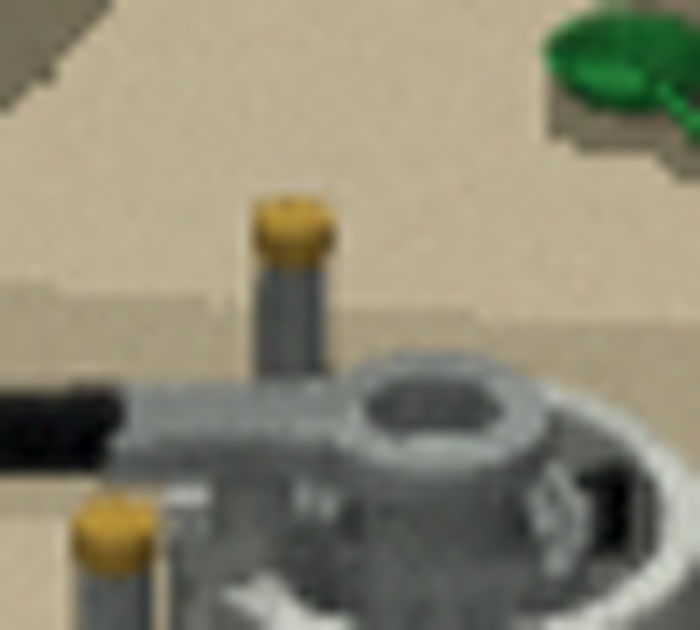

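View pics/r22t.png

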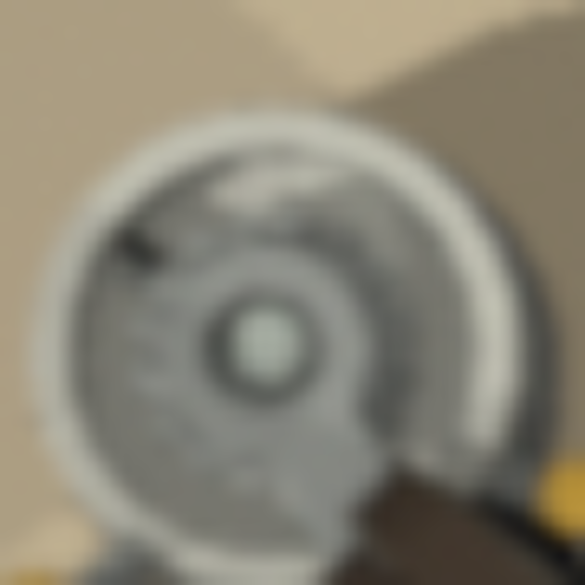

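Top view: at this radius the ring is concentric with the spigot (265,343). So when I came down it sat about 2 mm toward the far side, which pushed the pawl inward over the teeth. I'll shift 1.5 mm outward along the handle and scan back clockwise.

Emit:
{"op": "servo_tool", "data": {"increments": [{"jaw": 255, "dx": 0.0, "dy": -0.0015, "dz": 0.0, "ax": 0.0, "ay": 0.0, "az": 0.0}, {"jaw": 255, "dx": 0.0, "dy": 0.0, "dz": 0.0, "ax": 0.0, "ay": 0.0, "az": 0.0}]}}

```text
t: 26.3
position: [0.4397, 0.0909, 0.101]
eef_rot: [1.591, 2.708, 0.002]
contact_force: [2.9, 1.4, 2.5]
opening: 0.19
```

Emit:
{"op": "servo_tool", "data": {"increments": [{"jaw": 255, "dx": 0.0034, "dy": 0.0001, "dz": 0.0, "ax": 0.0, "ay": 0.0, "az": 1.5}]}}

```text
t: 26.4
position: [0.4381, 0.0938, 0.101]
eef_rot: [1.628, 2.686, 0.002]
contact_force: [3.4, 1.6, 3.3]
opening: 0.19
```

Emit:
{"op": "servo_tool", "data": {"increments": [{"jaw": 255, "dx": 0.0034, "dy": 0.0, "dz": 0.0, "ax": 0.0, "ay": 0.0, "az": 1.5}]}}

```text
t: 26.5
position: [0.4363, 0.0973, 0.101]
eef_rot: [1.664, 2.664, 0.002]
contact_force: [5.2, 1.9, 2.7]
opening: 0.183
```

Emit:
{"op": "servo_tool", "data": {"increments": [{"jaw": 255, "dx": 0.0034, "dy": 0.0001, "dz": 0.0, "ax": 0.0, "ay": 0.0, "az": 1.5}]}}

```text
t: 26.6
position: [0.4348, 0.1005, 0.101]
eef_rot: [1.699, 2.642, 0.002]
contact_force: [4.4, 2.3, 2.1]
opening: 0.185
```

Emit:
{"op": "servo_tool", "data": {"increments": [{"jaw": 255, "dx": 0.0034, "dy": 0.0, "dz": 0.0, "ax": 0.0, "ay": 0.0, "az": 1.5}]}}

```text
t: 26.7
position: [0.4334, 0.1036, 0.101]
eef_rot: [1.733, 2.62, 0.002]
contact_force: [6.3, 2.2, 1.0]
opening: 0.187
```

Emit:
{"op": "servo_tool", "data": {"increments": [{"jaw": 255, "dx": 0.0034, "dy": 0.0001, "dz": 0.0, "ax": 0.0, "ay": 0.0, "az": 1.5}]}}

```text
t: 26.8
position: [0.4322, 0.1068, 0.101]
eef_rot: [1.767, 2.597, 0.002]
contact_force: [4.8, 1.1, 1.2]
opening: 0.187
```

Emit:
{"op": "servo_tool", "data": {"increments": [{"jaw": 255, "dx": 0.0034, "dy": 0.0, "dz": 0.0, "ax": 0.0, "ay": 0.0, "az": 1.5}]}}

```text
t: 26.9
position: [0.4311, 0.1099, 0.101]
eef_rot: [1.801, 2.573, 0.002]
contact_force: [6.5, 3.0, -0.3]
opening: 0.187
```

Emit:
{"op": "servo_tool", "data": {"increments": [{"jaw": 255, "dx": 0.0034, "dy": 0.0, "dz": 0.0, "ax": 0.0, "ay": 0.0, "az": 1.5}]}}

```text
t: 27.0
position: [0.43, 0.1132, 0.101]
eef_rot: [1.834, 2.55, 0.003]
contact_force: [6.8, 3.2, -1.2]
opening: 0.193
```

Emit:
{"op": "servo_tool", "data": {"increments": [{"jaw": 255, "dx": 0.0, "dy": 0.0005, "dz": 0.0015, "ax": 0.0, "ay": 0.0, "az": 0.0}]}}

```text
t: 27.1
position: [0.43, 0.1132, 0.0995]
eef_rot: [1.833, 2.55, 0.001]
contact_force: [4.5, 2.4, -0.5]
opening: 0.189
```

Emit:
{"op": "servo_tool", "data": {"increments": [{"jaw": 255, "dx": 0.0, "dy": 0.0, "dz": 0.0015, "ax": 0.0, "ay": 0.0, "az": 0.0}]}}

```text
t: 27.2
position: [0.4301, 0.1129, 0.0978]
eef_rot: [1.833, 2.551, 0.001]
contact_force: [5.2, 2.1, -0.7]
opening: 0.191
```

It dropped in at about 198°, with no vertical resistance. I'll finish lowering to the seat (TCP about 0.094).

Emit:
{"op": "servo_tool", "data": {"increments": [{"jaw": 255, "dx": 0.0, "dy": 0.0003, "dz": 0.0015, "ax": 0.0, "ay": 0.0, "az": 0.0}, {"jaw": 255, "dx": 0.0, "dy": 0.0003, "dz": 0.0013, "ax": 0.0, "ay": 0.0, "az": 0.0}, {"jaw": 255, "dx": 0.0, "dy": 0.0, "dz": 0.0, "ax": 0.0, "ay": 0.0, "az": 0.0}]}}

```text
t: 27.5
position: [0.4303, 0.1127, 0.0947]
eef_rot: [-1.833, -2.551, 0.0]
contact_force: [4.6, 1.5, -1.1]
opening: 0.192
```

```bash
python3 - <<'E'
from h import *
sw2()
b=snap("scene","23");crop(b,230,115,85,65,9,"pics/r23s.png")
a=snap("top","23");print(tab("top23"))
E
```

```text
t 27.5 pos [0.4303 0.1127 0.0947] yaw 108.6 z [-0. -0. -1.] F [ 4.64  1.52 -1.1 ] T [ 0.389 -1.007 -0.02 ] op 0.192
   rel axis: R 0.1330 ang 198.99 j [ 0.4   0.46 -0.93  2.11  0.51  0.81  1.05]
   pull 0.07  T-based moment -0.040 (~N -0.18) radial -4.88 | yaw+90 = 198.60
(np.float64(210.1), np.float64(168.83), 123, array([0.5811, 0.1897]), np.float64(53.32), np.float64(0.042))
```

View pics/r23s.png

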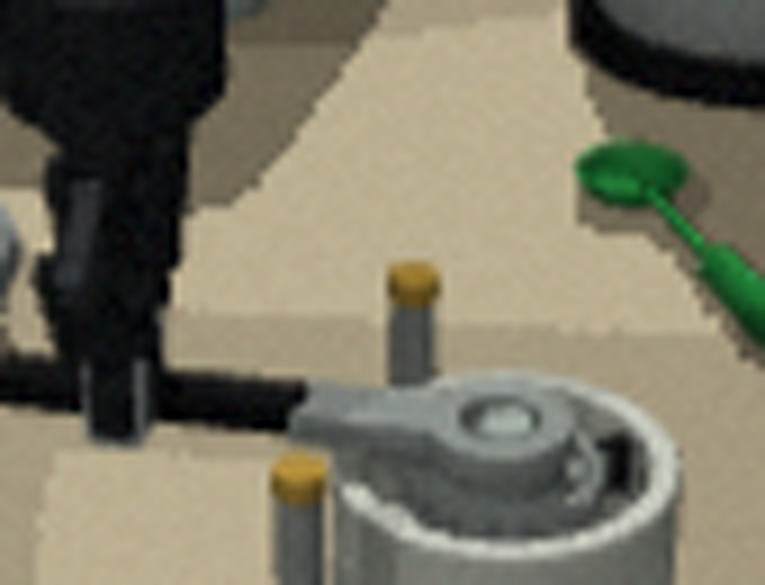

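Seated again: the spigot top shows in the ring at (507,420) and the tab is at 53.3°. I'll open to straddle and retighten gently.

Emit:
{"op": "servo_tool", "data": {"increments": [{"jaw": 190, "dx": 0.0, "dy": 0.0, "dz": 0.0, "ax": 0.0, "ay": 0.0, "az": 0.0}, {"jaw": 190, "dx": 0.0, "dy": 0.001, "dz": 0.003, "ax": 0.0, "ay": 0.0, "az": 0.0}, {"jaw": 190, "dx": 0.0045, "dy": 0.001, "dz": 0.003, "ax": 0.0, "ay": 0.0, "az": 2.0}, {"jaw": 190, "dx": 0.0034, "dy": 0.0, "dz": 0.0, "ax": 0.0, "ay": 0.0, "az": 1.5}], "grip_force": 40}}

```text
t: 28.0
position: [0.4288, 0.1203, 0.0882]
eef_rot: [-1.911, -2.492, 0.004]
contact_force: [-0.0, 0.6, -1.5]
opening: 0.251
```

Emit:
{"op": "servo_tool", "data": {"increments": [{"jaw": 190, "dx": 0.0029, "dy": 0.0, "dz": 0.0, "ax": 0.0, "ay": 0.0, "az": 1.3}, {"jaw": 190, "dx": 0.0023, "dy": 0.0, "dz": 0.0, "ax": 0.0, "ay": 0.0, "az": 1.0}]}}

```text
t: 28.2
position: [0.4281, 0.1253, 0.0888]
eef_rot: [1.961, 2.454, -0.003]
contact_force: [0.4, -3.3, -1.7]
opening: 0.256
```

```bash
python3 - <<'E'
from h import *
sw2()
a=snap("top","24");print(tab("top24"))
E
```

```text
t 28.2 pos [0.4281 0.1253 0.0888] yaw 102.76 z [-0.001 -0.001 -1.   ] F [ 0.36 -3.3  -1.67] T [-0.685 -0.086  0.014] op 0.256
   rel axis: R 0.1316 ang 193.49 j [ 0.34  0.46 -0.9   2.12  0.51  0.8   0.92]
   pull 3.29  T-based moment 0.686 (~N 3.01) radial 0.42 | yaw+90 = 192.76
(np.float64(210.06), np.float64(168.98), 125, array([0.5806, 0.1898]), np.float64(53.92), np.float64(0.0418))
```

Emit:
{"op": "servo_tool", "data": {"increments": [{"jaw": 190, "dx": 0.0018, "dy": 0.0, "dz": 0.0, "ax": 0.0, "ay": 0.0, "az": 0.8}, {"jaw": 190, "dx": 0.0014, "dy": 0.0, "dz": 0.0, "ax": 0.0, "ay": 0.0, "az": 0.6}]}}

```text
t: 28.45
position: [0.4276, 0.1282, 0.0888]
eef_rot: [1.991, 2.43, -0.002]
contact_force: [-0.5, -4.0, -0.8]
opening: 0.255
```

```bash
python3 - <<'E'
from h import *
sw2()
a=snap("top","25");print(tab("top25"))
E
```

```text
t 28.45 pos [0.4276 0.1282 0.0888] yaw 101.36 z [-0.001 -0.001 -1.   ] F [-0.52 -4.03 -0.82] T [-0.961  0.069  0.007] op 0.255
   rel axis: R 0.1314 ang 192.24 j [ 0.33  0.46 -0.89  2.12  0.5   0.79  0.89]
   pull 3.83  T-based moment 0.925 (~N 4.06) radial 1.36 | yaw+90 = 191.36
(np.float64(210.14), np.float64(168.69), 117, array([0.5815, 0.1895]), np.float64(52.73), np.float64(0.0421))
```

Emit:
{"op": "servo_tool", "data": {"increments": [{"jaw": 190, "dx": 0.0014, "dy": 0.0, "dz": 0.0, "ax": 0.0, "ay": 0.0, "az": 0.6}, {"jaw": 190, "dx": 0.0, "dy": 0.0, "dz": 0.0, "ax": 0.0, "ay": 0.0, "az": 0.0}]}}

```text
t: 28.7
position: [0.4273, 0.13, 0.0889]
eef_rot: [-2.002, -2.421, 0.001]
contact_force: [0.1, -5.3, -0.1]
opening: 0.256
```

```bash
python3 - <<'E'
from h import *
sw2()
a=snap("top","26");print(tab("top26"))
E
```

```text
t 28.7 pos [0.4273 0.13   0.0889] yaw 100.8 z [-0.001 -0.001 -1.   ] F [ 0.13 -5.32 -0.15] T [-1.047  0.233 -0.049] op 0.256
   rel axis: R 0.1313 ang 191.43 j [ 0.32  0.46 -0.89  2.12  0.5   0.79  0.88]
   pull 5.24  T-based moment 0.980 (~N 4.30) radial 0.92 | yaw+90 = 190.80
(np.float64(210.25), np.float64(168.67), 129, array([0.5816, 0.1892]), np.float64(52.37), np.float64(0.0419))
```

Emit:
{"op": "servo_tool", "data": {"increments": [{"jaw": 190, "dx": 0.0014, "dy": 0.0, "dz": 0.0, "ax": 0.0, "ay": 0.0, "az": 0.6}, {"jaw": 190, "dx": 0.0, "dy": 0.0, "dz": 0.0, "ax": 0.0, "ay": 0.0, "az": 0.0}]}}

```text
t: 28.95
position: [0.4271, 0.1314, 0.0889]
eef_rot: [-2.015, -2.41, 0.001]
contact_force: [-1.9, -4.9, 0.0]
opening: 0.254
```

```bash
python3 - <<'E'
from h import *
sw2()
a=snap("top","27");print(tab("top27"))
sw2()
E
```

```text
t 28.95 pos [0.4271 0.1314 0.0889] yaw 100.23 z [-0.001 -0.001 -1.   ] F [-1.9  -4.91  0.05] T [-1.078  0.219 -0.048] op 0.254
   rel axis: R 0.1313 ang 190.80 j [ 0.32  0.45 -0.89  2.12  0.5   0.79  0.87]
   pull 4.46  T-based moment 1.018 (~N 4.47) radial 2.78 | yaw+90 = 190.23
(np.float64(210.3), np.float64(168.55), 136, array([0.582, 0.189]), np.float64(51.81), np.float64(0.042))
t 29.0 pos [0.4271 0.1314 0.0888] yaw 100.24 z [-0.001 -0.001 -1.   ] F [-0.67 -4.66 -0.7 ] T [-1.06   0.265 -0.   ] op 0.257
   rel axis: R 0.1313 ang 190.82 j [ 0.32  0.45 -0.89  2.12  0.5   0.79  0.87]
   pull 4.45  T-based moment 0.991 (~N 4.35) radial 1.54 | yaw+90 = 190.24
```

Steady pull 4.45 N with the tab at 3.2 mm. Now I'll unload slowly with the spanner still seated, watching the tab.

Emit:
{"op": "servo_tool", "data": {"increments": [{"jaw": 190, "dx": -0.0003, "dy": 0.0, "dz": 0.0, "ax": 0.0, "ay": 0.0, "az": 0.0}, {"jaw": 190, "dx": -0.0003, "dy": 0.0, "dz": 0.0, "ax": 0.0, "ay": 0.0, "az": 0.0}, {"jaw": 190, "dx": -0.0003, "dy": 0.0, "dz": 0.0, "ax": 0.0, "ay": 0.0, "az": 0.0}, {"jaw": 190, "dx": -0.0003, "dy": 0.0, "dz": 0.0, "ax": 0.0, "ay": 0.0, "az": 0.0}, {"jaw": 190, "dx": -0.0003, "dy": 0.0, "dz": 0.0, "ax": 0.0, "ay": 0.0, "az": 0.0}]}}

```text
t: 29.5
position: [0.4276, 0.1303, 0.089]
eef_rot: [-2.014, -2.411, -0.0]
contact_force: [-1.3, -3.5, -0.4]
opening: 0.257
```

```bash
python3 - <<'E'
from h import *
sw2()
a=snap("top","28");print(tab("top28"))
E
```

```text
t 29.5 pos [0.4276 0.1303 0.089 ] yaw 100.25 z [ 0.  0. -1.] F [-1.34 -3.54 -0.4 ] T [-0.816  0.301  0.021] op 0.257
   rel axis: R 0.1309 ang 191.32 j [ 0.32  0.45 -0.89  2.12  0.5   0.79  0.87]
   pull 3.21  T-based moment 0.741 (~N 3.25) radial 2.01 | yaw+90 = 190.25
(np.float64(210.28), np.float64(168.48), 124, array([0.5822, 0.1891]), np.float64(51.62), np.float64(0.0422))
```

Emit:
{"op": "servo_tool", "data": {"increments": [{"jaw": 190, "dx": -0.0003, "dy": 0.0, "dz": 0.0, "ax": 0.0, "ay": 0.0, "az": 0.0}, {"jaw": 190, "dx": -0.0003, "dy": 0.0, "dz": 0.0, "ax": 0.0, "ay": 0.0, "az": 0.0}, {"jaw": 190, "dx": -0.0003, "dy": 0.0, "dz": 0.0, "ax": 0.0, "ay": 0.0, "az": 0.0}, {"jaw": 190, "dx": -0.0003, "dy": 0.0, "dz": 0.0, "ax": 0.0, "ay": 0.0, "az": 0.0}, {"jaw": 190, "dx": -0.0003, "dy": 0.0, "dz": 0.0, "ax": 0.0, "ay": 0.0, "az": 0.0}]}}

```text
t: 30.05
position: [0.4281, 0.129, 0.0891]
eef_rot: [2.014, 2.411, 0.001]
contact_force: [-0.2, -1.6, -0.5]
opening: 0.255
```

```bash
python3 - <<'E'
from h import *
sw2()
a=snap("top","29");print(tab("top29"))
E
```

```text
t 30.05 pos [0.4281 0.129  0.0891] yaw 100.25 z [ 0.  0. -1.] F [-0.21 -1.61 -0.54] T [-0.442  0.164  0.054] op 0.255
   rel axis: R 0.1307 ang 191.93 j [ 0.33  0.45 -0.89  2.12  0.5   0.79  0.88]
   pull 1.53  T-based moment 0.398 (~N 1.75) radial 0.54 | yaw+90 = 190.25
(np.float64(210.35), np.float64(168.46), 137, array([0.5823, 0.1889]), np.float64(51.4), np.float64(0.0421))
```

Emit:
{"op": "servo_tool", "data": {"increments": [{"jaw": 190, "dx": -0.0003, "dy": 0.0, "dz": 0.0, "ax": 0.0, "ay": 0.0, "az": 0.0}, {"jaw": 190, "dx": -0.0003, "dy": 0.0, "dz": 0.0, "ax": 0.0, "ay": 0.0, "az": 0.0}, {"jaw": 190, "dx": -0.0003, "dy": 0.0, "dz": 0.0, "ax": 0.0, "ay": 0.0, "az": 0.0}, {"jaw": 190, "dx": -0.0003, "dy": 0.0, "dz": 0.0, "ax": 0.0, "ay": 0.0, "az": 0.0}, {"jaw": 190, "dx": -0.0003, "dy": 0.0, "dz": 0.0, "ax": 0.0, "ay": 0.0, "az": 0.0}]}}

```text
t: 30.6
position: [0.4283, 0.1274, 0.0891]
eef_rot: [2.014, 2.411, 0.001]
contact_force: [0.0, -1.3, -0.2]
opening: 0.257
```

```bash
python3 - <<'E'
from h import *
sw2()
a=snap("top","30");print(tab("top30"))
E
```

```text
t 30.6 pos [0.4283 0.1274 0.0891] yaw 100.24 z [ 0.  0. -1.] F [ 0.01 -1.31 -0.25] T [-0.153 -0.    -0.009] op 0.257
   rel axis: R 0.1309 ang 192.61 j [ 0.33  0.45 -0.89  2.12  0.5   0.79  0.88]
   pull 1.28  T-based moment 0.149 (~N 0.65) radial 0.28 | yaw+90 = 190.24
(np.float64(210.31), np.float64(168.44), 133, array([0.5823, 0.189 ]), np.float64(51.41), np.float64(0.0422))
```

Emit:
{"op": "servo_tool", "data": {"increments": [{"jaw": 190, "dx": -0.0003, "dy": 0.0, "dz": 0.0, "ax": 0.0, "ay": 0.0, "az": 0.0}, {"jaw": 190, "dx": -0.0003, "dy": 0.0, "dz": 0.0, "ax": 0.0, "ay": 0.0, "az": 0.0}, {"jaw": 190, "dx": -0.0003, "dy": 0.0, "dz": 0.0, "ax": 0.0, "ay": 0.0, "az": 0.0}, {"jaw": 190, "dx": -0.0003, "dy": 0.0, "dz": 0.0, "ax": 0.0, "ay": 0.0, "az": 0.0}]}}

```text
t: 31.05
position: [0.4284, 0.1262, 0.089]
eef_rot: [-2.014, -2.411, -0.0]
contact_force: [-1.2, -0.9, 0.1]
opening: 0.256
```

```bash
python3 - <<'E'
from h import *
sw2()
a=snap("top","31");print(tab("top31"))
E
```

```text
t 31.05 pos [0.4284 0.1262 0.089 ] yaw 100.24 z [ 0.  0. -1.] F [-1.18 -0.95  0.1 ] T [-0.077 -0.034  0.   ] op 0.256
   rel axis: R 0.1310 ang 193.17 j [ 0.33  0.45 -0.89  2.12  0.5   0.79  0.88]
   pull 0.65  T-based moment 0.082 (~N 0.36) radial 1.37 | yaw+90 = 190.24
(np.float64(210.32), np.float64(168.6), 141, array([0.5818, 0.189 ]), np.float64(51.93), np.float64(0.0419))
```

Emit:
{"op": "servo_tool", "data": {"increments": [{"jaw": 190, "dx": -0.0004, "dy": 0.0, "dz": 0.0, "ax": 0.0, "ay": 0.0, "az": 0.0}, {"jaw": 190, "dx": -0.0004, "dy": 0.0, "dz": 0.0, "ax": 0.0, "ay": 0.0, "az": 0.0}, {"jaw": 190, "dx": -0.0004, "dy": 0.0, "dz": 0.0, "ax": 0.0, "ay": 0.0, "az": 0.0}, {"jaw": 190, "dx": 0.0, "dy": 0.0, "dz": 0.0, "ax": 0.0, "ay": 0.0, "az": 0.0}]}}

```text
t: 31.5
position: [0.4287, 0.1248, 0.089]
eef_rot: [2.014, 2.411, 0.0]
contact_force: [0.5, -0.9, 0.0]
opening: 0.256
```

```bash
python3 - <<'E'
from h import *
sw2()
a=snap("top","32");print(tab("top32"));sw2()
ims=[]
for n in ["top27","top30","top32"]:
    crop(load(n),203,160,16,20,16,"pics/x.png"); ims.append(cv2.imread("pics/x.png"))
cv2.imwrite("pics/cmp32.png",np.hstack(ims))
crop(a,190,145,60,65,9,"pics/t32.png")
E
```

```text
t 31.5 pos [0.4287 0.1248 0.089 ] yaw 100.23 z [ 0. -0. -1.] F [ 0.51 -0.94  0.02] T [-0.055 -0.025 -0.012] op 0.256
   rel axis: R 0.1311 ang 193.76 j [ 0.34  0.45 -0.89  2.12  0.5   0.79  0.88]
   pull 1.04  T-based moment 0.059 (~N 0.26) radial -0.27 | yaw+90 = 190.23
(np.float64(210.33), np.float64(168.66), 127, array([0.5816, 0.1889]), np.float64(52.13), np.float64(0.0417))
t 31.55 pos [0.4287 0.1249 0.089 ] yaw 100.24 z [ 0.  0. -1.] F [ 0.28 -0.41  0.  ] T [ 0.016 -0.03   0.012] op 0.254
   rel axis: R 0.1311 ang 193.74 j [ 0.34  0.45 -0.89  2.12  0.5   0.79  0.88]
   pull 0.47  T-based moment -0.008 (~N -0.04) radial -0.17 | yaw+90 = 190.24
```

View pics/cmp32.png

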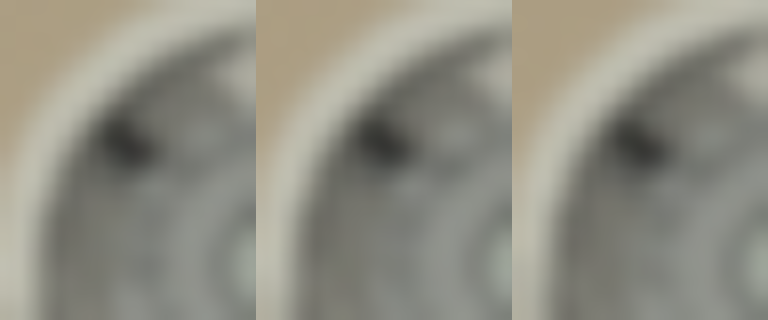

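View pics/t32.png

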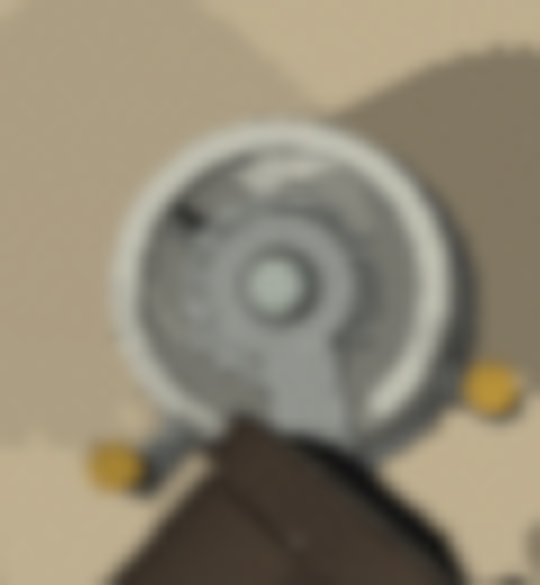

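Fully unloaded, still seated: the tab holds at about 52.1°, i.e. 2.95 mm, within the snug range. I'll align to the handle, raise to gripping height and grip.

Emit:
{"op": "servo_tool", "data": {"increments": [{"jaw": 190, "dx": 0.0003, "dy": 0.0, "dz": -0.003, "ax": 0.0, "ay": 0.0, "az": -1.2}, {"jaw": 190, "dx": 0.0003, "dy": 0.0, "dz": -0.0022, "ax": 0.0, "ay": 0.0, "az": -1.0}, {"jaw": 205, "dx": 0.0, "dy": 0.0, "dz": 0.0, "ax": 0.0, "ay": 0.0, "az": 0.0}, {"jaw": 225, "dx": 0.0, "dy": 0.0, "dz": 0.0, "ax": 0.0, "ay": 0.0, "az": 0.0}, {"jaw": 255, "dx": 0.0, "dy": 0.0, "dz": 0.0, "ax": 0.0, "ay": 0.0, "az": 0.0}], "grip_force": 90}}

```text
t: 32.05
position: [0.4286, 0.1253, 0.0944]
eef_rot: [1.968, 2.448, -0.0]
contact_force: [-0.7, -2.6, 5.2]
opening: 0.181
```

```bash
python3 - <<'E'
from h import *
sw2()
a=snap("top","33");print(tab("top33"));sw2();
E
```

```text
t 32.05 pos [0.4286 0.1253 0.0944] yaw 102.42 z [ 0. -0. -1.] F [-0.72 -2.6   5.2 ] T [-0.458 -0.036 -0.084] op 0.181
   rel axis: R 0.1310 ang 193.57 j [ 0.35  0.45 -0.91  2.11  0.49  0.81  0.92]
   pull 2.36  T-based moment 0.454 (~N 1.99) radial 1.31 | yaw+90 = 192.42
(np.float64(210.31), np.float64(168.64), 124, array([0.5817, 0.189 ]), np.float64(52.09), np.float64(0.0418))
t 32.1 pos [0.4286 0.1253 0.0943] yaw 102.42 z [ 0. -0. -1.] F [-1.03 -3.21  4.4 ] T [-0.482 -0.075 -0.086] op 0.18
   rel axis: R 0.1310 ang 193.57 j [ 0.35  0.45 -0.91  2.11  0.49  0.81  0.92]
   pull 2.88  T-based moment 0.486 (~N 2.13) radial 1.75 | yaw+90 = 192.42
```

Emit:
{"op": "servo_tool", "data": {"increments": [{"jaw": 255, "dx": -0.0004, "dy": 0.0, "dz": 0.0, "ax": 0.0, "ay": 0.0, "az": -0.2}, {"jaw": 255, "dx": -0.0004, "dy": 0.0, "dz": 0.0, "ax": 0.0, "ay": 0.0, "az": -0.2}, {"jaw": 255, "dx": -0.0004, "dy": 0.0, "dz": 0.0, "ax": 0.0, "ay": 0.0, "az": -0.2}, {"jaw": 255, "dx": -0.0004, "dy": 0.0, "dz": 0.0, "ax": 0.0, "ay": 0.0, "az": -0.2}]}}

```text
t: 32.5
position: [0.429, 0.124, 0.0942]
eef_rot: [1.95, 2.463, 0.0]
contact_force: [-0.9, -2.4, 4.3]
opening: 0.185
```

```bash
python3 - <<'E'
from h import *
sw2()
a=snap("top","34");print(tab("top34"));sw2();
E
```

```text
t 32.5 pos [0.429  0.124  0.0942] yaw 103.25 z [ 0.  0. -1.] F [-0.86 -2.35  4.3 ] T [-0.322 -0.182 -0.204] op 0.185
   rel axis: R 0.1310 ang 194.16 j [ 0.36  0.45 -0.91  2.11  0.5   0.81  0.94]
   pull 2.07  T-based moment 0.357 (~N 1.56) radial 1.41 | yaw+90 = 193.25
(np.float64(210.33), np.float64(168.67), 126, array([0.5816, 0.1889]), np.float64(52.13), np.float64(0.0417))
t 32.55 pos [0.429  0.1239 0.0942] yaw 103.26 z [ 0.  0. -1.] F [-0.16 -2.05  4.69] T [-0.313 -0.259 -0.147] op 0.186
   rel axis: R 0.1310 ang 194.18 j [ 0.36  0.45 -0.91  2.11  0.5   0.81  0.94]
   pull 1.95  T-based moment 0.367 (~N 1.61) radial 0.65 | yaw+90 = 193.26
```

Emit:
{"op": "servo_tool", "data": {"increments": [{"jaw": 255, "dx": -0.0005, "dy": 0.0, "dz": 0.0, "ax": 0.0, "ay": 0.0, "az": 0.3}, {"jaw": 255, "dx": -0.0005, "dy": 0.0, "dz": 0.0, "ax": 0.0, "ay": 0.0, "az": 0.3}, {"jaw": 255, "dx": -0.0005, "dy": 0.0, "dz": 0.0, "ax": 0.0, "ay": 0.0, "az": 0.0}]}}

```text
t: 32.85
position: [0.4291, 0.1235, 0.0943]
eef_rot: [-1.961, -2.453, -0.002]
contact_force: [-1.6, 3.1, 3.2]
opening: 0.182
```

```bash
python3 - <<'E'
from h import *
sw2()
a=snap("top","35");print(tab("top35"));sw2();
E
```

```text
t 32.85 pos [0.4291 0.1235 0.0943] yaw 102.72 z [ 0.     0.001 -1.   ] F [-1.58  3.13  3.15] T [0.837 0.034 0.423] op 0.182
   rel axis: R 0.1310 ang 194.37 j [ 0.36  0.45 -0.91  2.11  0.49  0.8   0.94]
   pull -3.43  T-based moment -0.819 (~N -3.59) radial 0.75 | yaw+90 = 192.72
(np.float64(210.25), np.float64(168.68), 130, array([0.5816, 0.1892]), np.float64(52.4), np.float64(0.0419))
t 32.9 pos [0.4292 0.1234 0.0943] yaw 102.72 z [ 0.     0.001 -1.   ] F [-0.68  3.06  3.85] T [0.812 0.04  0.414] op 0.18
   rel axis: R 0.1310 ang 194.42 j [ 0.36  0.45 -0.91  2.11  0.49  0.8   0.94]
   pull -3.13  T-based moment -0.796 (~N -3.49) radial -0.11 | yaw+90 = 192.72
```

Emit:
{"op": "servo_tool", "data": {"increments": [{"jaw": 255, "dx": 0.0005, "dy": 0.0, "dz": 0.0, "ax": 0.0, "ay": 0.0, "az": 0.0}, {"jaw": 255, "dx": 0.0003, "dy": 0.0, "dz": -0.001, "ax": 0.0, "ay": 0.0, "az": -0.1}]}}

```text
t: 33.1
position: [0.4289, 0.1235, 0.0951]
eef_rot: [-1.96, -2.455, -0.0]
contact_force: [0.7, 2.1, -0.5]
opening: 0.181
```

```bash
python3 - <<'E'
from h import *
sw2()
a=snap("top","36");print(tab("top36"));sw2();
E
```

```text
t 33.1 pos [0.4289 0.1235 0.0951] yaw 102.77 z [-0.  0. -1.] F [ 0.72  2.14 -0.55] T [ 0.592 -0.161  0.289] op 0.181
   rel axis: R 0.1312 ang 194.36 j [ 0.36  0.45 -0.91  2.11  0.49  0.81  0.94]
   pull -1.90  T-based moment -0.534 (~N -2.34) radial -1.22 | yaw+90 = 192.77
(np.float64(210.24), np.float64(168.65), 125, array([0.5817, 0.1892]), np.float64(52.32), np.float64(0.042))
t 33.15 pos [0.4289 0.1234 0.0952] yaw 102.78 z [-0.  0. -1.] F [ 0.24  3.29 -0.45] T [0.69  0.021 0.422] op 0.186
   rel axis: R 0.1312 ang 194.39 j [ 0.36  0.45 -0.91  2.11  0.49  0.81  0.94]
   pull -3.13  T-based moment -0.674 (~N -2.96) radial -1.05 | yaw+90 = 192.78
```

Emit:
{"op": "servo_tool", "data": {"increments": [{"jaw": 255, "dx": 0.0006, "dy": 0.0, "dz": -0.002, "ax": 0.0, "ay": 0.0, "az": 0.0}, {"jaw": 255, "dx": 0.0, "dy": 0.0, "dz": -0.003, "ax": 0.0, "ay": 0.0, "az": 0.0}, {"jaw": 255, "dx": 0.0, "dy": 0.0, "dz": -0.004, "ax": 0.0, "ay": 0.0, "az": 0.0}]}}

```text
t: 33.45
position: [0.4288, 0.1237, 0.1043]
eef_rot: [-1.961, -2.454, 0.0]
contact_force: [1.7, 2.6, -1.7]
opening: 0.18
```

```bash
python3 - <<'E'
from h import *
sw2()
a=snap("top","37");print(tab("top37"));sw2();
E
```

```text
t 33.45 pos [0.4288 0.1237 0.1043] yaw 102.73 z [-0.  0. -1.] F [ 1.73  2.63 -1.72] T [ 0.544 -0.183  0.356] op 0.18
   rel axis: R 0.1312 ang 194.25 j [ 0.37  0.43 -0.92  2.1   0.47  0.82  0.95]
   pull -2.12  T-based moment -0.482 (~N -2.12) radial -2.32 | yaw+90 = 192.73
(np.float64(210.22), np.float64(168.62), 131, array([0.5817, 0.1893]), np.float64(52.28), np.float64(0.0421))
t 33.5 pos [0.4289 0.1238 0.1048] yaw 102.73 z [-0. -0. -1.] F [-0.1   2.47 -1.7 ] T [0.414 0.152 0.324] op 0.183
   rel axis: R 0.1311 ang 194.23 j [ 0.37  0.43 -0.92  2.1   0.47  0.83  0.95]
   pull -2.42  T-based moment -0.439 (~N -1.93) radial -0.51 | yaw+90 = 192.73
```

With the spanner lifted 10 mm and the pawl clear of the teeth, the tab holds at 52.28°, about 2.85 mm. I'll continue up.

Emit:
{"op": "servo_tool", "data": {"increments": [{"jaw": 255, "dx": 0.0005, "dy": 0.0, "dz": -0.006, "ax": 0.0, "ay": 0.0, "az": 0.0}, {"jaw": 255, "dx": 0.0, "dy": 0.0, "dz": -0.01, "ax": 0.0, "ay": 0.0, "az": 0.0}, {"jaw": 255, "dx": 0.0, "dy": 0.0, "dz": -0.012, "ax": 0.0, "ay": 0.0, "az": 0.0}, {"jaw": 255, "dx": 0.0, "dy": 0.0, "dz": -0.02, "ax": 0.0, "ay": 0.0, "az": 0.0}, {"jaw": 255, "dx": 0.0, "dy": 0.0, "dz": -0.026, "ax": 0.0, "ay": 0.0, "az": 0.0}]}}

```text
t: 34.0
position: [0.4276, 0.1234, 0.1789]
eef_rot: [-1.961, -2.452, 0.004]
contact_force: [0.6, -0.7, -0.9]
opening: 0.185
```

```bash
python3 - <<'E'
from h import *
s=st();P=s["position"];y0=yaw(s["eef_rot"]);n=12;T=(.5175,-.1992,.175,83.0)
r0,a0=np.hypot(P[0],P[1]),np.arctan2(P[1],P[0]); r1,a1=np.hypot(*T[:2]),np.arctan2(T[1],T[0])
rows(P,y0,[((r0+(r1-r0)*f)*np.cos(a0+(a1-a0)*f),(r0+(r1-r0)*f)*np.sin(a0+(a1-a0)*f),P[2],y0+(T[3]-y0)*f) for f in np.arange(1,n+1)/n])
E
```

```text
t 34.0 pos [0.4276 0.1234 0.1789] yaw 102.7 z [-0.003 -0.001 -1.   ] F [ 0.56 -0.75 -0.86] T [-0.038  0.041 -0.012] op 0.185
   rel axis: R 0.1325 ang 194.23 j [ 0.48  0.32 -1.02  2.03  0.33  0.97  1.08]
dx -0.0240 dy 0.0099 dz 0.0000 az 1.64 |0.026
dx -0.0247 dy 0.0093 dz 0.0000 az 1.64 |0.026
dx -0.0254 dy 0.0086 dz 0.0000 az 1.64 |0.027
dx -0.0261 dy 0.0080 dz 0.0000 az 1.64 |0.027
dx -0.0268 dy 0.0073 dz 0.0000 az 1.64 |0.028
dx -0.0275 dy 0.0065 dz 0.0000 az 1.64 |0.028
dx -0.0281 dy 0.0058 dz 0.0000 az 1.64 |0.029
dx -0.0288 dy 0.0050 dz 0.0000 az 1.64 |0.029
dx -0.0294 dy 0.0042 dz 0.0000 az 1.64 |0.030
dx -0.0300 dy 0.0033 dz 0.0000 az 1.64 |0.030
dx -0.0305 dy 0.0025 dz 0.0000 az 1.64 |0.031
dx -0.0310 dy 0.0016 dz 0.0000 az 1.64 |0.031
```

Emit:
{"op": "servo_tool", "data": {"increments": [{"jaw": 255, "dx": -0.012, "dy": 0.005, "dz": 0.0, "ax": 0.0, "ay": 0.0, "az": 0.8}, {"jaw": 255, "dx": -0.02, "dy": 0.008, "dz": 0.0, "ax": 0.0, "ay": 0.0, "az": 1.4}, {"jaw": 255, "dx": -0.025, "dy": 0.009, "dz": 0.0, "ax": 0.0, "ay": 0.0, "az": 1.6}, {"jaw": 255, "dx": -0.026, "dy": 0.0085, "dz": 0.0, "ax": 0.0, "ay": 0.0, "az": 1.6}, {"jaw": 255, "dx": -0.026, "dy": 0.008, "dz": 0.0, "ax": 0.0, "ay": 0.0, "az": 1.6}]}}

```text
t: 34.5
position: [0.4855, 0.0204, 0.177]
eef_rot: [-2.111, -2.325, 0.003]
contact_force: [0.4, 0.3, -1.7]
opening: 0.187
```

Emit:
{"op": "servo_tool", "data": {"increments": [{"jaw": 255, "dx": -0.027, "dy": 0.0073, "dz": 0.0, "ax": 0.0, "ay": 0.0, "az": 1.6}, {"jaw": 255, "dx": -0.0275, "dy": 0.0065, "dz": 0.0, "ax": 0.0, "ay": 0.0, "az": 1.6}, {"jaw": 255, "dx": -0.028, "dy": 0.006, "dz": 0.0, "ax": 0.0, "ay": 0.0, "az": 1.6}, {"jaw": 255, "dx": -0.029, "dy": 0.005, "dz": 0.0, "ax": 0.0, "ay": 0.0, "az": 1.6}, {"jaw": 255, "dx": -0.029, "dy": 0.004, "dz": 0.0, "ax": 0.0, "ay": 0.0, "az": 1.6}]}}

```text
t: 35.0
position: [0.5194, -0.1186, 0.1767]
eef_rot: [-2.268, -2.171, 0.004]
contact_force: [0.6, 0.0, -1.7]
opening: 0.183
```

```bash
python3 - <<'E'
from h import *
s=st()
a=snap("top","38"); print(tab("top38"))
s=st()
rows(s["position"],yaw(s["eef_rot"]),[(.5175,-.1992,.175,83.0)])
E
```

```text
t 35.0 pos [ 0.5194 -0.1186  0.1767] yaw 87.5 z [-0.003 -0.    -1.   ] F [ 0.57  0.05 -1.65] T [-0.004  0.156 -0.026] op 0.183
   rel axis: R 0.2770 ang 262.40 j [ 0.78  0.44 -0.84  1.84  0.38  1.03  1.32]
(np.float64(210.17), np.float64(168.76), 132, array([0.5813, 0.1895]), np.float64(52.88), np.float64(0.042))
t 35.05 pos [ 0.5195 -0.1248  0.1762] yaw 87.07 z [-0.003 -0.003 -1.   ] F [ 1.15 -5.75 -1.47] T [-0.421  0.051 -0.009] op 0.184
   rel axis: R 0.2831 ang 262.59 j [ 0.78  0.44 -0.83  1.84  0.38  1.03  1.32]
dx -0.0744 dy 0.0018 dz 0.0012 az 4.07 |0.074
```

```bash
cat >> h.py <<'E'
def tabs(n,th=45):
    a=load(n); g=a["color"].astype(float).sum(2)/3; u0,v0=288,152
    R=g[v0:v0+25,u0:u0+22]; w=np.clip(th-R,0,None); ys,xs=np.mgrid[0:25,0:22]
    return round((w*xs).sum()/w.sum()+u0,2),round((w*ys).sum()/w.sum()+v0,2),round(w.sum())
def tab3(n):
    out=[]
    for th in (75,85,92):
        a=load(n); g=a["color"].astype(float).sum(2)/3; u0,v0=206,164
        R=g[v0:v0+9,u0:u0+9]; w=np.clip(th-R,0,None); ys,xs=np.mgrid[0:9,0:9]
        u=(w*xs).sum()/w.sum()+u0; v=(w*ys).sum()/w.sum()+v0; d=onz(a,(u,v),.093)[:2]-C
        out.append(round(float(np.degrees(np.arctan2(d[1],d[0]))),2))
    return out
E
python3 - <<'E'
from h import *
st()
snap("top","39");snap("scene","39")
for n in ["top0","top1","top5","top6","top7","top11","top12","top15","top16","top20","top22","top23","top32","top34","top36","top37","top38","top39"]: print(n,tab3(n))
for n in ["scene0","scene1","scene13","scene14","scene16","scene18","scene19","scene21","scene22","scene23","scene39"]: print(n,tabs(n),tabs(n,60))
ims=[]
for n in ["scene1","scene16","scene39"]:
    crop(load(n),285,145,22,35,11,"pics/x.png"); ims.append(cv2.imread("pics/x.png"))
cv2.imwrite("pics/cmp39.png",np.hstack(ims))
E
```

```text
t 35.05 pos [ 0.5195 -0.1248  0.1762] yaw 87.07 z [-0.003 -0.003 -1.   ] F [ 1.15 -5.75 -1.47] T [-0.421  0.051 -0.009] op 0.184
   rel axis: R 0.2831 ang 262.59 j [ 0.78  0.44 -0.83  1.84  0.38  1.03  1.32]
top0 [56.12, 56.05, 55.98]
top1 [56.14, 56.06, 55.98]
top5 [56.05, 56.04, 55.98]
top6 [56.05, 56.13, 56.08]
top7 [56.14, 56.25, 56.25]
top11 [51.32, 51.25, 51.45]
top12 [51.29, 51.24, 51.45]
top15 [52.7, 53.29, 53.12]
top16 [52.72, 53.32, 53.1]
top20 [52.8, 53.24, 53.04]
top22 [52.83, 53.26, 53.15]
top23 [52.68, 53.32, 53.07]
top32 [51.91, 52.13, 52.2]
top34 [51.91, 52.13, 52.2]
top36 [52.22, 52.32, 52.46]
top37 [52.24, 52.28, 52.45]
top38 [52.42, 52.88, 52.83]
top39 [52.36, 52.87, 52.81]
scene0 (np.float64(297.91), np.float64(165.21), 300) (np.float64(297.78), np.float64(165.26), 568)
scene1 (np.float64(297.92), np.float64(165.12), 292) (np.float64(297.87), np.float64(165.16), 533)
scene13 (np.float64(298.38), np.float64(165.81), 383) (np.float64(297.91), np.float64(165.91), 716)
scene14 (np.float64(298.41), np.float64(165.86), 353) (np.float64(298.16), np.float64(165.99), 627)
scene16 (np.float64(298.45), np.float64(165.91), 322) (np.float64(298.21), np.float64(166.01), 576)
scene18 (np.float64(298.39), np.float64(165.74), 332) (np.float64(298.05), np.float64(165.85), 620)
scene19 (np.float64(298.39), np.float64(165.75), 353) (np.float64(298.06), np.float64(165.85), 651)
scene21 (np.float64(298.39), np.float64(165.74), 342) (np.float64(298.01), np.float64(165.9), 639)
scene22 (np.float64(298.39), np.float64(165.84), 349) (np.float64(297.92), np.float64(165.96), 664)
scene23 (np.float64(298.38), np.float64(165.94), 313) (np.float64(298.07), np.float64(166.08), 598)
scene39 (np.float64(298.38), np.float64(166.1), 349) (np.float64(298.2), np.float64(166.14), 614)
```

View pics/cmp39.png

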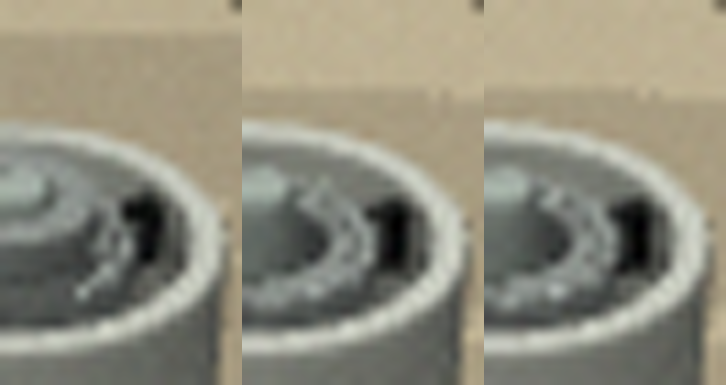

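```bash
python3 - <<'E'
from h import *
b=load("scene39")
def P(deg,z=.090): 
    a=np.radians(deg);return proj(b,(C[0]+.0425*np.cos(a),C[1]+.0425*np.sin(a),z))
p0=P(56.1)
for mm in (1,2,2.5,3,3.6): print(mm,np.round(P(56.1-np.degrees(mm/42.5))-p0,2))
# template phase shift of tab patch in both views
def ps(n0,n1,box):
    u,v,w,h=box
    f=lambda n: cv2.GaussianBlur(np.clip(110-load(n)["color"].astype(np.float32).mean(2),0,None),(0,0),0.7)[v:v+h,u:u+w]
    return f(n0),f(n1)
# dark-edge: leading (clockwise) edge of the tab in polar resample from the top view
for n in ["top0","top1","top6","top7","top11","top12","top16","top32","top37","top38","top39"]:
    a=load(n); g=a["color"].astype(np.float32).mean(2); degs=np.arange(35,75,.25)
    prof=[]
    for rr in (.0405,.0425,.0445):
        uv=np.array([proj(a,(C[0]+rr*np.cos(np.radians(t)),C[1]+rr*np.sin(np.radians(t)),.093)) for t in degs],np.float32)
        prof.append(cv2.remap(g,uv[None,:,0],uv[None,:,1],cv2.INTER_CUBIC)[0])
    p=np.mean(prof,0); i=p.argmin(); mn=p[i]
    def cross(level,step):
        j=i
        while 0<j<len(p)-1 and p[j]<level: j+=step
        k=j-step; return degs[k]+(level-p[k])/(p[j]-p[k])*(degs[j]-degs[k])
    print(n,"min %.1f at %.2f"%(mn,degs[i]),"lead",[round(float(cross(l,-1)),2) for l in (70,80)],"trail",[round(float(cross(l,1)),2) for l in (70,80)])
E
```

```text
1 [0.16 0.15]
2 [0.32 0.31]
2.5 [0.39 0.39]
3 [0.46 0.47]
3.6 [0.55 0.56]
top0 min 51.5 at 56.25 lead [51.65, 50.03] trail [60.5, 62.13]
top1 min 56.7 at 56.25 lead [52.7, 51.31] trail [59.51, 60.94]
top6 min 57.7 at 56.00 lead [52.87, 51.54] trail [59.33, 60.79]
top7 min 55.4 at 56.25 lead [52.63, 51.31] trail [59.64, 61.02]
top11 min 54.7 at 51.25 lead [47.52, 46.15] trail [55.28, 57.11]
top12 min 54.9 at 51.25 lead [47.46, 46.1] trail [55.25, 57.05]
top16 min 55.3 at 53.00 lead [49.39, 47.96] trail [56.83, 58.48]
top32 min 56.2 at 51.75 lead [48.43, 47.03] trail [55.74, 57.55]
top37 min 54.4 at 52.25 lead [48.51, 47.05] trail [56.36, 58.2]
top38 min 55.1 at 52.75 lead [48.76, 47.23] trail [56.62, 58.44]
top39 min 55.4 at 52.25 lead [48.72, 47.19] trail [56.59, 58.41]
```

By the leading edge of the tab (clear of the lug's shadow) it has moved about 4°, 3.0 mm; the blob centroid gives 2.4–2.75 mm. That is where thread friction balances the spring (0.28/4 rad, about 3 mm), so retightening further would not hold any more. Now I'll place it on the mat.

Emit:
{"op": "servo_tool", "data": {"increments": [{"jaw": 255, "dx": -0.0225, "dy": 0.001, "dz": 0.0, "ax": 0.0, "ay": 0.0, "az": 1.0}, {"jaw": 255, "dx": -0.02, "dy": 0.0004, "dz": 0.01, "ax": 0.0, "ay": 0.0, "az": 1.0}, {"jaw": 255, "dx": -0.018, "dy": 0.0004, "dz": 0.02, "ax": 0.0, "ay": 0.0, "az": 1.0}, {"jaw": 255, "dx": -0.0139, "dy": 0.0, "dz": 0.02, "ax": 0.0, "ay": 0.0, "az": 1.0}, {"jaw": 255, "dx": 0.0, "dy": 0.0, "dz": 0.025, "ax": 0.0, "ay": 0.0, "az": 0.0}]}}

```text
t: 35.65
position: [0.5163, -0.1934, 0.1015]
eef_rot: [2.345, 2.09, -0.003]
contact_force: [0.7, 0.2, -0.9]
opening: 0.179
```

Emit:
{"op": "servo_tool", "data": {"increments": [{"jaw": 255, "dx": 0.0, "dy": 0.0, "dz": 0.025, "ax": 0.0, "ay": 0.0, "az": 0.0}, {"jaw": 255, "dx": 0.0, "dy": 0.0, "dz": 0.02, "ax": 0.0, "ay": 0.0, "az": 0.0}, {"jaw": 255, "dx": 0.0, "dy": 0.0, "dz": 0.012, "ax": 0.0, "ay": 0.0, "az": 0.0}, {"jaw": 255, "dx": 0.0, "dy": 0.0, "dz": 0.0, "ax": 0.0, "ay": 0.0, "az": 0.0}, {"jaw": 255, "dx": 0.0, "dy": 0.0, "dz": 0.0, "ax": 0.0, "ay": 0.0, "az": 0.0}]}}

```text
t: 36.15
position: [0.5174, -0.1895, 0.0463]
eef_rot: [-2.339, -2.097, 0.0]
contact_force: [0.6, 0.6, -1.7]
opening: 0.18
```

```bash
python3 - <<'E'
from h import *
s=st()
rows(s["position"],yaw(s["eef_rot"]),[(.5175,-.1992,.022,83.0)])
a=snap("top","40");b=snap("scene","40")
crop(a,290,120,85,110,5,"pics/x.png");crop(b,150,190,170,130,4,"pics/y.png")
i=cv2.imread("pics/x.png");j=cv2.imread("pics/y.png");k=np.zeros((550,425+680,3),np.uint8);k[:,:425]=i;k[:520,425:]=j
cv2.imwrite("pics/c40.png",cv2.resize(k,(800,398)))
E
```

```text
t 36.15 pos [ 0.5174 -0.1895  0.0463] yaw 83.73 z [-0.  0. -1.] F [ 0.63  0.64 -1.67] T [ 0.005  0.128 -0.028] op 0.18
   rel axis: R 0.3477 ang 263.63 j [ 0.78  0.62 -0.69  1.91  0.54  0.81  1.25]
dx -0.0096 dy 0.0011 dz 0.0243 az 0.73 |0.026
```

View pics/c40.png

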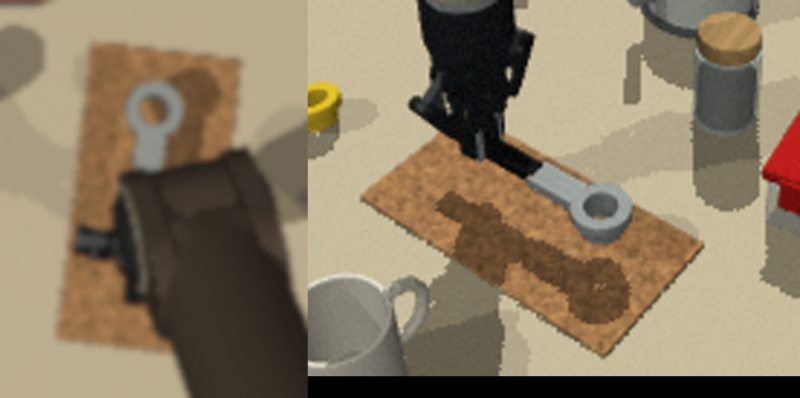

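The spanner is right way up over the mat, aligned with its length. I'll centre and lower slowly.

Emit:
{"op": "servo_tool", "data": {"increments": [{"jaw": 255, "dx": -0.0096, "dy": 0.001, "dz": 0.008, "ax": 0.0, "ay": 0.0, "az": 0.7}, {"jaw": 255, "dx": 0.0, "dy": 0.0, "dz": 0.008, "ax": 0.0, "ay": 0.0, "az": 0.0}, {"jaw": 255, "dx": 0.0, "dy": 0.0, "dz": 0.005, "ax": 0.0, "ay": 0.0, "az": 0.0}, {"jaw": 255, "dx": 0.0, "dy": 0.0, "dz": 0.002, "ax": 0.0, "ay": 0.0, "az": 0.0}]}}

```text
t: 36.65
position: [0.5168, -0.1989, 0.0223]
eef_rot: [-2.352, -2.082, 0.001]
contact_force: [-1.1, 0.4, -1.1]
opening: 0.184
```

Emit:
{"op": "servo_tool", "data": {"increments": [{"jaw": 255, "dx": 0.0, "dy": 0.0, "dz": 0.0015, "ax": 0.0, "ay": 0.0, "az": 0.0}]}}

```text
t: 36.75
position: [0.5172, -0.1987, 0.0213]
eef_rot: [-2.351, -2.083, 0.0]
contact_force: [-0.5, 0.3, -2.2]
opening: 0.182
```

Emit:
{"op": "servo_tool", "data": {"increments": [{"jaw": 255, "dx": 0.0, "dy": 0.0, "dz": 0.0015, "ax": 0.0, "ay": 0.0, "az": 0.0}]}}

```text
t: 36.85
position: [0.5174, -0.1988, 0.0201]
eef_rot: [2.352, 2.083, 0.0]
contact_force: [0.5, -0.2, -1.1]
opening: 0.184
```

Emit:
{"op": "servo_tool", "data": {"increments": [{"jaw": 255, "dx": 0.0, "dy": 0.0, "dz": 0.001, "ax": 0.0, "ay": 0.0, "az": 0.0}]}}

```text
t: 36.95
position: [0.5174, -0.1988, 0.0192]
eef_rot: [2.352, 2.083, 0.0]
contact_force: [-0.9, 0.5, -1.1]
opening: 0.185
```

Emit:
{"op": "servo_tool", "data": {"increments": [{"jaw": 255, "dx": 0.0, "dy": 0.0, "dz": 0.001, "ax": 0.0, "ay": 0.0, "az": 0.0}]}}

```text
t: 37.05
position: [0.5176, -0.1989, 0.0184]
eef_rot: [2.352, 2.082, 0.001]
contact_force: [-0.6, 0.7, 0.3]
opening: 0.184
```

Emit:
{"op": "servo_tool", "data": {"increments": [{"jaw": 255, "dx": 0.0, "dy": 0.0, "dz": 0.0008, "ax": 0.0, "ay": 0.0, "az": 0.0}]}}

```text
t: 37.15
position: [0.5177, -0.199, 0.0177]
eef_rot: [2.352, 2.082, 0.001]
contact_force: [-1.1, 0.2, 2.7]
opening: 0.18
```

```bash
python3 - <<'E'
from h import *
s=st()
E
```

```text
t 37.15 pos [ 0.5177 -0.199   0.0177] yaw 83.04 z [ 0.001 -0.    -1.   ] F [-1.08  0.18  2.72] T [ 0.047 -0.029  0.012] op 0.18
   rel axis: R 0.3571 ang 263.84 j [ 0.77  0.67 -0.65  1.91  0.58  0.76  1.23]
```

Contact is at TCP z of about 0.018, as predicted. Next I'll tilt the handle end down about the sleeve edge.

Emit:
{"op": "servo_tool", "data": {"increments": [{"jaw": 255, "dx": 0.0, "dy": -0.0002, "dz": 0.0015, "ax": -1.0, "ay": 0.0, "az": 0.0}, {"jaw": 255, "dx": 0.0, "dy": -0.0002, "dz": 0.0018, "ax": -1.0, "ay": 0.0, "az": 0.0}, {"jaw": 255, "dx": 0.0, "dy": -0.0002, "dz": 0.0019, "ax": -1.0, "ay": 0.0, "az": 0.0}]}}

```text
t: 37.45
position: [0.517, -0.199, 0.0122]
eef_rot: [2.321, 2.055, 0.056]
contact_force: [0.2, 0.1, 2.2]
opening: 0.178
```

```bash
python3 - <<'E'
from h import *
s=st()
E
```

```text
t 37.45 pos [ 0.517  -0.199   0.0122] yaw 83.04 z [ 0.054 -0.007 -0.999] F [0.21 0.12 2.17] T [ 0.003 -0.242 -0.029] op 0.178
   rel axis: R 0.3571 ang 263.73 j [ 0.77  0.65 -0.64  1.96  0.61  0.67  1.2 ]
```

Emit:
{"op": "servo_tool", "data": {"increments": [{"jaw": 255, "dx": 0.0, "dy": -0.0002, "dz": 0.0019, "ax": -1.0, "ay": 0.0, "az": 0.0}, {"jaw": 255, "dx": 0.0, "dy": -0.0002, "dz": 0.0019, "ax": -1.0, "ay": 0.0, "az": 0.0}]}}

```text
t: 37.65
position: [0.5167, -0.199, 0.0084]
eef_rot: [2.301, 2.037, 0.091]
contact_force: [-0.1, 0.1, 3.4]
opening: 0.185
```

```bash
python3 - <<'E'
from h import *
s=st()
b=snap("scene","41");crop(b,180,210,110,90,7,"pics/s41.png")
E
```

```text
t 37.65 pos [ 0.5167 -0.199   0.0084] yaw 83.04 z [ 0.088 -0.011 -0.996] F [-0.06  0.13  3.43] T [-0.017 -0.176  0.012] op 0.185
   rel axis: R 0.3572 ang 263.68 j [ 0.77  0.64 -0.63  1.99  0.64  0.61  1.18]
```

View pics/s41.png

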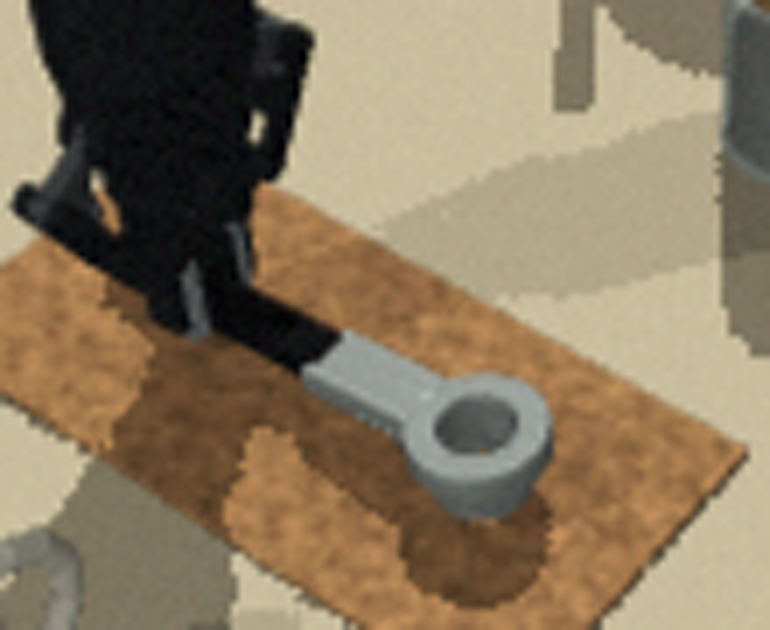

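Emit:
{"op": "servo_tool", "data": {"increments": [{"jaw": 255, "dx": 0.0, "dy": -0.0001, "dz": 0.0013, "ax": -0.7, "ay": 0.0, "az": 0.0}, {"jaw": 255, "dx": 0.0, "dy": 0.0, "dz": 0.0, "ax": 0.0, "ay": 0.0, "az": 0.0}]}}

```text
t: 37.9
position: [0.5165, -0.199, 0.0076]
eef_rot: [2.294, 2.031, 0.101]
contact_force: [-2.2, 1.6, 8.7]
opening: 0.182
```

Emit:
{"op": "servo_tool", "data": {"increments": [{"jaw": 190, "dx": 0.0, "dy": 0.0, "dz": 0.0, "ax": 0.0, "ay": 0.0, "az": 0.0}, {"jaw": 170, "dx": 0.0, "dy": 0.0, "dz": 0.0, "ax": 0.0, "ay": 0.0, "az": 0.0}, {"jaw": 150, "dx": 0.0, "dy": 0.0, "dz": 0.0, "ax": 0.0, "ay": 0.0, "az": 0.0}]}}

```text
t: 38.2
position: [0.5163, -0.1989, 0.0067]
eef_rot: [2.296, 2.032, 0.101]
contact_force: [-0.6, -0.3, 0.2]
opening: 0.41
```

```bash
python3 - <<'E'
from h import *
s=st()
E
```

```text
t 38.2 pos [ 0.5163 -0.1989  0.0067] yaw 83.03 z [ 0.098 -0.012 -0.995] F [-0.63 -0.28  0.22] T [-0.007  0.091 -0.022] op 0.41
   rel axis: R 0.3572 ang 263.62 j [ 0.77  0.64 -0.63  2.    0.65  0.59  1.17]
```

Released, with the full length on the mat before opening. I'll retreat straight back along the tool, then up.

Emit:
{"op": "servo_tool", "data": {"increments": [{"jaw": 150, "dx": 0.0, "dy": 0.0, "dz": -0.01, "ax": 0.0, "ay": 0.0, "az": 0.0}, {"jaw": 150, "dx": 0.0, "dy": 0.0, "dz": -0.02, "ax": 0.0, "ay": 0.0, "az": 0.0}, {"jaw": 150, "dx": 0.0, "dy": 0.0, "dz": -0.03, "ax": 0.0, "ay": 0.0, "az": 0.0}, {"jaw": 150, "dx": 0.0, "dy": 0.0, "dz": -0.04, "ax": 1.0, "ay": 0.0, "az": 0.0}, {"jaw": 150, "dx": 0.0, "dy": 0.0, "dz": -0.04, "ax": 2.0, "ay": 0.0, "az": 0.0}]}}

```text
t: 38.7
position: [0.5022, -0.1969, 0.148]
eef_rot: [2.327, 2.061, 0.047]
contact_force: [1.4, -1.5, -0.6]
opening: 0.412
```

Emit:
{"op": "servo_tool", "data": {"increments": [{"jaw": 150, "dx": 0.0, "dy": -0.03, "dz": -0.03, "ax": 2.0, "ay": 0.0, "az": 0.0}, {"jaw": 150, "dx": 0.0, "dy": -0.03, "dz": -0.02, "ax": 1.0, "ay": 0.0, "az": 0.0}, {"jaw": 150, "dx": -0.02, "dy": -0.03, "dz": 0.0, "ax": 0.0, "ay": 0.0, "az": 0.0}, {"jaw": 150, "dx": -0.02, "dy": -0.02, "dz": 0.0, "ax": 0.0, "ay": 0.0, "az": 0.0}, {"jaw": 150, "dx": 0.0, "dy": 0.0, "dz": 0.0, "ax": 0.0, "ay": 0.0, "az": 0.0}]}}

```text
t: 39.2
position: [0.3846, -0.2258, 0.1952]
eef_rot: [-2.354, -2.075, 0.01]
contact_force: [0.8, -0.6, -0.2]
opening: 0.413
```

```bash
python3 - <<'E'
from h import *
s=st()
a=snap("top","42");b=snap("scene","42")
print(tab("top42"),tab3("top42"),tabs("scene42"))
cv2.imwrite("pics/T42.png",cv2.resize(a["color"][:,:,::-1],(800,600),interpolation=cv2.INTER_CUBIC))
cv2.imwrite("pics/S42.png",cv2.resize(b["color"][:,:,::-1],(800,600),interpolation=cv2.INTER_CUBIC))
E
```

```text
t 39.2 pos [ 0.3846 -0.2258  0.1952] yaw 82.78 z [-0.008 -0.001 -1.   ] F [ 0.83 -0.65 -0.25] T [-0.017 -0.013  0.019] op 0.413
   rel axis: R 0.4185 ang 245.82 j [ 1.19  0.26 -0.88  2.01  0.24  0.99  1.63]
(np.float64(210.12), np.float64(168.68), 162, array([0.5816, 0.1896]), np.float64(52.74), np.float64(0.0422)) [52.57, 52.74, 52.92] (np.float64(298.41), np.float64(165.99), 361)
```

View pics/T42.png

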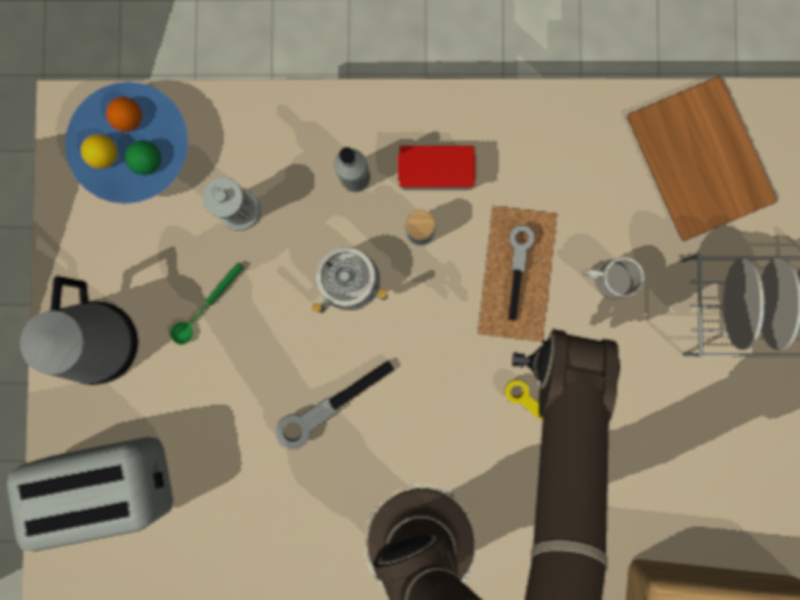

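View pics/S42.png

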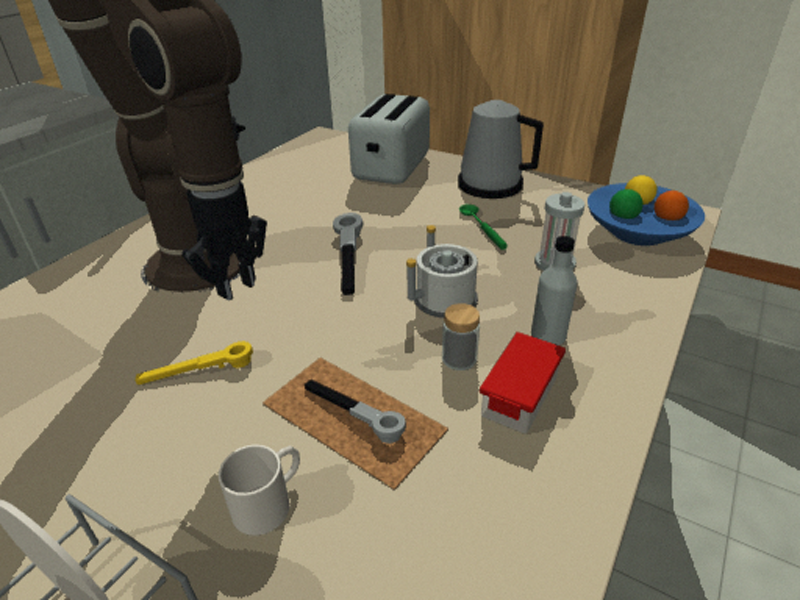

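```bash
python3 - <<'E'
from h import *
for n in ["top0","top42"]:
    a=load(n); g=a["color"].astype(np.float32).mean(2); degs=np.arange(35,75,.25); prof=[]
    for rr in (.0405,.0425,.0445):
        uv=np.array([proj(a,(C[0]+rr*np.cos(np.radians(t)),C[1]+rr*np.sin(np.radians(t)),.093)) for t in degs],np.float32)
        prof.append(cv2.remap(g,uv[None,:,0],uv[None,:,1],cv2.INTER_CUBIC)[0])
    p=np.mean(prof,0);i=p.argmin()
    def cross(level,step):
        j=i
        while 0<j<len(p)-1 and p[j]<level: j+=step
        k=j-step; return degs[k]+(level-p[k])/(p[j]-p[k])*(degs[j]-degs[k])
    print(n,p[i],[round(float(cross(l,-1)),2) for l in (65,70,80)],[round(float(cross(l,1)),2) for l in (65,70,80)])
E
```

```text
top0 51.502254 [52.43, 51.65, 50.03] [59.73, 60.5, 62.13]
top42 52.72055 [49.09, 48.35, 46.85] [56.13, 56.99, 58.9]
```

The last picture shows the spanner right way up, lengthwise on the mat (top view (520,232) to (513,318)). The gripper is clear and the other objects are where they were in the first pictures. In matching light the tab now measures about 2.5 mm from its start. Handing in.

```bash
python3 - <<'E'
from h import *
a=load("top0")["color"].astype(int);b=load("top42")["color"].astype(int)
for nm,(u,v) in dict(straws=(149,130),clip=(280,107),jar=(269,143),bottle=(224,107),spoon=(130,190),mug=(398,177)).items():
    print(nm,"mean diff",round(float(np.abs(a-b)[v-10:v+10,u-12:u+12].mean()),1))
from plant import arm
print(arm.hand_in())
E
```

```text
straws mean diff 7.6
clip mean diff 4.7
jar mean diff 6.8
bottle mean diff 6.1
spoon mean diff 6.3
mug mean diff 8.0
the job is handed in; nothing more can be done
None
```

The collar is tightened and the spanner is on the mat, but the seal is only just at the lower snug limit. I handed in at about 39 s of the 72 s.

- **Tightening:** I drove the collar with three clockwise strokes between the pipes, with no sign of touching either. The seal went snug at about 4.5–5 N of steady pull, with the tab about 3.6 mm from its start.
- **Out of order:** After I lifted the spanner off, the tab had eased back to about 2.1–2.5 mm. Before setting it down I reseated it, which took several tries because the pawl caught on top of the teeth. I then tightened again to about 4.45 N (3.2 mm), unloaded slowly and lifted it off.
- **Setting down:** I lowered it until the sleeve touched the mat, tilted the handle end down, then released. It lies right way up, lengthwise on the mat.

**Last checks:**
- **Bystanders:** they look unmoved in the before and after pictures.
- **Seal:** the readings disagree. In light matching the first picture, the tab is about 2.5 mm from its start (2.4 to 2.65 mm depending on the method). An earlier reading in different light gave up to 3.0 mm. It is well short of crushed.

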